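# Put away the carving chisels and rubbing stones

### The job

Clear the carving bench for the night. Push every chisel point first through both plates of the chisel rack, in a hole of its own size, so that the point comes out well behind the rear plate and the head stays out in front: one slim chisel was left in a thick chisel's hole and has to move too. Slide both rubbing stones flat into the pigeonholes, one in each and fully home, and leave the stone block, the hammer and the plastic bottle where they are.

Things in the scene. Friction and masses are not known exactly. Their poses are not given: they have to be found in the camera images.
- thick1: thick point chisel: octagonal dark steel bar 16 mm across flats, 210 mm long, the last 45 mm tapering to a point, about 0.3 kg; lies on the bench at the start. Origin on its axis at mid length (8 mm above the bench when lying), x axis along the bar towards the point. May be absent (None).
- thick2: thick point chisel: octagonal dark steel bar 16 mm across flats, 210 mm long, the last 45 mm tapering to a point, about 0.3 kg; lies on the bench at the start. Origin on its axis at mid length (8 mm above the bench when lying), x axis along the bar towards the point. May be absent (None).
- slim1: slim point chisel: octagonal dark steel bar 11 mm across flats, 180 mm long, the last 45 mm tapering to a point, about 0.13 kg; lies flat on the bench at the start. Origin on its axis at mid length, x axis along the bar towards the point. May be absent (None).
- slim2: slim point chisel: octagonal dark steel bar 11 mm across flats, 180 mm long, the last 45 mm tapering to a point, about 0.13 kg; lies flat on the bench at the start. Origin on its axis at mid length, x axis along the bar towards the point. May be absent (None).
- slim3: slim point chisel: octagonal dark steel bar 11 mm across flats, 180 mm long, the last 45 mm tapering to a point, about 0.13 kg; at the start it lies level in a 20.5 mm hole of chisel_rack, through both plates, head out in front (either slim3 is there, or slim4). Origin on its axis at mid length, x axis along the bar towards the point. May be absent (None).
- slim4: slim point chisel: octagonal dark steel bar 11 mm across flats, 180 mm long, the last 45 mm tapering to a point, about 0.13 kg; at the start it lies level in a 20.5 mm hole of chisel_rack, through both plates, head out in front (either slim3 is there, or slim4). Origin on its axis at mid length, x axis along the bar towards the point. May be absent (None).
- stone1: rubbing stone: plain dark grey flat slab 130 x 60 x 16 mm, about 0.28 kg, lying flat on the bench. Origin at the centre of the slab (8 mm above the bench when lying), x along the 130 mm, z through the 16 mm; ends and faces are alike.
- stone2: rubbing stone: plain dark grey flat slab 130 x 60 x 16 mm, about 0.28 kg, lying flat on the bench. Origin at the centre of the slab (8 mm above the bench when lying), x along the 130 mm, z through the 16 mm; ends and faces are alike.
- thick1_point (a point): the tip of thick1's point, 105 mm along its x axis from its origin; axes as the chisel
- thick2_point (a point): the tip of thick2's point, 105 mm along its x axis from its origin; axes as the chisel
- slim1_point (a point): the tip of slim1's point, 90 mm along its x axis from its origin; axes as the chisel
- slim2_point (a point): the tip of slim2's point, 90 mm along its x axis from its origin; axes as the chisel
- slim3_point (a point): the tip of slim3's point, 90 mm along its x axis from its origin; axes as the chisel
- slim4_point (a point): the tip of slim4's point, 90 mm along its x axis from its origin; axes as the chisel
- chisel_rack: fixed chisel rack: a plywood board 110 (x) x 300 (y) x 12 mm with two upright grey plates, 6 mm thick, 290 mm wide, tops 102 mm above the bench. Origin on the bench under the centre; +x points away from the robot, the way chisels are pushed in. Front plate at rack x -38 to -32 mm, rear plate at +32 to +38 mm; nothing stops a chisel behind it. Five round holes in a row.
- thick_hole (a point): centre of the mouth of the outermost 20.5 mm hole, for a thick chisel, on the robot's side of the front plate: rack x -38, y 112, z 70 mm; axes as chisel_rack. The second 20.5 mm hole lies 56 mm from it towards rack -y. The rear plate's holes lie straight behind, their far ends 76 mm from here along +x.
- slim_hole (a point): the same for the first 15 mm hole, for a slim chisel: rack x -38, y 0, z 70 mm. Two more 15 mm holes lie 56 and 112 mm from it towards rack -y. A thick chisel does not go into these.
- stone_rack: fixed plywood rack with two flat pigeonholes side by side, 100 (x) x 200 (y) x 57 mm high, open towards the robot. Origin on the bench under the centre; its +x axis points away from the robot, the way stones are slid in.
- slot1 (a point): middle of the lower edge of a pigeonhole's mouth, on its floor (rack x -50, y 48, z 30 mm); axes as stone_rack. The pigeonhole is 63 mm wide, 19 mm high and 92 mm deep to its solid back wall, so a stone that is fully home stands 38 mm out of the mouth. The roof is 8 mm thick.
- slot2 (a point): middle of the lower edge of a pigeonhole's mouth, on its floor (rack x -50, y -48, z 30 mm); axes as stone_rack. The pigeonhole is 63 mm wide, 19 mm high and 92 mm deep to its solid back wall, so a stone that is fully home stands 38 mm out of the mouth. The roof is 8 mm thick.
- block: bystander: rough pale stone block about 150 x 120 x 100 mm, at the left of the bench; leave alone
- hammer: bystander: hammer lying at the right of the bench; leave alone
- bottle: bystander: white plastic bottle 170 mm tall, 64 mm across, at the right of the racks; leave alone

How it is judged:
At the end, for the whole second after the job is handed in: Each chisel present is level in a hole of its own size (within 0.15 rad and 12 mm of its axis), point 10 mm or more beyond the rear plate's far face, head 20 mm or more out in front; both stones are flat in a pigeonhole each, within 6 mm of the back and 0.08 rad of straight; all released, at rest (((x of thick1_point in the frame of chisel_rack between 0.048 and 0.152 m and y of thick1 in the frame of chisel_rack between 0.1 and 0.124 m and z of thick1 in the frame of chisel_rack between 0.058 and 0.082 m) or (x of thick1_point in the frame of chisel_rack between 0.048 and 0.152 m and y of thick1 in the frame of chisel_rack between 0.044 and 0.068 m and z of thick1 in the frame of chisel_rack between 0.058 and 0.082 m)) and angle between the x axis of each of thick1, thick2, slim1, slim2, slim3, slim4 and the x axis of chisel_rack, either way round below 0.15 rad and linear speed of each of thick1, thick2, slim1, slim2, slim3, slim4, stone1, stone2 below 0.02 m/s and ((x of thick2_point in the frame of chisel_rack between 0.048 and 0.152 m and y of thick2 in the frame of chisel_rack between 0.1 and 0.124 m and z of thick2 in the frame of chisel_rack between 0.058 and 0.082 m) or (x of thick2_point in the frame of chisel_rack between 0.048 and 0.152 m and y of thick2 in the frame of chisel_rack between 0.044 and 0.068 m and z of thick2 in the frame of chisel_rack between 0.058 and 0.082 m)) and ((x of slim1_point in the frame of chisel_rack between 0.048 and 0.122 m and y of slim1 in the frame of chisel_rack between -0.012 and 0.012 m and z of slim1 in the frame of chisel_rack between 0.058 and 0.082 m) or (x of slim1_point in the frame of chisel_rack between 0.048 and 0.122 m and y of slim1 in the frame of chisel_rack between -0.068 and -0.044 m and z of slim1 in the frame of chisel_rack between 0.058 and 0.082 m) or (x of slim1_point in the frame of chisel_rack between 0.048 and 0.122 m and y of slim1 in the frame of chisel_rack between -0.124 and -0.1 m and z of slim1 in the frame of chisel_rack between 0.058 and 0.082 m)) and ((x of slim2_point in the frame of chisel_rack between 0.048 and 0.122 m and y of slim2 in the frame of chisel_rack between -0.012 and 0.012 m and z of slim2 in the frame of chisel_rack between 0.058 and 0.082 m) or (x of slim2_point in the frame of chisel_rack between 0.048 and 0.122 m and y of slim2 in the frame of chisel_rack between -0.068 and -0.044 m and z of slim2 in the frame of chisel_rack between 0.058 and 0.082 m) or (x of slim2_point in the frame of chisel_rack between 0.048 and 0.122 m and y of slim2 in the frame of chisel_rack between -0.124 and -0.1 m and z of slim2 in the frame of chisel_rack between 0.058 and 0.082 m)) and ((x of slim3_point in the frame of chisel_rack between 0.048 and 0.122 m and y of slim3 in the frame of chisel_rack between -0.012 and 0.012 m and z of slim3 in the frame of chisel_rack between 0.058 and 0.082 m) or (x of slim3_point in the frame of chisel_rack between 0.048 and 0.122 m and y of slim3 in the frame of chisel_rack between -0.068 and -0.044 m and z of slim3 in the frame of chisel_rack between 0.058 and 0.082 m) or (x of slim3_point in the frame of chisel_rack between 0.048 and 0.122 m and y of slim3 in the frame of chisel_rack between -0.124 and -0.1 m and z of slim3 in the frame of chisel_rack between 0.058 and 0.082 m)) and ((x of slim4_point in the frame of chisel_rack between 0.048 and 0.122 m and y of slim4 in the frame of chisel_rack between -0.012 and 0.012 m and z of slim4 in the frame of chisel_rack between 0.058 and 0.082 m) or (x of slim4_point in the frame of chisel_rack between 0.048 and 0.122 m and y of slim4 in the frame of chisel_rack between -0.068 and -0.044 m and z of slim4 in the frame of chisel_rack between 0.058 and 0.082 m) or (x of slim4_point in the frame of chisel_rack between 0.048 and 0.122 m and y of slim4 in the frame of chisel_rack between -0.124 and -0.1 m and z of slim4 in the frame of chisel_rack between 0.058 and 0.082 m)) and ((x of stone1 in the frame of slot1 between 0.021 and 0.032 m and y of stone1 in the frame of slot1 between -0.006 and 0.006 m and z of stone1 in the frame of slot1 between 0.004 and 0.014 m) or (x of stone1 in the frame of slot2 between 0.021 and 0.032 m and y of stone1 in the frame of slot2 between -0.006 and 0.006 m and z of stone1 in the frame of slot2 between 0.004 and 0.014 m)) and angle between the x axis of each of stone1, stone2 and the x axis of stone_rack, either way round below 0.08 rad and ((x of stone2 in the frame of slot1 between 0.021 and 0.032 m and y of stone2 in the frame of slot1 between -0.006 and 0.006 m and z of stone2 in the frame of slot1 between 0.004 and 0.014 m) or (x of stone2 in the frame of slot2 between 0.021 and 0.032 m and y of stone2 in the frame of slot2 between -0.006 and 0.006 m and z of stone2 in the frame of slot2 between 0.004 and 0.014 m))); the robot touches nothing.
It fails at once if the stone block is moved more than 25 mm (distance of block from where it was at the start of the episode above 0.025 m).
It fails at once if the hammer is moved more than 25 mm (distance of hammer from where it was at the start of the episode above 0.025 m).
It fails at once if the plastic bottle is moved more than 25 mm (distance of bottle from where it was at the start of the episode above 0.025 m).
Of thick1, thick2, slim1, slim2 only 2 to 4 are there at a start; the rules pass over those that are not, and their reading is None.
Of slim3, slim4 only 1 to 1 are there at a start; the rules pass over those that are not, and their reading is None.
At some moment in a run one of thick1, thick2, slim1, slim2, stone1, stone2 may be knocked a few centimetres aside while the robot is not near it.
Once in a run the grip may slacken for a moment while it holds something.
It also fails if it takes over 210 s, if anything falls off the work surface, if the arm or the gripper's body presses on something with over 40 N, if the wrist force passes 120 N, or if a joint passes its speed limit or range.

### The arm

A 6-joint arm with a two-finger parallel gripper is mounted at the origin on the work surface. World frame = base frame: x ahead of the robot, y to its left, z up, the work surface at z = 0. Lengths are in m, angles in rad, forces in N, time in s.
With the tool pointing down it reaches from about 0.425 to 0.925 m from the base axis. Payload 12.5 kg.
Tool frame: the origin (TCP) lies at the very end of the fingers, on their centre line; the grasp point (between the pads) lies 19 mm behind it (bot.grip_depth is the distance from the TCP to the grasp point, in m); z points along the fingers, y is the direction in which the jaws open and shut (so a half turn about z gives the same grasp; the last joint's range is limited). The gripper opens to 85 mm and grips with 20 to 120 N. Pads are 22 mm wide; open, the fingers measure 114 mm over their backs; the gripper's body (76 mm by 85 mm) begins 54 mm behind the grasp point. The pads swing forward as they close: fully open they stand 13 mm farther back than shut.
Start: joints at [1.057, 0.491, 1.559, -0, 1.092, -0.106], TCP at [0.248, 0.574, 0.231] pointing down, gripper open.
Joint ranges: [-3.1, 3.1], [-0.84, 2.19], [0.05, 2.79], [-1.13, 4.28], [0.06, 2.93], [-2.69, 2.69]. Speed limits (rad/s): [2.22, 2.22, 2.79, 3.14, 3.14, 3.14].

### API

Orientations are given as a unit quaternion [w, x, y, z].
In Python, from workcell import bot gives the robot as it stands.
- The arm moves only by the tool apply_moves, never from a script. Its argument "targets" is text: rows parted by semicolons, each of 7 numbers parted by spaces: the turn, a rotation vector about the tool's x, y, z each as a share of 90 degrees, from -1 to 1, then the shift along the tool's x, y, z each as a share of 30 mm, from -1 to 1, then the opening, from -1 (shut) to 1 (fully open). A call has 1 to 10 rows; each row shifts and turns the commanded pose from where the row before left it, along the tool's axes as they then stand; what a row does not reach is not made up. A row lasts 1/10 s, in which the tool goes at most 50 mm and 8.59 degrees, less where a joint would pass 70% of its speed; a pose out of reach is approached as far as the arm can. A call with a number of a shift or a turn outside -1 to 1 is refused whole. A call with a gripper value outside its range is refused whole. The fingers move at their own pace and stop on an object; the grip force is fixed at half the most. Time passes only in rows, so rows that do not move let the fingers close. It gives the time, the measured TCP pose, the force and the opening at its end, in the units of the state.
- bot.state(): the state, without advancing time (a new reading comes with each control period).
- bot.snapshot(name): name is "side" or "top"; returns the picture (400x640x3 uint8, red, green, blue); there is no depth.
- bot.camera_model(name): a dict with "mtx" (3x3 intrinsics, pixels), "dist" ([k1, k2, p1, p2, k3] as OpenCV has them; the pictures are not rectified), "pose" (4x4, takes a point from camera to world coordinates). Camera axes: x right, y down, z forward; pixel columns grow to the right and rows downward; lengths in m; the calibration is good to about 2 mm. A picture is of the moment at which its call begins. camera_model takes no time and is no camera call.
- bot.finish_job(): hands the job in, once; it reports no verdict.
The state is a dict: "time_s": time; "qpos": joint angles; "joint_velocities": joint speeds; "joint_torque": joint torques, N m; "position": TCP position; "tcp_rot": TCP orientation; "contact_force": force on the tool from outside, world axes, zero at the start; "torque": the same for the moment, N m; "gripper_width": finger opening in m.
Only numpy, scipy, OpenCV 4.12 (cv2) and the standard library are available. Lean on these libraries where they do the work, as an engineer would, in place of code of your own. Each camera call takes 0.05 s, during which the arm holds its last target.

## Working session

There is one attempt and no reset: what is moved stays moved. The work goes in short steps, Python scripts to look and compute and a tool call to move; the robot and the scene stay as the last step left them, time stands still between calls to the robot, and variables do not carry over. Pictures are saved under pics/ and viewed, and the job is handed in when it is done.

Besides the shell and the picture viewer there is one more tool, called after "Request:" by a JSON object that holds its "api" and its "payload", one argument or row to a line. apply_moves: Moves the arm, as the interface text tells. Its arguments: {"type":"object","properties":{"targets":{"type":"string"}},"required":["targets"]}

```bash
ls; mkdir -p pics
python3 - <<'E'
from workcell import bot
import cv2
for n in("side","top"):
    im=bot.snapshot(n); cv2.imwrite(f"pics/{n}0.png",im[:,:,::-1]); m=bot.camera_model(n); print(n,m)
print(bot.state())
E
```

```text
pics
side {'mtx': array([[362.05311855,   0.        , 317.39782086],
       [  0.        , 362.05311855, 198.4868752 ],
       [  0.        ,   0.        ,   1.        ]]), 'dist': array([0.00157125, 0.        , 0.        , 0.        , 0.        ]), 'pose': array([[ 0.92057296, -0.25787194,  0.29333853,  0.20382775],
       [-0.39055775, -0.61388539,  0.68600975, -0.92815886],
       [ 0.00317357, -0.74608766, -0.66584017,  0.94015293],
       [ 0.        ,  0.        ,  0.        ,  1.        ]])}
top {'mtx': array([[515.42627903,   0.        , 328.16615676],
       [  0.        , 515.42627903, 200.71746577],
       [  0.        ,   0.        ,   1.        ]]), 'dist': array([-0.1174977,  0.       ,  0.       ,  0.       ,  0.       ]), 'pose': array([[ 9.25499942e-03, -9.82588224e-01,  1.85565963e-01,
         3.22510849e-01],
       [-9.99956424e-01, -9.32118647e-03,  5.15763030e-04,
        -2.28373425e-02],
       [ 1.22291227e-03, -1.85562650e-01, -9.82631674e-01,
         1.46322412e+00],
       [ 0.00000000e+00,  0.00000000e+00,  0.00000000e+00,
         1.00000000e+00]])}
{'time_s': 0.1, 'qpos': array([ 1.05745265e+00,  4.91498782e-01,  1.55937057e+00,  2.61747520e-05,
        1.09168632e+00, -1.05610804e-01]), 'joint_velocities': array([ 0.0005929 , -0.00074471, -0.00093526, -0.00013571, -0.00081493,
        0.00086135]), 'joint_torque': array([ 2.07274468e-03, -6.19436502e+01, -2.62023318e+01, -4.08964399e-05,
        3.00004336e-03,  1.21602474e-05]), 'position': array([0.24771888, 0.57360997, 0.23079266]), 'tcp_rot': array([-1.57709139e-04,  2.02463091e-01,  9.79289776e-01, -4.55101098e-04]), 'contact_force': array([-0.0906804 ,  0.34650686, -0.78123935]), 'torque': array([ 3.96235182e-02,  1.54781111e-05, -4.76097221e-02]), 'gripper_width': 0.08543464745021072}
```

View pics/side0.png

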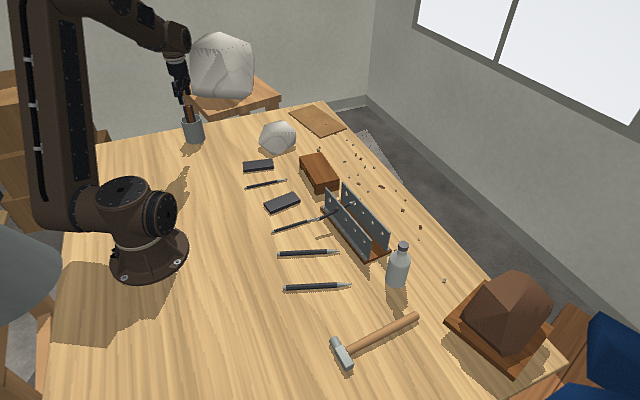

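View pics/top0.png

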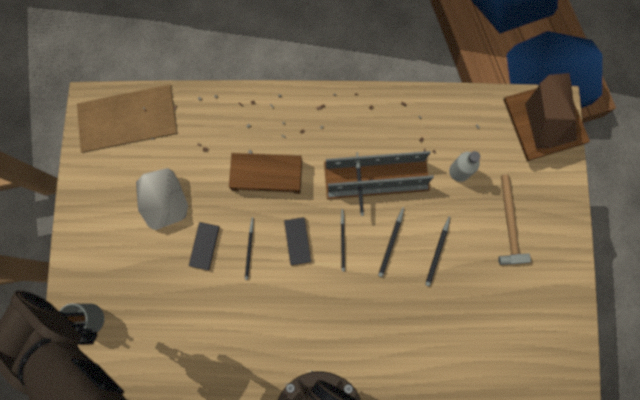

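```bash
cat > h.py <<'E'
import numpy as np, cv2
from scipy.spatial.transform import Rotation as Rn
from workcell import bot
C={n:bot.camera_model(n) for n in("side","top")}
def ray(n,p):
    m=C[n]; u=cv2.undistortPoints(np.array(p,float).reshape(-1,1,2),m['mtx'],m['dist']).reshape(-1,2)
    d=np.c_[u,np.ones(len(u))]@m['pose'][:3,:3].T
    return m['pose'][:3,3],d
def onz(n,p,z):
    o,d=ray(n,p); return o+d*((z-o[2])/d[:,2:3])
def proj(n,P):
    m=C[n]; T=np.linalg.inv(m['pose'])
    return cv2.projectPoints(np.array(P,float).reshape(-1,1,3),cv2.Rodrigues(T[:3,:3])[0],T[:3,3],m['mtx'],m['dist'])[0].reshape(-1,2)
def tri(p1,p2): # side pixel, top pixel
    A=np.zeros((3,3));b=np.zeros(3)
    for n,p in(("side",p1),("top",p2)):
        o,d=ray(n,[p]);d=d[0]/np.linalg.norm(d[0]);M=np.eye(3)-np.outer(d,d);A+=M;b+=M@o
    return np.linalg.solve(A,b)
def crop(n,x0,y0,x1,y1,s,name,im=None):
    if im is None: im=bot.snapshot(n)
    c=cv2.resize(im[y0:y1,x0:x1,::-1],None,fx=s,fy=s,interpolation=cv2.INTER_NEAREST); cv2.imwrite(f"pics/{name}.png",c)
E
python3 - <<'E'
from h import *
t=cv2.imread("pics/top0.png")[:,:,::-1];s=cv2.imread("pics/side0.png")[:,:,::-1]
crop("top",180,140,500,290,2.5,"t0a",t)
crop("top",310,140,490,290,4,"t0b",t)
crop("side",230,140,430,300,4,"s0b",s)
E
```

```text
(no output)
```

View pics/t0a.png

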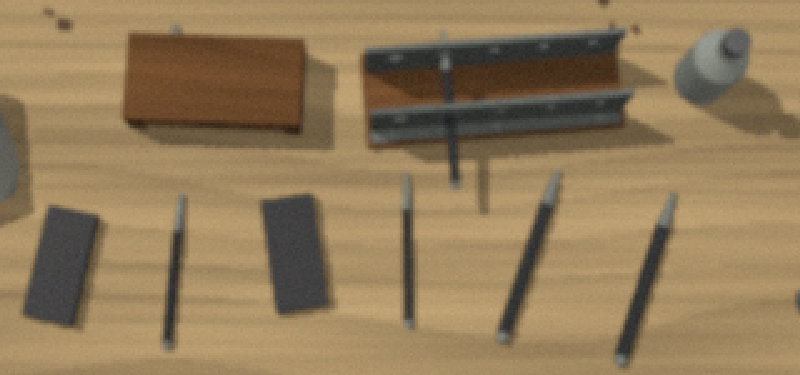

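View pics/t0b.png

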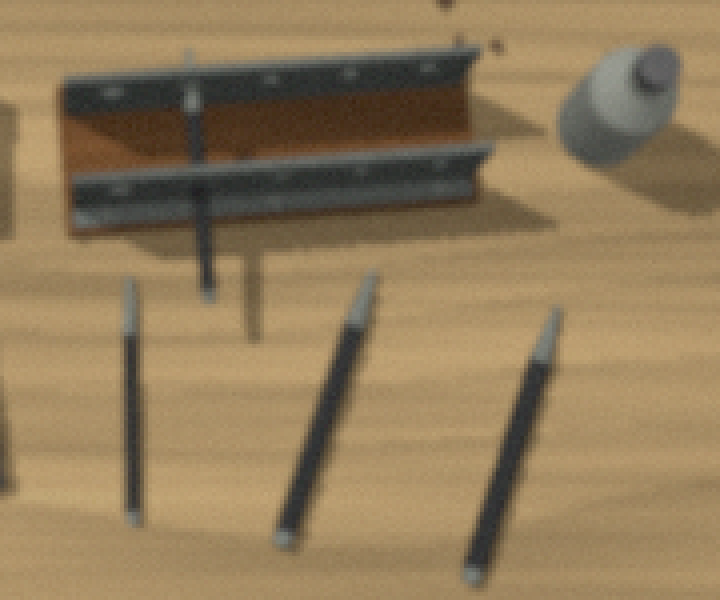

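View pics/s0b.png

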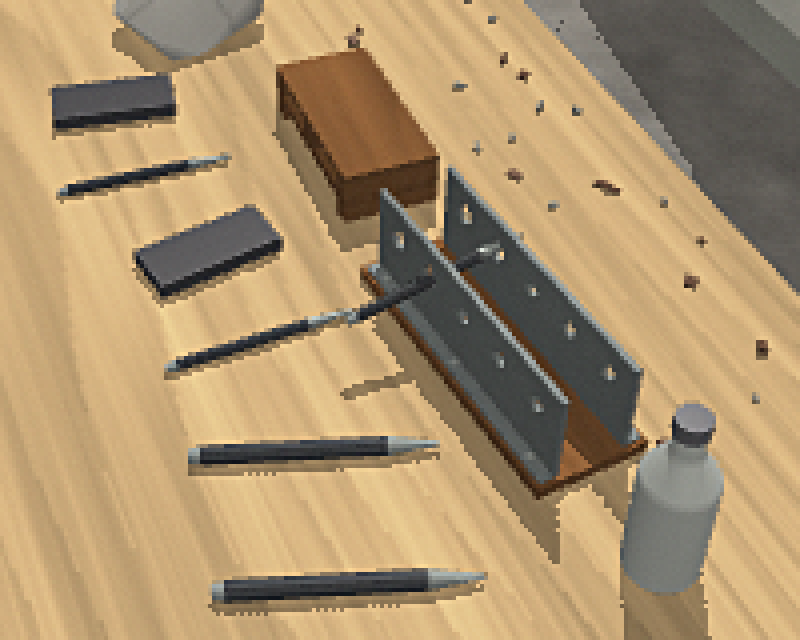

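Run:
```python
from h import *
t=cv2.imread("pics/top0.png")[:,:,::-1];s=cv2.imread("pics/side0.png")[:,:,::-1]
crop("side",312,180,394,270,7,"s0r",s)
crop("top",320,146,436,204,6.8,"t0r",t)
```

```text
(no output)
```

View pics/s0r.png

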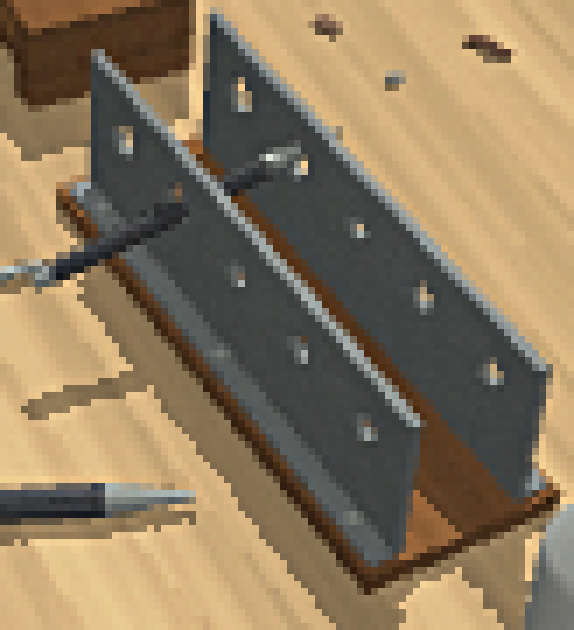

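View pics/t0r.png

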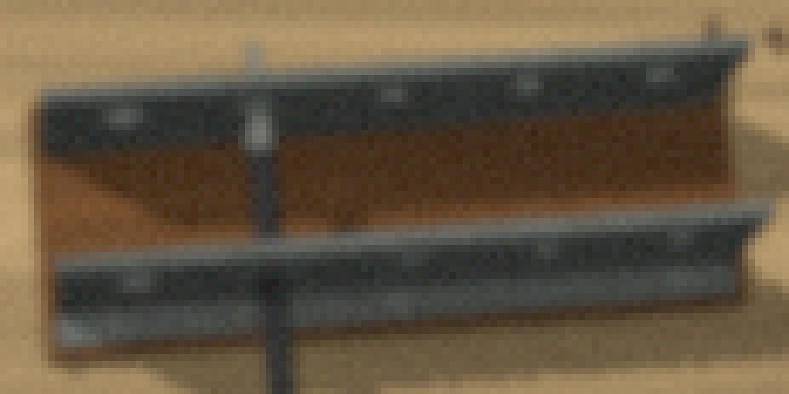

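Run:
```python
from h import *
f=lambda L,s,o:(np.array(L,float)-0*0.5)/s+np.array(o)-0.5+0.5/s*0
F=f([(125,140),(238,276),(304,349),(367,427)],7,(312,180))
R=f([(241,96),(360,230),(425,297),(493,372)],7,(312,180))
print("front",onz("side",F,.07).round(4)); print("rear",onz("side",R,.07).round(4))
Sc=f([(97,55),(417,424),(214,18),(545,372)],7,(312,180))
print("side corners",onz("side",Sc,.102).round(4))
Tc=f([(55,262),(768,210),(42,96),(746,48)],6.8,(320,146))
print("top corners",onz("top",Tc,.102).round(4))
A=f([(125,118),(395,97),(528,84),(661,77)],6.8,(320,146)); print("rear holes top",onz("top",A,.07).round(4))
A=f([(138,282),(405,258),(547,252),(682,238)],6.8,(320,146)); print("front holes top",onz("top",A,.07).round(4))
for a,b in((0,0),(1,1),(2,2),(3,3)): print(tri(Sc[a],Tc[b]).round(4))
```

```text
front [[ 0.6247 -0.0534  0.07  ]
 [ 0.6344 -0.1646  0.07  ]
 [ 0.6415 -0.2202  0.07  ]
 [ 0.6455 -0.2749  0.07  ]]
rear [[ 0.6951 -0.0454  0.07  ]
 [ 0.7044 -0.1591  0.07  ]
 [ 0.7111 -0.2123  0.07  ]
 [ 0.7161 -0.2676  0.07  ]]
side corners [[ 0.623  -0.0203  0.102 ]
 [ 0.6504 -0.3059  0.102 ]
 [ 0.6917 -0.0165  0.102 ]
 [ 0.7188 -0.3009  0.102 ]]
top corners [[ 0.6255 -0.0201  0.102 ]
 [ 0.6498 -0.3058  0.102 ]
 [ 0.6937 -0.0143  0.102 ]
 [ 0.7171 -0.299   0.102 ]]
rear holes top [[ 0.6934 -0.0482  0.07  ]
 [ 0.7035 -0.1593  0.07  ]
 [ 0.7097 -0.2144  0.07  ]
 [ 0.7134 -0.2696  0.07  ]]
front holes top [[ 0.6246 -0.0539  0.07  ]
 [ 0.6357 -0.1627  0.07  ]
 [ 0.6388 -0.2209  0.07  ]
 [ 0.6453 -0.2766  0.07  ]]
[ 0.6244 -0.0199  0.1016]
[ 0.6501 -0.3059  0.102 ]
[ 0.6937 -0.0141  0.0998]
[ 0.7186 -0.2997  0.1004]
```

```bash
cat >> h.py <<'E'
def blobs(n,im,zf,box,smax=70,vmax=255,amin=40,k=None):
    hsv=cv2.cvtColor(cv2.GaussianBlur(im,(0,0),.7),cv2.COLOR_RGB2HSV)
    m=((hsv[...,1]<smax)&(hsv[...,2]<vmax)).astype(np.uint8)*255
    M=np.zeros_like(m);x0,y0,x1,y1=box;M[y0:y1,x0:x1]=m[y0:y1,x0:x1]
    out=[]
    nl,lab,st,ce=cv2.connectedComponentsWithStats(M)
    for i in range(1,nl):
        if st[i,4]<amin: continue
        p=np.argwhere(lab==i)[:,::-1].astype(float)
        W=onz(n,p,zf)[:,:2]; c=W.mean(0); w,v=np.linalg.eigh(np.cov(W.T)); d=v[:,1]*np.sign(v[0,1])
        s=(W-c)@d; q=(W-c)@np.array([-d[1],d[0]])
        out.append(dict(px=ce[i].round(1),A=st[i,4],c=c,yaw=np.arctan2(d[1],d[0]),L=np.ptp(s),W=np.ptp(q),s0=s.min(),s1=s.max(),mid=c+d*(s.min()+s.max())/2))
    return sorted(out,key=lambda o:o['px'][0]),M
def show(n,im,z,box,**k):
    o,M=blobs(n,im,z,box,**k)
    for b in o: print(n,b['px'],'A',b['A'],'c',b['c'].round(4),'mid',b['mid'].round(4),'yaw %.3f L %.3f W %.3f'%(b['yaw'],b['L'],b['W']))
    return o,M
E
python3 - <<'E'
from h import *
t=cv2.imread("pics/top0.png")[:,:,::-1];s=cv2.imread("pics/side0.png")[:,:,::-1]
hsv=cv2.cvtColor(t,cv2.COLOR_RGB2HSV)
print([hsv[y,x] for x,y in((295,240),(205,245),(343,240),(343,215),(395,240),(351,263),(270,260),(373,205))])
o,M=show("top",t,.008,(185,200,460,300),smax=75)
cv2.imwrite("pics/m0.png",cv2.resize(M[200:300,180:470],None,fx=2.5,fy=2.5))
o,M2=show("side",s,.008,(230,155,360,300),smax=75)
cv2.imwrite("pics/m0s.png",cv2.resize(M2[140:300,230:430],None,fx=3,fy=3))
E
```

```text
[array([30,  8, 64], dtype=uint8), array([20, 11, 69], dtype=uint8), array([ 8, 18, 58], dtype=uint8), array([ 23,  34, 121], dtype=uint8), array([18, 96, 85], dtype=uint8), array([ 19, 102, 187], dtype=uint8), array([ 18,  99, 163], dtype=uint8), array([ 17,  95, 116], dtype=uint8)]
top [185.8 207.6] A 43 c [0.5732 0.3894] mid [0.5706 0.3893] yaw 0.027 L 0.050 W 0.007
top [203.7 245.9] A 945 c [0.4632 0.3313] mid [0.4638 0.3312] yaw -0.191 L 0.129 W 0.061
top [249.  247.6] A 198 c [0.4604 0.2011] mid [0.4581 0.2013] yaw -0.063 L 0.174 W 0.011
top [297.3 241. ] A 937 c [0.4805 0.0644] mid [0.4809 0.0645] yaw 0.166 L 0.130 W 0.059
top [342.5 239.4] A 191 c [ 0.4864 -0.0636] mid [ 0.4852 -0.0636] yaw 0.024 L 0.177 W 0.012
top [361.1 207.4] A 55 c [ 0.5787 -0.1167] mid [ 0.5786 -0.1167] yaw 0.076 L 0.044 W 0.010
top [391.1 242.6] A 342 c [ 0.4783 -0.2019] mid [ 0.4806 -0.2027] yaw -0.332 L 0.207 W 0.016
top [437.4 252.5] A 353 c [ 0.4511 -0.3338] mid [ 0.4553 -0.3353] yaw -0.332 L 0.207 W 0.016
side [257.8 164.8] A 324 c [0.4629 0.3328] mid [0.4633 0.3328] yaw -0.171 L 0.130 W 0.079
side [264.7 183.2] A 114 c [0.4544 0.2005] mid [0.4567 0.2004] yaw -0.062 L 0.176 W 0.018
side [281.4 202.1] A 444 c [0.48   0.0667] mid [0.4811 0.0669] yaw 0.184 L 0.134 W 0.074
side [306.1 251.9] A 293 c [ 0.4761 -0.1984] mid [ 0.4824 -0.2006] yaw -0.332 L 0.206 W 0.022
side [314.7 285.6] A 356 c [ 0.4515 -0.3316] mid [ 0.4556 -0.333 ] yaw -0.331 L 0.208 W 0.020
side [339.4 214.6] A 1598 c [ 0.6559 -0.078 ] mid [ 0.6599 -0.0715] yaw 1.015 L 0.372 W 0.312
```

View pics/m0.png

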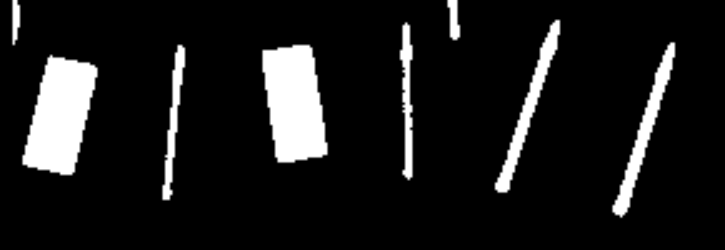

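Run:
```python
from h import *
t=cv2.imread("pics/top0.png")[:,:,::-1];s=cv2.imread("pics/side0.png")[:,:,::-1]
crop("side",290,145,350,200,12,"s0k",s)
crop("top",222,145,310,200,8,"t0k",t)
```

```text
(no output)
```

View pics/s0k.png

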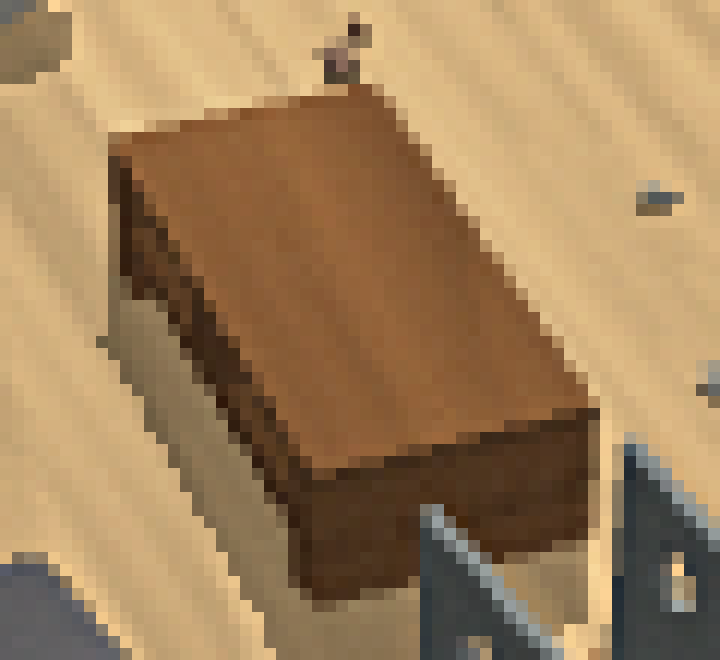

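View pics/t0k.png

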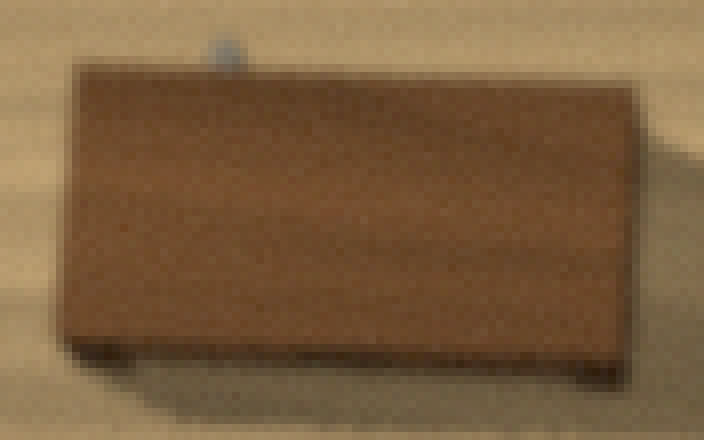

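Run:
```python
from h import *
T=np.array([(80,67),(637,86),(625,362),(64,340)],float)/8+[222,145]-.5
S=np.array([(375,86),(600,408),(308,478),(110,135)],float)/12+[290,145]-.5
a=onz("top",T,.057);b=onz("side",S,.057)
for P in(a,b):
    print(P[:,:2].round(4).tolist(),P.mean(0).round(4))
    y=((P[0]-P[1])+(P[3]-P[2]))/2;x=((P[0]-P[3])+(P[1]-P[2]))/2
    print("W",np.hypot(*y[:2]),"D",np.hypot(*x[:2]),"yaw",np.arctan2(-y[0],y[1]),np.arctan2(x[1],x[0]))
```

```text
[[0.7238, 0.2537], [0.7181, 0.0556], [0.6184, 0.0578], [0.6246, 0.2547]] [0.6712 0.1555 0.057 ]
W 0.19766463185014363 D 0.09945894566208678 yaw -0.029690784568432445 -0.0162533597559259
[[0.7238, 0.2535], [0.7183, 0.0563], [0.6168, 0.06], [0.6258, 0.2617]] [0.6712 0.1579 0.057 ]
W 0.19962597963455775 D 0.09990940530083084 yaw -0.03632068820807255 -0.06007766030259099
```

```bash
cat > plan.py <<'E'
import sys,numpy as np
from workcell import bot
from scipy.spatial.transform import Rotation as Rn
a=list(map(float,sys.argv[1:]))
s=bot.state(); q=s['tcp_rot']; R=Rn.from_quat([q[1],q[2],q[3],q[0]])
print('t %.2f pos'%s['time_s'],s['position'].round(4),'tool x',R.as_matrix()[:,0].round(3),'z',R.as_matrix()[:,2].round(4),'w %.4f'%s['gripper_width'],'F',s['contact_force'].round(1),'q',s['qpos'].round(2))
if a:
    c,sn=np.cos(a[3]),np.sin(a[3])
    T=np.array([[-c,-sn,0],[-sn,c,0],[0,0,-1]])
    rv=(R.inv()*Rn.from_matrix(T)).as_rotvec()
    print('turn shares(total)',(rv/(np.pi/2)).round(4))
    d=np.array(a[:3])-s['position']
    print('shift shares after turn',(T.T@d/.03).round(3), ' before turn',(R.as_matrix().T@d/.03).round(3))
E
python3 plan.py .4225 .339 .10 -.188
```

```text
t 0.10 pos [0.2477 0.5736 0.2308] tool x [-0.918  0.397  0.   ] z [-5.e-04 -8.e-04 -1.e+00] w 0.0854 F [-0.1  0.3 -0.8] q [ 1.06  0.49  1.56  0.    1.09 -0.11]
turn shares(total) [-6.000e-04 -1.000e-04 -1.399e-01]
shift shares after turn [-7.185 -6.594  4.36 ]  before turn [-8.45  -4.865  4.363]
```

Request:
{"api": "apply_moves", "payload": {
  "targets": "0 0 -0.07 0 0 0 0.65; 0 0 -0.07 0 0 0 0.65; 0 0 0 -0.9 -0.825 0.545 0.65; 0 0 0 -0.9 -0.825 0.545 0.65; 0 0 0 -0.9 -0.825 0.545 0.65; 0 0 0 -0.9 -0.825 0.545 0.65; 0 0 0 -0.9 -0.825 0.545 0.65; 0 0 0 -0.9 -0.825 0.545 0.65; 0 0 0 -0.9 -0.825 0.545 0.65; 0 0 0 -0.9 -0.825 0.545 0.65"
}}

```text
time_s: 1.1
position: [0.4237, 0.3376, 0.0998]
tcp_rot: [-0.0, 0.094, 0.996, -0.0]
contact_force: [1.1, 0.5, 0.1]
gripper_width: 0.0705
```

```bash
python3 - <<'E'
from h import *
t=bot.snapshot("top"); show("top",t,.008,(185,180,460,300),smax=75)
crop("top",180,140,500,290,2.5,"t1",t)
E
python3 plan.py .4225 .339 .01 -.188
```

```text
top [185.7 206.9] A 45 c [0.5752 0.3898] mid [0.5751 0.3897] yaw 0.050 L 0.059 W 0.006
top [190.5 287.1] A 287 c [0.3461 0.3633] mid [0.3525 0.3655] yaw 0.328 L 0.094 W 0.043
top [202.4 244.6] A 986 c [0.4668 0.335 ] mid [0.4633 0.3355] yaw -0.142 L 0.131 W 0.096
top [249.  247.3] A 196 c [0.4612 0.2011] mid [0.4582 0.2013] yaw -0.065 L 0.174 W 0.011
top [297.3 241. ] A 942 c [0.4805 0.0644] mid [0.4811 0.0645] yaw 0.166 L 0.130 W 0.060
top [342.4 239.7] A 189 c [ 0.4854 -0.0636] mid [ 0.4852 -0.0636] yaw 0.023 L 0.177 W 0.012
top [374.3 187.8] A 1338 c [ 0.6368 -0.1553] mid [ 0.6381 -0.1696] yaw -1.480 L 0.299 W 0.103
top [391.1 242.6] A 346 c [ 0.4786 -0.202 ] mid [ 0.4806 -0.2027] yaw -0.333 L 0.207 W 0.016
top [437.5 252.3] A 355 c [ 0.4515 -0.3341] mid [ 0.4553 -0.3354] yaw -0.333 L 0.207 W 0.016
t 1.15 pos [0.4255 0.334  0.0975] tool x [-0.982  0.189  0.002] z [-0.0022 -0.0022 -1.    ] w 0.0704 F [ 2.6 -2.8 -2.4] q [ 0.54  0.55  1.9  -0.    0.7  -0.84]
turn shares(total) [-0.0016 -0.0011 -0.0011]
shift shares after turn [0.129 0.145 2.915]  before turn [0.124 0.152 2.915]
```

View pics/t1.png

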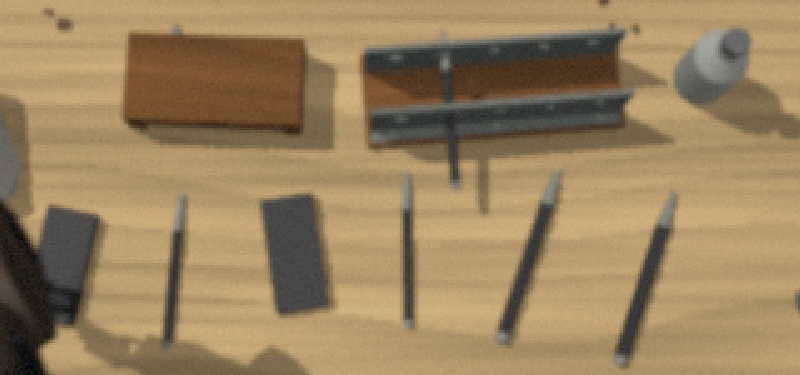

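Request:
{"api": "apply_moves", "payload": {
  "targets": "0 0 0 0 0 0 0.65; 0 0 0 0 0 0 0.65; 0 0 0 0 0 0 0.65"
}}

```text
time_s: 1.45
position: [0.4227, 0.3397, 0.1009]
tcp_rot: [0.0, 0.093, 0.996, 0.0]
contact_force: [0.7, -0.0, 0.5]
gripper_width: 0.0703
```

```bash
python3 plan.py .4225 .339 .005 -.188
```

```text
t 1.45 pos [0.4227 0.3397 0.1009] tool x [-0.983  0.186 -0.   ] z [ 5.e-04  5.e-04 -1.e+00] w 0.0703 F [ 0.7 -0.   0.5] q [ 0.56  0.55  1.89  0.    0.7  -0.83]
turn shares(total) [0.0004 0.0003 0.0008]
shift shares after turn [ 1.000e-03 -2.500e-02  3.197e+00]  before turn [ 2.000e-03 -2.700e-02  3.197e+00]
```

Request:
{"api": "apply_moves", "payload": {
  "targets": "0 0 0 0 0 0.9 0.65; 0 0 0 0 0 0.9 0.65; 0 0 0 0 0 0.8 0.65; 0 0 0 0 0 0.5 0.65; 0 0 0 0 0 0.1 0.65; 0 0 0 0 0 0 0.65; 0 0 0 0 0 0.1 0.65; 0 0 0 0 0 0.07 0.65; 0 0 0 0 0 0 0.65"
}}

```text
time_s: 2.35
position: [0.4232, 0.3391, -0.0002]
tcp_rot: [0.0, 0.094, 0.996, 0.0]
contact_force: [-0.3, 0.1, 0.3]
gripper_width: 0.0704
```

Request:
{"api": "apply_moves", "payload": {
  "targets": "0 0 0 0 0 -0.0 0.65; 0 0 0 0 0 0.13 0.65; 0 0 0 0 0 0 -1; 0 0 0 0 0 0 -1; 0 0 0 0 0 0 -1; 0 0 0 0 0 0 -1; 0 0 0 0 0 0 -1"
}}

```text
time_s: 3.05
position: [0.4231, 0.339, -0.0044]
tcp_rot: [0.0, 0.094, 0.996, 0.0]
contact_force: [-0.9, 0.0, 3.2]
gripper_width: 0.0585
```

Request:
{"api": "apply_moves", "payload": {
  "targets": "0 0 0 0 0 -0.3 -1; 0 0 0 0 0 -0.7 -1; 0 0 0 0 0 -0.9 -1; 0 0 0 0 0 -0.9 -1; 0 0 0 0 0 -0.6 -1; 0 0 0 0 0 0 -1; 0 0 0 0 0 0 -1"
}}

```text
time_s: 3.75
position: [0.4228, 0.3388, 0.0973]
tcp_rot: [-0.0, 0.094, 0.996, 0.0]
contact_force: [0.3, 0.8, -3.4]
gripper_width: 0.0586
```

```bash
python3 - <<'E'
from h import *
s=bot.snapshot("side"); crop("side",200,100,360,230,5,"s2",s)
E
python3 plan.py
```

```text
t 3.80 pos [0.4226 0.3386 0.0967] tool x [-0.982  0.187  0.001] z [-1.1e-03 -6.0e-04 -1.0e+00] w 0.0588 F [ 0.3 -0.  -2.1] q [ 0.55  0.55  1.9   0.    0.69 -0.83]
```

View pics/s2.png

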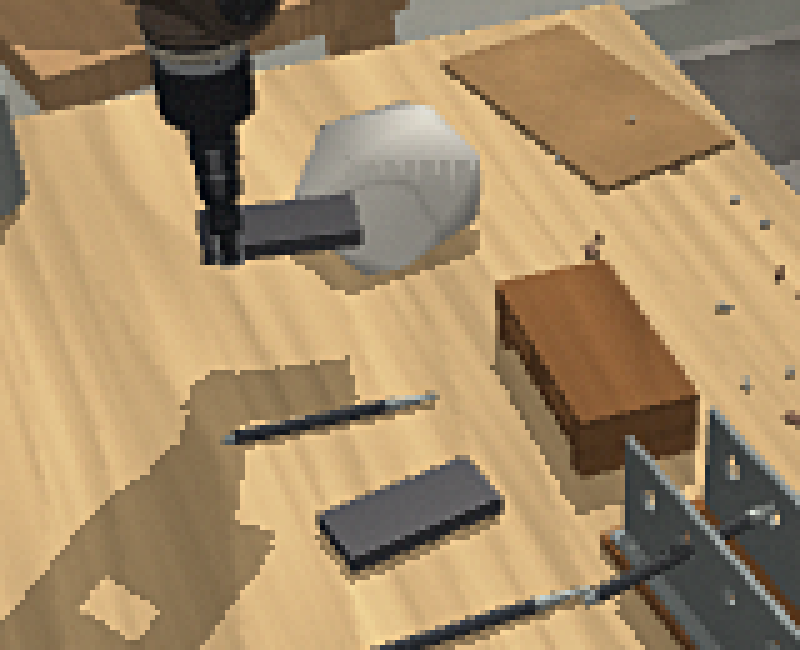

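```bash
python3 plan.py .501 .2105 .0275 -.032
```

```text
t 3.80 pos [0.4226 0.3386 0.0967] tool x [-0.982  0.187  0.001] z [-1.1e-03 -6.0e-04 -1.0e+00] w 0.0588 F [ 0.3 -0.  -2.1] q [ 0.55  0.55  1.9   0.    0.69 -0.83]
turn shares(total) [-0.0004 -0.0006 -0.0993]
shift shares after turn [-2.748 -4.184  2.308]  before turn [-3.367 -3.705  2.308]
```

Request:
{"api": "apply_moves", "payload": {
  "targets": "0 0 -0.05 0 0 0 -1; 0 0 -0.05 0 0 0 -1; 0 0 0 -0.5 -0.78 0 -1; 0 0 0 -0.5 -0.8 0.3 -1; 0 0 0 -0.5 -0.8 0.6 -1; 0 0 0 -0.5 -0.8 0.6 -1; 0 0 0 -0.5 -0.7 0.6 -1; 0 0 0 -0.25 -0.3 0.2 -1; 0 0 0 0 0 0 -1; 0 0 0 0 0 0 -1"
}}

```text
time_s: 4.8
position: [0.5012, 0.2115, 0.0283]
tcp_rot: [-0.0, 0.015, 1.0, -0.0]
contact_force: [0.6, 0.7, -1.7]
gripper_width: 0.0586
```

Request:
{"api": "apply_moves", "payload": {
  "targets": "0 0 0 0 0 0 -1; 0 0 0 0 0 0 -1"
}}

```text
time_s: 5.0
position: [0.5014, 0.2119, 0.0291]
tcp_rot: [0.0, 0.015, 1.0, 0.0]
contact_force: [-0.3, 0.8, -2.3]
gripper_width: 0.0579
```

```bash
python3 - <<'E'
from h import *
t=bot.snapshot("top"); crop("top",210,140,330,240,7,"t3",t)
s=bot.snapshot("side"); crop("side",250,130,350,210,8,"s3",s)
E
python3 plan.py .501 .2105 .0275 -.032
```

```text
t 5.10 pos [0.5015 0.2117 0.029 ] tool x [-1.     0.03  -0.001] z [ 9.e-04  3.e-04 -1.e+00] w 0.0585 F [-0.1  0.7 -1.6] q [ 0.28  0.67  1.93  0.    0.55 -1.26]
turn shares(total) [0.0002 0.0005 0.0014]
shift shares after turn [ 0.016 -0.041  0.051]  before turn [ 0.016 -0.041  0.051]
```

View pics/t3.png

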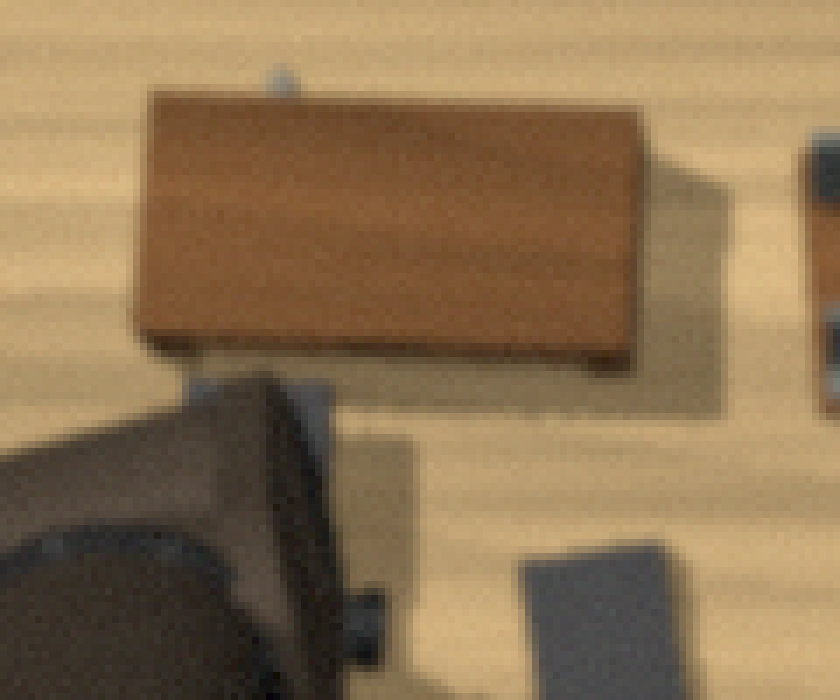

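View pics/s3.png

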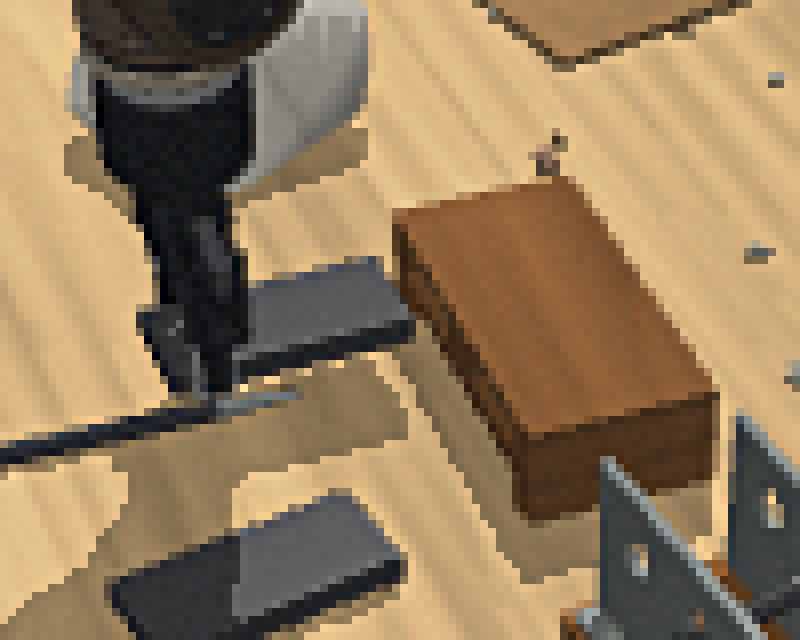

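Run:
```python
from h import *
T=np.array([(190,378),(332,387)],float)/7+[210,140]-.5
S=np.array([(379,258),(413,319)],float)/8+[250,130]-.5
for n,p in(("top",T),("side",S)):
    P=onz(n,p,.0494)[:,:2]; print(n,P.round(4).tolist(),P.mean(0).round(4),np.hypot(*(P[0]-P[1])))
    d=P.mean(0)-[.6714,.157]; y=-.032; print("rack",d@[np.cos(y),np.sin(y)],d@[-np.sin(y),np.cos(y)])
print(tri(S[0],T[0]),tri(S[1],T[1]))
```

```text
top [[0.6077, 0.2352], [0.6045, 0.1778]] [0.6061 0.2065] 0.05748197617155466
rack -0.06683341858780126 0.0473489238057583
side [[0.6072, 0.2344], [0.6047, 0.1786]] [0.6059 0.2065] 0.05586990220764008
rack -0.06701476191361083 0.04735635449299177
[0.6076882  0.23532104 0.04867926] [0.60436571 0.17766712 0.05012631]
```

Request:
{"api": "apply_moves", "payload": {
  "targets": "0 0 0 0 0.02 0.06 -1; 0 0 0 -0.3 0 0 -1; 0 0 0 -0.3 0 0 -1; 0 0 0 -0.2 0 0 -1; 0 0 0 0 0 0 -1"
}}

```text
time_s: 5.6
position: [0.5268, 0.2108, 0.0266]
tcp_rot: [0.0, 0.016, 1.0, 0.0]
contact_force: [-0.3, 0.2, -2.6]
gripper_width: 0.0586
```

Request:
{"api": "apply_moves", "payload": {
  "targets": "0 0 0 -0.4 0 0 -1; 0 0 0 -0.4 0 0 -1; 0 0 0 -0.4 0 0 -1; 0 0 0 -0.4 0 0 -1; 0 0 0 0 0 0 -1"
}}

```text
time_s: 6.1
position: [0.5755, 0.2093, 0.0267]
tcp_rot: [0.001, 0.016, 1.0, 0.0]
contact_force: [-0.3, -0.1, -2.3]
gripper_width: 0.0586
```

Request:
{"api": "apply_moves", "payload": {
  "targets": "0 0 0 -0.3 0 0 -1; 0 0 0 -0.3 0 0 -1; 0 0 0 -0.3 0 0 -1; 0 0 0 -0.07 0 0 -1; 0 0 0 -0.05 0 0 -1; 0 0 0 0 0 0 -1"
}}

```text
time_s: 6.7
position: [0.6041, 0.2085, 0.0266]
tcp_rot: [-0.0, 0.015, 1.0, 0.0]
contact_force: [-0.1, 0.1, -2.1]
gripper_width: 0.0584
```

Request:
{"api": "apply_moves", "payload": {
  "targets": "0 0 0 -0.05 0 0 -1; 0 0 0 -0.05 0 0 -1; 0 0 0 0 0 0 -1"
}}

```text
time_s: 7.0
position: [0.6074, 0.2084, 0.0268]
tcp_rot: [0.0, 0.015, 1.0, 0.0]
contact_force: [-0.3, -0.1, -3.3]
gripper_width: 0.0589
```

Request:
{"api": "apply_moves", "payload": {
  "targets": "0 0 0 -0.05 0 0 -1; 0 0 0 -0.05 0 0 -1; 0 0 0 0 0 0 -1"
}}

```text
time_s: 7.3
position: [0.6093, 0.2084, 0.0264]
tcp_rot: [-0.001, 0.015, 1.0, -0.0]
contact_force: [-4.5, 0.8, -1.4]
gripper_width: 0.0584
```

Request:
{"api": "apply_moves", "payload": {
  "targets": "0 0 0 -0.02 0 0 -1; 0 0 0 0 0 0 0.6; 0 0 0 0 0 0 0.6; 0 0 0 0 0 0 0.6; 0 0 0 0.5 0 0 0.6; 0 0 0 0.9 0 0 0.6; 0 0 0 0.9 0 -0.5 0.6; 0 0 0 0.9 0 -0.9 0.6; 0 0 0 0 0 -0.9 0.6; 0 0 0 0 0 0 0.6"
}}

```text
time_s: 8.3
position: [0.5161, 0.2118, 0.0991]
tcp_rot: [0.003, 0.015, 1.0, 0.001]
contact_force: [0.0, 0.1, 0.2]
gripper_width: 0.0683
```

```bash
python3 - <<'E'
from h import *
t=bot.snapshot("top"); crop("top",180,140,500,290,2.5,"t4",t); cv2.imwrite("pics/t4f.png",t[:,:,::-1])
show("top",t,.008,(185,195,460,300),smax=75)
s=bot.snapshot("side"); crop("side",250,130,350,210,8,"s4",s)
E
python3 plan.py
```

```text
top [223.2 244.6] A 4720 c [0.4683 0.2755] mid [0.4612 0.2747] yaw 0.115 L 0.314 W 0.236
top [297.1 240.7] A 931 c [0.4814 0.0648] mid [0.4815 0.0648] yaw 0.161 L 0.128 W 0.059
top [342.3 238.3] A 190 c [ 0.4894 -0.0632] mid [ 0.4852 -0.0633] yaw 0.019 L 0.177 W 0.012
top [360.8 204.4] A 76 c [ 0.5874 -0.116 ] mid [ 0.586  -0.1161] yaw 0.068 L 0.059 W 0.012
top [391.1 242.6] A 348 c [ 0.4784 -0.202 ] mid [ 0.4806 -0.2027] yaw -0.333 L 0.207 W 0.016
top [437.5 252.4] A 357 c [ 0.4514 -0.334 ] mid [ 0.4557 -0.3355] yaw -0.334 L 0.206 W 0.016
t 8.40 pos [0.5154 0.2113 0.0963] tool x [-1.     0.031 -0.002] z [ 2.1e-03  6.0e-04 -1.0e+00] w 0.0682 F [-0.8 -0.2  0.5] q [ 0.27  0.57  1.86  0.    0.71 -1.27]
```

View pics/t4.png

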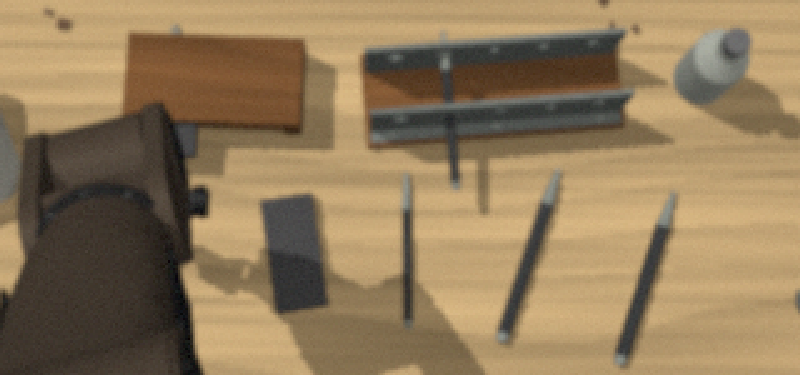

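View pics/s4.png

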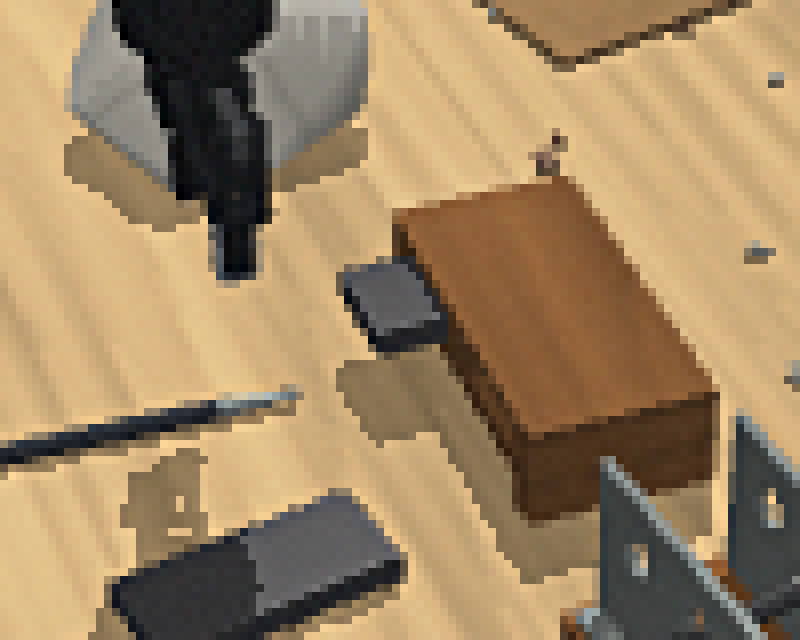

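```bash
python3 - <<'E'
from h import *
S=np.array([(343,272),(379,337)],float)/8+[250,130]-.5
P=onz("side",S,.046)[:,:2]; print(P)
d=P-[.6714,.157]; y=-.032; print("rack",d@[np.cos(y),np.sin(y)],d@[-np.sin(y),np.cos(y)])
E
python3 plan.py .4405 .0595 .10 .163
```

```text
[[0.58715496 0.23449764]
 [0.58494958 0.17541832]]
rack [-0.08668141 -0.08699545] [0.07476258 0.01564295]
t 8.40 pos [0.5154 0.2113 0.0963] tool x [-1.     0.031 -0.002] z [ 2.1e-03  6.0e-04 -1.0e+00] w 0.0682 F [-0.8 -0.2  0.5] q [ 0.27  0.57  1.86  0.    0.71 -1.27]
turn shares(total) [ 0.0003  0.0014 -0.1234]
shift shares after turn [ 3.286 -4.589 -0.122]  before turn [ 2.34  -5.136 -0.13 ]
```

Request:
{"api": "apply_moves", "payload": {
  "targets": "0 0 -0.065 0 0 0 0.65; 0 0 -0.058 0.5 -0.5 0 0.65; 0 0 0 0.7 -0.8 0 0.65; 0 0 0 0.7 -0.9 0 0.65; 0 0 0 0.7 -0.9 0 0.65; 0 0 0 0.5 -0.9 0 0.65; 0 0 0 0.2 -0.6 0 0.65; 0 0 0 0 0 0 0.65; 0 0 0 0 0 0 0.65; 0 0 0 0 0 0 0.65"
}}

```text
time_s: 9.4
position: [0.4383, 0.0608, 0.0953]
tcp_rot: [-0.0, -0.081, 0.997, 0.0]
contact_force: [0.5, -0.4, 0.2]
gripper_width: 0.0705
```

```bash
python3 plan.py .4405 .0595 -.004 .163
```

```text
t 9.40 pos [0.4383 0.0608 0.0953] tool x [-0.987 -0.162  0.   ] z [-3.e-04  1.e-04 -1.e+00] w 0.0705 F [ 0.5 -0.4  0.2] q [-0.01  0.46  2.13  0.    0.55 -1.75]
turn shares(total) [ 0.0001 -0.0002 -0.0001]
shift shares after turn [-0.067 -0.055  3.311]  before turn [-0.068 -0.055  3.311]
```

Request:
{"api": "apply_moves", "payload": {
  "targets": "0 0 0 -0.06 -0.05 0.9 0.65; 0 0 0 0 0 0.9 0.65; 0 0 0 0 0 0.8 0.65; 0 0 0 0 0 0.5 0.65; 0 0 0 0 0 0.21 0.65; 0 0 0 0 0 0 0.65; 0 0 0 0 0 0 -1; 0 0 0 0 0 0 -1; 0 0 0 0 0 0 -1; 0 0 0 0 0 0 -1"
}}

```text
time_s: 10.4
position: [0.4403, 0.0592, -0.0029]
tcp_rot: [0.001, -0.081, 0.997, -0.0]
contact_force: [-0.8, 2.3, 7.2]
gripper_width: 0.0584
```

Request:
{"api": "apply_moves", "payload": {
  "targets": "0 0 0 0 0 0 -1; 0 0 0 0 0 -0.4 -1; 0 0 0 0 0 -0.8 -1; 0 0 0 0 0 -0.8 -1; 0 0 0 0 0 0 -1; 0 0 0 0 0 0 -1; 0 0 0 0 0 0 -1"
}}

```text
time_s: 11.1
position: [0.4396, 0.059, 0.0556]
tcp_rot: [-0.001, -0.081, 0.997, 0.0]
contact_force: [-0.5, 0.8, -2.6]
gripper_width: 0.0583
```

```bash
python3 plan.py .497 .1165 .027 -.032
```

```text
t 11.10 pos [0.4396 0.059  0.0556] tool x [-0.987 -0.162  0.001] z [-1.1e-03  1.0e-04 -1.0e+00] w 0.0583 F [-0.5  0.8 -2.6] q [-0.02  0.54  2.16  0.    0.45 -1.75]
turn shares(total) [ 1.000e-04 -7.000e-04  1.237e-01]
shift shares after turn [-1.85   1.976  0.955]  before turn [-2.198  1.582  0.953]
```

Request:
{"api": "apply_moves", "payload": {
  "targets": "0 0 0.062 0 0 0 -1; 0 0 0.062 0 0 0 -1; 0 0 0 -0.6 0.65 0 -1; 0 0 0 -0.6 0.65 0 -1; 0 0 0 -0.6 0.65 0.4 -1; 0 0 0 -0.05 0 0.55 -1; 0 0 0 0 0 0 -1; 0 0 0 0 0 0 -1; 0 0 0 0 0 0 -1; 0 0 0 0 0 0 -1"
}}

```text
time_s: 12.1
position: [0.4974, 0.1154, 0.0284]
tcp_rot: [0.0, 0.016, 1.0, 0.0]
contact_force: [-0.1, -0.1, -2.3]
gripper_width: 0.0583
```

```bash
python3 - <<'E'
from h import *
t=bot.snapshot("top"); crop("top",220,140,340,240,7,"t5",t)
s=bot.snapshot("side"); crop("side",250,130,350,210,8,"s5",s)
E
python3 plan.py .4985 .1163 .027 -.032
```

```text
t 12.20 pos [0.4975 0.1155 0.0284] tool x [-0.999  0.033 -0.001] z [ 8.e-04  2.e-04 -1.e+00] w 0.0583 F [ 0.1 -0.2 -3.1] q [ 0.1   0.64  2.01  0.    0.49 -1.44]
turn shares(total) [ 0.0001  0.0005 -0.0005]
shift shares after turn [-0.033  0.027  0.048]  before turn [-0.033  0.027  0.048]
```

View pics/t5.png

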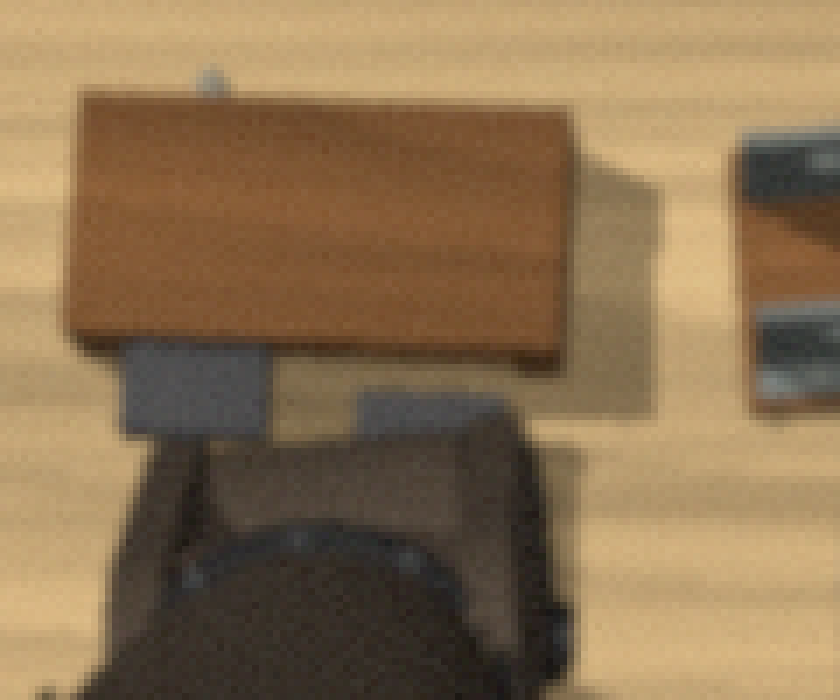

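View pics/s5.png

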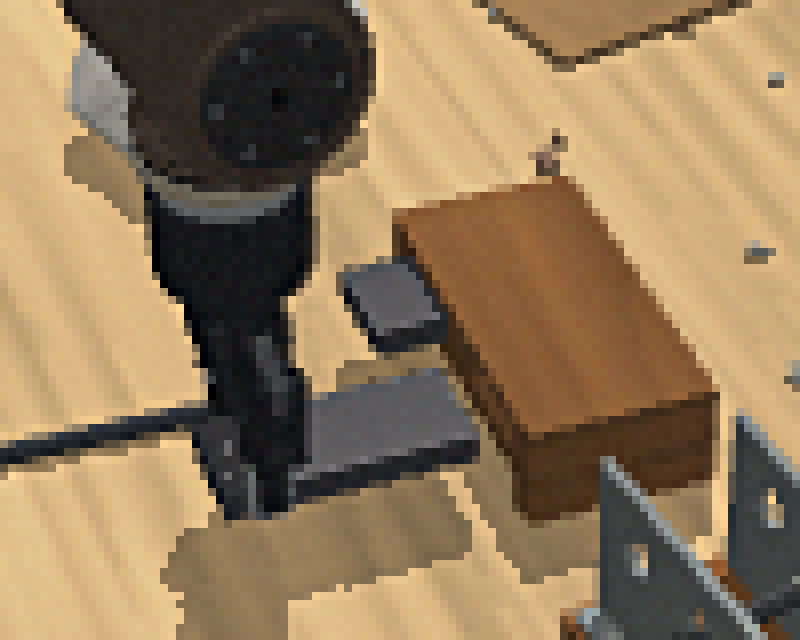

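Run:
```python
from h import *
T=np.array([(358,391)],float)/7+[220,140]-.5
S=np.array([(441,370),(480,433)],float)/8+[250,130]-.5
for n,p in(("top",T),("side",S)):
    P=onz(n,p,.0485)[:,:2]; print(n,P.round(4).tolist(),P.mean(0).round(4))
    d=P-[.6714,.157]; y=-.032; print("rack",d@[np.cos(y),np.sin(y)],d@[-np.sin(y),np.cos(y)])
```

```text
top [[0.6034, 0.1393]] [0.6034 0.1393]
rack [-0.06736348] [-0.01991431]
side [[0.6029, 0.1352], [0.6022, 0.082]] [0.6025 0.1086]
rack [-0.06781199 -0.06675019] [-0.02395115 -0.077158  ]
```

Request:
{"api": "apply_moves", "payload": {
  "targets": "0 0 0 0 0.028 0.02 -1; 0 0 0 -0.3 0 0 -1; 0 0 0 -0.3 0 0 -1; 0 0 0 -0.25 0 0 -1; 0 0 0 0 0 0 -1"
}}

```text
time_s: 12.7
position: [0.5244, 0.1157, 0.0273]
tcp_rot: [0.001, 0.016, 1.0, 0.0]
contact_force: [0.3, -0.7, -2.2]
gripper_width: 0.0586
```

Request:
{"api": "apply_moves", "payload": {
  "targets": "0 0 0 -0.4 0 0 -1; 0 0 0 -0.4 0 0 -1; 0 0 0 -0.4 0 0 -1; 0 0 0 -0.4 0 0 -1; 0 0 0 -0.4 0 0 -1; 0 0 0 0 0 0 -1"
}}

```text
time_s: 13.3
position: [0.5846, 0.1136, 0.0272]
tcp_rot: [0.001, 0.016, 1.0, 0.0]
contact_force: [1.0, -0.1, -2.4]
gripper_width: 0.0584
```

Request:
{"api": "apply_moves", "payload": {
  "targets": "0 0 0 -0.2 0 0 -1; 0 0 0 -0.2 0 0 -1; 0 0 0 -0.07 0 0 -1; 0 0 0 0 0 0 -1"
}}

```text
time_s: 13.7
position: [0.5972, 0.1133, 0.0273]
tcp_rot: [0.0, 0.016, 1.0, 0.0]
contact_force: [0.7, 0.2, -2.0]
gripper_width: 0.0584
```

Request:
{"api": "apply_moves", "payload": {
  "targets": "0 0 0 -0.1 0 0 -1; 0 0 0 -0.1 0 0 -1; 0 0 0 0 0 0 -1"
}}

```text
time_s: 14.0
position: [0.6034, 0.1131, 0.0273]
tcp_rot: [0.0, 0.016, 1.0, 0.0]
contact_force: [0.2, 0.3, -1.8]
gripper_width: 0.0583
```

Request:
{"api": "apply_moves", "payload": {
  "targets": "0 0 0 -0.05 0 0 -1; 0 0 0 -0.05 0 0 -1; 0 0 0 0 0 0 -1"
}}

```text
time_s: 14.3
position: [0.6058, 0.1131, 0.0272]
tcp_rot: [-0.0, 0.016, 1.0, 0.0]
contact_force: [-2.0, 0.7, -1.5]
gripper_width: 0.0587
```

Request:
{"api": "apply_moves", "payload": {
  "targets": "0 0 0 -0.05 0 0 -1; 0 0 0 0 0 0 -1"
}}

```text
time_s: 14.5
position: [0.6058, 0.1131, 0.0271]
tcp_rot: [-0.002, 0.016, 1.0, -0.0]
contact_force: [-9.6, 1.6, 3.0]
gripper_width: 0.0587
```

Request:
{"api": "apply_moves", "payload": {
  "targets": "0 0 0 0 0 0 0.6; 0 0 0 0 0 0 0.6; 0 0 0 0 0 0 0.6; 0 0 0 0.5 0 0 0.6; 0 0 0 0.9 0 0 0.6; 0 0 0 0.9 0 -0.4 0.6; 0 0 0 0.9 0 -0.9 0.6; 0 0 0 0 0 -0.9 0; 0 0 0 0 0 0 0; 0 0 0 0 0 0 0"
}}

```text
time_s: 15.5
position: [0.5121, 0.1161, 0.0938]
tcp_rot: [0.001, 0.016, 1.0, 0.0]
contact_force: [0.4, -0.3, 0.1]
gripper_width: 0.0425
```

```bash
python3 - <<'E'
from h import *
t=bot.snapshot("top"); cv2.imwrite("pics/t6f.png",t[:,:,::-1]);crop("top",180,140,500,290,2.5,"t6",t)
show("top",t,.007,(185,195,460,300),smax=75)
s=bot.snapshot("side"); crop("side",230,140,430,300,4,"s6",s)
show("side",s,.006,(230,155,330,300),smax=75)
E
python3 plan.py .432 .205 .08 -.064
```

```text
top [185.7 206.9] A 45 c [0.5754 0.39  ] mid [0.5753 0.39  ] yaw 0.050 L 0.059 W 0.006
top [255.9 251.1] A 5261 c [0.451  0.1814] mid [0.4404 0.1867] yaw -0.462 L 0.395 W 0.307
top [342.3 237.7] A 183 c [ 0.4913 -0.063 ] mid [ 0.4854 -0.0632] yaw 0.018 L 0.177 W 0.012
top [360.9 204.5] A 76 c [ 0.5873 -0.1162] mid [ 0.5862 -0.1163] yaw 0.070 L 0.059 W 0.012
top [391.2 242.2] A 340 c [ 0.4798 -0.2025] mid [ 0.4808 -0.2028] yaw -0.332 L 0.207 W 0.015
top [437.5 252.3] A 360 c [ 0.4518 -0.3343] mid [ 0.4558 -0.3357] yaw -0.334 L 0.207 W 0.016
side [277.5 171. ] A 351 c [0.5297 0.2627] mid [0.5153 0.25  ] yaw 0.722 L 0.277 W 0.131
side [298.9 167.6] A 113 c [0.6198 0.2481] mid [0.6198 0.2486] yaw 1.461 L 0.079 W 0.046
side [303.3 252.1] A 261 c [ 0.4678 -0.1939] mid [ 0.4674 -0.1937] yaw -0.331 L 0.174 W 0.021
side [305.9 286.2] A 261 c [ 0.4263 -0.3216] mid [ 0.4257 -0.3214] yaw -0.331 L 0.144 W 0.020
side [306.6 181. ] A 127 c [0.6166 0.1506] mid [0.6166 0.1508] yaw 1.500 L 0.077 W 0.045
side [311.4 213.6] A 326 c [ 0.5651 -0.0328] mid [ 0.5549 -0.0371] yaw 0.397 L 0.314 W 0.125
t 15.60 pos [0.5115 0.116  0.0926] tool x [-0.999  0.033  0.   ] z [-5.e-04  0.e+00 -1.e+00] w 0.0427 F [ 0.4  0.7 -0.7] q [ 0.1   0.54  1.94  0.    0.66 -1.44]
turn shares(total) [ 0.     -0.0003  0.02  ]
shift shares after turn [2.836 2.79  0.421]  before turn [2.746 2.878 0.422]
```

View pics/s6.png

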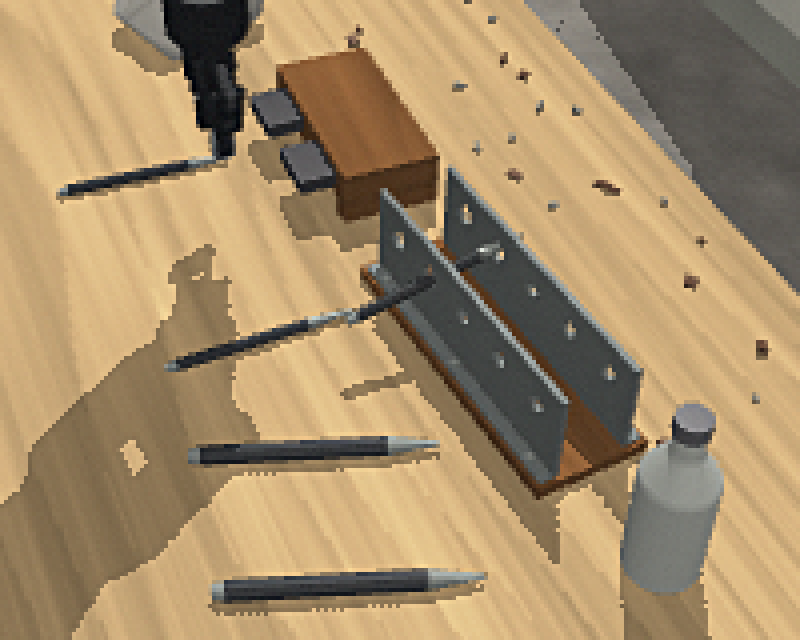

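Request:
{"api": "apply_moves", "payload": {
  "targets": "0 0 0.02 0.5 0.5 0 -0.05; 0 0 0 0.8 0.8 0 -0.05; 0 0 0 0.8 0.8 0.2 -0.05; 0 0 0 0.7 0.65 0.2 -0.05; 0 0 0 0 0 0 -0.05; 0 0 0 0 0 0 -0.05; 0 0 0 0 0 0 -0.05; 0 0 0 0 0 0 -0.05"
}}

```text
time_s: 16.4
position: [0.4331, 0.2028, 0.0812]
tcp_rot: [0.0, 0.032, 0.999, 0.0]
contact_force: [-0.3, -1.0, -0.4]
gripper_width: 0.0403
```

```bash
python3 plan.py .432 .205 .002 -.064
```

```text
t 16.40 pos [0.4331 0.2028 0.0812] tool x [-0.998  0.065 -0.   ] z [ 2.e-04  1.e-04 -1.e+00] w 0.0403 F [-0.3 -1.  -0.4] q [ 0.3   0.52  2.06  0.    0.56 -1.21]
turn shares(total) [ 0.0001  0.0001 -0.0006]
shift shares after turn [0.042 0.071 2.639]  before turn [0.042 0.071 2.639]
```

Request:
{"api": "apply_moves", "payload": {
  "targets": "0 0 0 0.04 0.07 0.9 -0.05; 0 0 0 0 0 0.9 -0.05; 0 0 0 0 0 0.6 -0.05; 0 0 0 0 0 0.24 -0.05; 0 0 0 0 0 0 -0.05; 0 0 0 0 0 0 -1; 0 0 0 0 0 0 -1; 0 0 0 0 0 0 -1; 0 0 0 0 0 0 -1; 0 0 0 0 0 0 -1"
}}

```text
time_s: 17.4
position: [0.4318, 0.2056, 0.0032]
tcp_rot: [0.001, 0.032, 0.999, 0.0]
contact_force: [-0.3, -1.1, 6.3]
gripper_width: 0.0085
```

```bash
python3 - <<'E'
from h import *
s=bot.snapshot("side"); crop("side",230,140,330,220,8,"s7",s)
E
python3 plan.py
```

```text
t 17.45 pos [0.4318 0.2056 0.0031] tool x [-0.998  0.064 -0.002] z [ 1.8e-03  5.0e-04 -1.0e+00] w 0.0083 F [ 0.4 -2.3  5.4] q [ 0.31  0.67  2.1  -0.    0.37 -1.2 ]
```

View pics/s7.png

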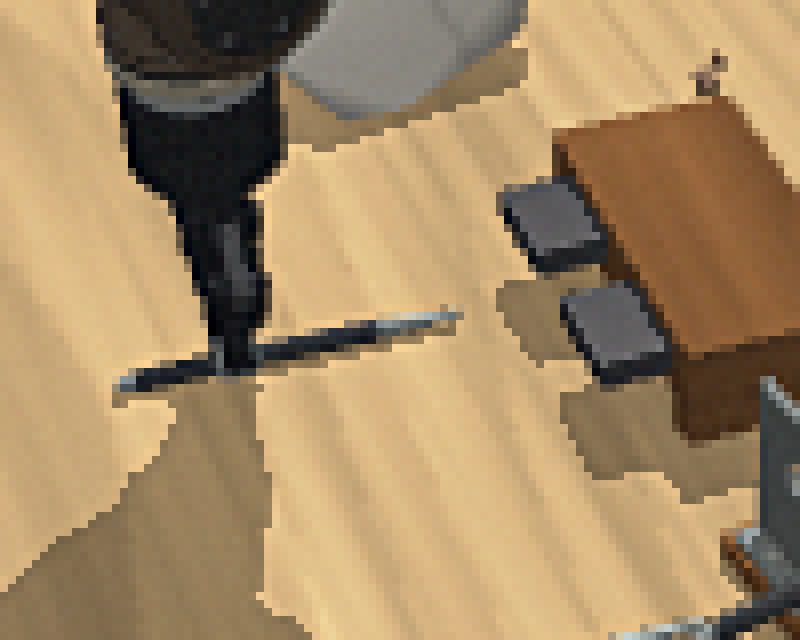

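Request:
{"api": "apply_moves", "payload": {
  "targets": "0 0 0 0 0 -0.3 -1; 0 0 0 0 0 -0.8 -1; 0 0 0 0 0 -1 -1; 0 0 0 0 0 -1 -1; 0 0 0 0 0 -1 -1; 0 0 0 0 0 -0.5 -1; 0 0 -0.05 0 0 0 -1; 0 0 -0.047 0 0 0 -1; 0 0 0 0 0 0 -1; 0 0 0 0 0 0 -1"
}}

```text
time_s: 18.45
position: [0.4312, 0.2055, 0.1406]
tcp_rot: [0.0, -0.043, 0.999, 0.0]
contact_force: [0.1, -1.2, -0.8]
gripper_width: 0.0083
```

```bash
python3 plan.py .516 -.2845 .14 .088
```

```text
t 18.45 pos [0.4312 0.2055 0.1406] tool x [-0.996 -0.086 -0.   ] z [ 4.e-04  2.e-04 -1.e+00] w 0.0083 F [ 0.1 -1.2 -0.8] q [ 0.31  0.41  2.01  0.    0.72 -1.35]
turn shares(total) [ 0.0001  0.0003 -0.001 ]
shift shares after turn [ -1.379 -16.519   0.02 ]  before turn [ -1.404 -16.517   0.017]
```

Request:
{"api": "apply_moves", "payload": {
  "targets": "0 0 0 -0.05 -0.5 0 -1; 0 0 0 -0.1 -0.95 0 -1; 0 0 0 -0.1 -0.95 0 -1; 0 0 0 -0.1 -0.95 0 -1; 0 0 0 -0.1 -0.95 0 -1; 0 0 0 -0.1 -0.95 0 -1; 0 0 0 -0.1 -0.95 0 -1; 0 0 0 -0.1 -0.95 0 -1; 0 0 0 -0.1 -0.95 0 -1; 0 0 0 -0.1 -0.95 0 -1"
}}

```text
time_s: 19.45
position: [0.4838, -0.0636, 0.1402]
tcp_rot: [-0.0, -0.043, 0.999, 0.0]
contact_force: [1.0, -0.5, -0.8]
gripper_width: 0.0084
```

Request:
{"api": "apply_moves", "payload": {
  "targets": "0 0 0 -0.1 -0.95 0 -1; 0 0 0 -0.1 -0.95 0 -1; 0 0 0 -0.1 -0.95 0 -1; 0 0 0 -0.1 -0.95 0 -1; 0 0 0 -0.05 -0.95 0 -1; 0 0 0 0 -0.95 0 -1; 0 0 0 0 -0.95 0 -1; 0 0 0 0 -0.75 0 -1; 0 0 0 0 0 0 -1; 0 0 0 0 0 0 -1"
}}

```text
time_s: 20.45
position: [0.5165, -0.2822, 0.1398]
tcp_rot: [-0.0, -0.043, 0.999, 0.0]
contact_force: [-0.0, 1.3, -1.5]
gripper_width: 0.0085
```

Request:
{"api": "apply_moves", "payload": {
  "targets": "0 0 0 0 0 0 -1; 0 0 0 0 0 0 -1; 0 0 0 0 0 0 -1"
}}

```text
time_s: 20.75
position: [0.517, -0.2816, 0.1402]
tcp_rot: [0.0, -0.045, 0.999, 0.0]
contact_force: [0.7, 0.5, -1.2]
gripper_width: 0.0085
```

```bash
python3 plan.py .516 -.2845 .0676 .088
```

```text
t 20.75 pos [ 0.517  -0.2816  0.1402] tool x [-0.996 -0.089 -0.   ] z [ 0.e+00  1.e-04 -1.e+00] w 0.0085 F [ 0.7  0.5 -1.2] q [-0.61  0.54  1.74  0.    0.85 -2.27]
turn shares(total) [0.0001 0.     0.0008]
shift shares after turn [ 0.04  -0.092  2.42 ]  before turn [ 0.04  -0.092  2.42 ]
```

Request:
{"api": "apply_moves", "payload": {
  "targets": "0 0 0 0.04 -0.09 0.7 -1; 0 0 0 0 0 0.9 -1; 0 0 0 0 0 0.6 -1; 0 0 0 0 0 0.22 -1; 0 0 0 0 0 0 -1; 0 0 0 0 0 0 -1; 0 0 0 0 0 0 -1"
}}

```text
time_s: 21.45
position: [0.5163, -0.2853, 0.0685]
tcp_rot: [0.001, -0.044, 0.999, -0.0]
contact_force: [0.1, -0.0, -0.4]
gripper_width: 0.0084
```

```bash
python3 - <<'E'
from h import *
t=bot.snapshot("top"); crop("top",350,140,470,240,7,"t8",t); cv2.imwrite("pics/t8f.png",t[:,:,::-1])
s=bot.snapshot("side"); crop("side",300,190,400,270,8,"s8",s); cv2.imwrite("pics/s8f.png",s[:,:,::-1])
E
python3 plan.py .516 -.2845 .0676 .088
```

```text
t 21.55 pos [ 0.5162 -0.2853  0.0683] tool x [-0.996 -0.089 -0.001] z [ 1.1e-03 -7.0e-04 -1.0e+00] w 0.0083 F [-0.4  0.2 -0.4] q [-0.62  0.65  1.79  0.    0.7  -2.28]
turn shares(total) [-0.0005  0.0007  0.0004]
shift shares after turn [0.004 0.026 0.024]  before turn [0.004 0.026 0.024]
```

View pics/t8.png

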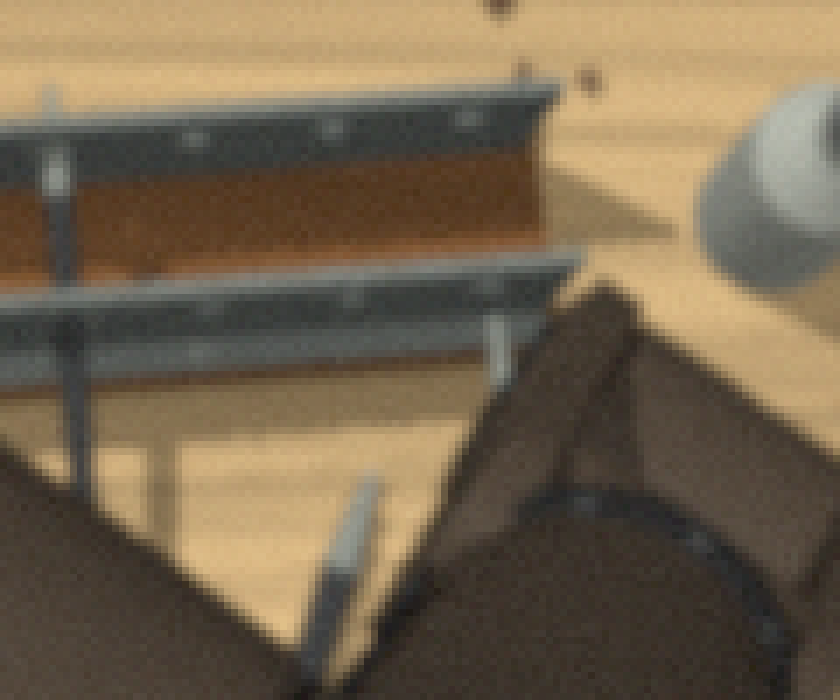

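View pics/s8.png

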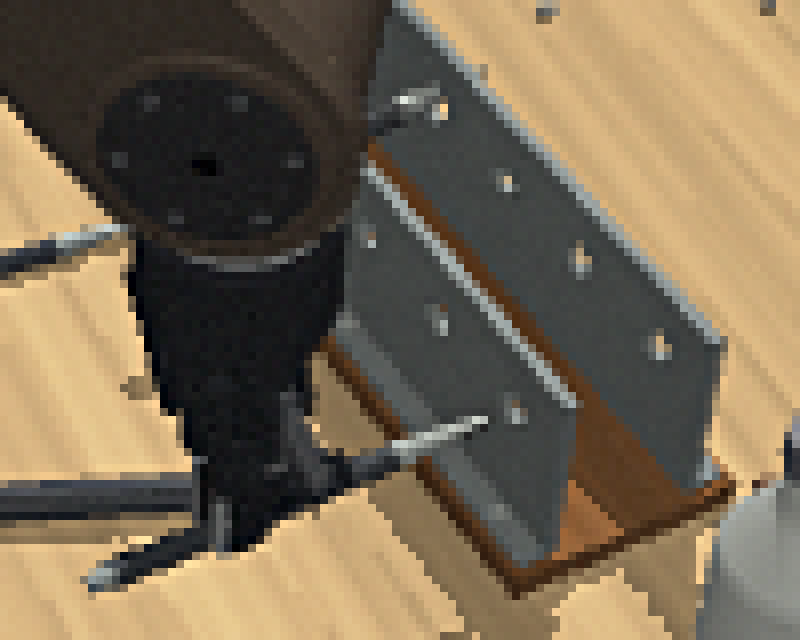

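Request:
{"api": "apply_moves", "payload": {
  "targets": "0 0 0 -0.2 0 0.02 -1; 0 0 0 -0.3 0 0 -1; 0 0 0 -0.3 0 0 -1; 0 0 0 0 0 0 -1"
}}

```text
time_s: 21.95
position: [0.5412, -0.2829, 0.0669]
tcp_rot: [0.0, -0.045, 0.999, -0.0]
contact_force: [-0.1, -0.6, -0.8]
gripper_width: 0.0084
```

Request:
{"api": "apply_moves", "payload": {
  "targets": "0 0 0 -0.3 0 0 -1; 0 0 0 -0.2 0 0 -1; 0 0 0 0 0 0 -1"
}}

```text
time_s: 22.25
position: [0.5556, -0.2816, 0.0668]
tcp_rot: [0.0, -0.045, 0.999, -0.0]
contact_force: [-0.2, 0.6, -2.5]
gripper_width: 0.0083
```

Request:
{"api": "apply_moves", "payload": {
  "targets": "0 0 0 -0.2 0 0 -1; 0 0 0 -0.2 0 0 -1; 0 0 0 0 0 0 -1; 0 0 0 0 0 0 -1"
}}

```text
time_s: 22.65
position: [0.5667, -0.2805, 0.0668]
tcp_rot: [-0.0, -0.044, 0.999, 0.0]
contact_force: [-0.1, 1.3, -0.4]
gripper_width: 0.0087
```

Request:
{"api": "apply_moves", "payload": {
  "targets": "0 0 0 -0.2 0 0 -1; 0 0 0 -0.2 0 0 -1; 0 0 0 -0.1 0 0 -1; 0 0 0 0 0 0 -1"
}}

```text
time_s: 23.05
position: [0.5821, -0.2792, 0.0668]
tcp_rot: [0.0, -0.044, 0.999, -0.0]
contact_force: [-1.1, 0.0, -0.7]
gripper_width: 0.0085
```

Run:
```python
from h import *
t=bot.snapshot("top"); crop("top",350,140,470,240,7,"t9",t)
s=bot.snapshot("side"); crop("side",300,190,400,270,8,"s9",s)
```

```text
(no output)
```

View pics/t9.png

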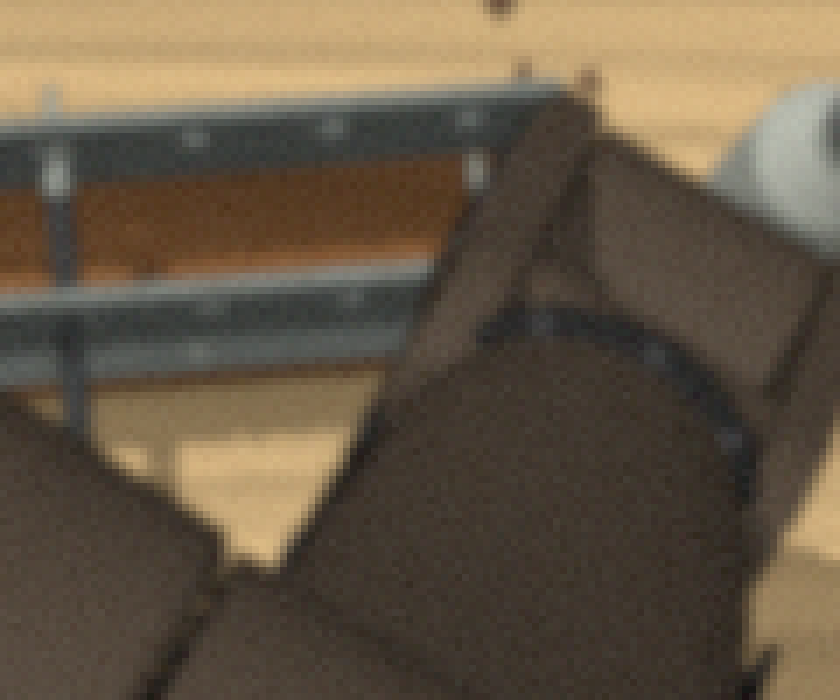

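View pics/s9.png

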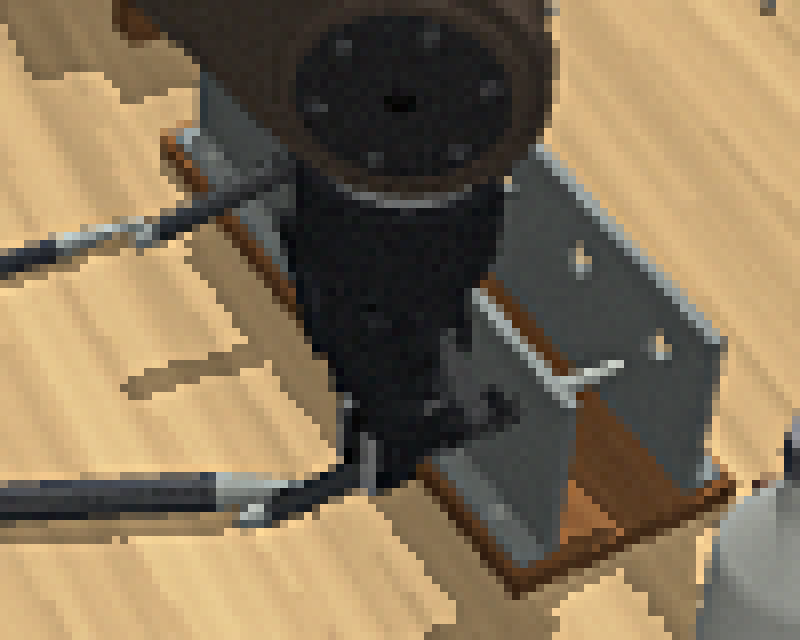

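Request:
{"api": "apply_moves", "payload": {
  "targets": "0 0 0 -0.2 0 0 -1; 0 0 0 -0.2 0 0 -1; 0 0 0 -0.2 0 0 -1; 0 0 0 0 0 0 -1"
}}

```text
time_s: 23.55
position: [0.6004, -0.2776, 0.0668]
tcp_rot: [0.0, -0.045, 0.999, -0.0]
contact_force: [-0.6, -0.6, -0.5]
gripper_width: 0.0084
```

Request:
{"api": "apply_moves", "payload": {
  "targets": "0 0 0 -0.2 0 0 -1; 0 0 0 -0.2 0 0 -1; 0 0 0 0 0 0 -1"
}}

```text
time_s: 23.85
position: [0.6123, -0.2766, 0.0669]
tcp_rot: [0.0, -0.044, 0.999, -0.0]
contact_force: [-0.2, 1.0, -0.5]
gripper_width: 0.0084
```

Request:
{"api": "apply_moves", "payload": {
  "targets": "0 0 0 -0.2 0 0 -1; 0 0 0 -0.2 0 0 -1; 0 0 0 0 0 0 -1; 0 0 0 0 0 0 -1"
}}

```text
time_s: 24.25
position: [0.6235, -0.2755, 0.0667]
tcp_rot: [-0.0, -0.044, 0.999, 0.0]
contact_force: [-0.0, -0.1, -1.6]
gripper_width: 0.0084
```

Request:
{"api": "apply_moves", "payload": {
  "targets": "0 0 0 -0.13 0 0 -1; 0 0 0 0 0 0 -1; 0 0 0 0 0 0 -0.3; 0 0 0 0 0 0 -0.3; 0 0 0 0 0 0 -0.3; 0 0 0 0.1 0 -0.5 -0.3; 0 0 0 0.5 0 -0.9 -0.3; 0 0 0 0.8 0 -0.9 -0.3; 0 0 0 0.9 0 -0.5 -0.3; 0 0 0 0.9 0 0 -0.3"
}}

```text
time_s: 25.25
position: [0.5315, -0.2842, 0.1543]
tcp_rot: [0.002, -0.044, 0.999, -0.001]
contact_force: [0.4, -0.8, -0.6]
gripper_width: 0.0299
```

Request:
{"api": "apply_moves", "payload": {
  "targets": "0 0 0 0.9 0 0 -0.3; 0 0 0 0.5 0.8 0 -0.3; 0 0 0 0 0.9 0 -0.3; 0 0 0 0 0.9 0 -0.3; 0 0 0 0 0 0 -0.3; 0 0 0 0 0 0 -0.3"
}}

```text
time_s: 25.85
position: [0.4833, -0.2098, 0.152]
tcp_rot: [0.001, -0.045, 0.999, -0.0]
contact_force: [-0.9, -1.2, 0.7]
gripper_width: 0.0301
```

```bash
python3 - <<'E'
from h import *
t=bot.snapshot("top"); crop("top",310,140,490,290,4,"t10",t)
show("top",t,.007,(185,195,460,300),smax=75)
s=bot.snapshot("side"); crop("side",230,140,430,300,4,"s10",s)
E
python3 plan.py .46 -.0615 .1 .021
```

```text
top [185.8 207. ] A 47 c [0.5753 0.3898] mid [0.5753 0.3898] yaw 0.052 L 0.059 W 0.009
top [247.7 198.2] A 161 c [0.6027 0.2102] mid [0.6027 0.211 ] yaw 1.551 L 0.062 W 0.021
top [280.9 198.9] A 188 c [0.6016 0.1142] mid [0.6016 0.1152] yaw 1.559 L 0.061 W 0.025
top [283.4 280.6] A 2670 c [0.3686 0.1013] mid [0.3682 0.09  ] yaw 1.539 L 0.273 W 0.153
top [342.4 239.2] A 199 c [ 0.4869 -0.0636] mid [ 0.4853 -0.0636] yaw 0.025 L 0.177 W 0.012
top [360.8 204.4] A 76 c [ 0.5876 -0.116 ] mid [ 0.5861 -0.1161] yaw 0.068 L 0.059 W 0.012
top [403.1 250.6] A 4927 c [ 0.4564 -0.2363] mid [ 0.4332 -0.2188] yaw -0.646 L 0.383 W 0.241
t 25.95 pos [ 0.4833 -0.2105  0.1514] tool x [-0.996 -0.088 -0.001] z [ 1.e-03 -6.e-04 -1.e+00] w 0.0297 F [ 0.7 -0.1 -0.1] q [-0.54  0.45  1.89  0.    0.8  -2.2 ]
turn shares(total) [-0.0004  0.0006  0.0429]
shift shares after turn [0.672 4.981 1.714]  before turn [0.337 5.016 1.711]
```

View pics/t10.png

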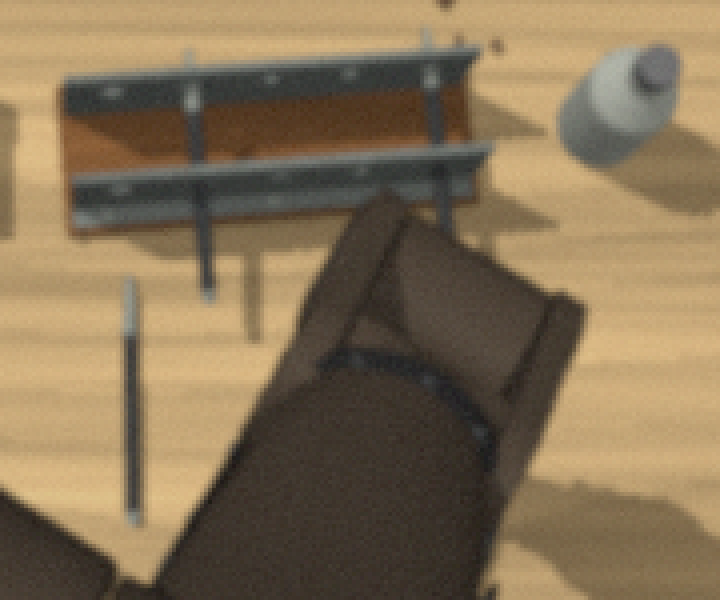

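View pics/s10.png

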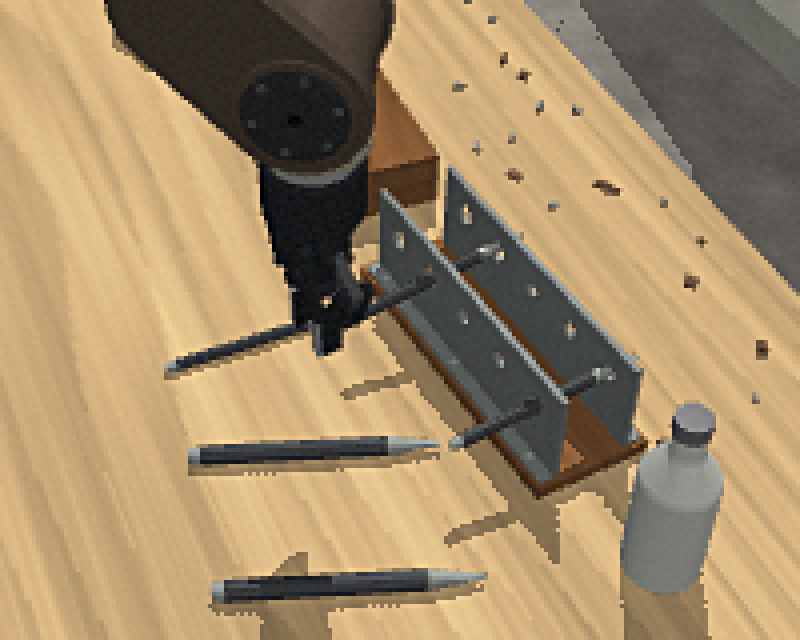

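Request:
{"api": "apply_moves", "payload": {
  "targets": "0 0 0.041 0.1 0.5 0 -0.05; 0 0 0 0.2 0.9 0.3 -0.05; 0 0 0 0.2 0.9 0.5 -0.05; 0 0 0 0.2 0.9 0.5 -0.05; 0 0 0 0.1 0.9 0.5 -0.05; 0 0 0 0 0.9 0 -0.05; 0 0 0 0 0 0 -0.05; 0 0 0 0 0 0 -0.05; 0 0 0 0 0 0 -0.05; 0 0 0 0 0 0 -0.05"
}}

```text
time_s: 26.95
position: [0.4547, -0.0616, 0.097]
tcp_rot: [0.0, -0.011, 1.0, -0.0]
contact_force: [0.2, -0.7, -1.0]
gripper_width: 0.0405
```

```bash
python3 plan.py .457 -.0625 .003 .024
```

```text
t 26.95 pos [ 0.4547 -0.0616  0.097 ] tool x [-1.    -0.023 -0.001] z [ 6.e-04 -1.e-04 -1.e+00] w 0.0405 F [ 0.2 -0.7 -1. ] q [-0.28  0.47  2.09  0.    0.58 -1.87]
turn shares(total) [-0.0001  0.0004 -0.0007]
shift shares after turn [-0.075 -0.033  3.134]  before turn [-0.073 -0.033  3.134]
```

Request:
{"api": "apply_moves", "payload": {
  "targets": "0 0 0 -0.07 -0.03 0.9 -0.05; 0 0 0 0 0 0.9 -0.05; 0 0 0 0 0 0.8 -0.05; 0 0 0 0 0 0.4 -0.05; 0 0 0 0 0 0.13 -0.05; 0 0 0 0 0 0 -0.05; 0 0 0 0 0 0 -1; 0 0 0 0 0 0 -1; 0 0 0 0 0 0 -1; 0 0 0 0 0 0 -1"
}}

```text
time_s: 27.95
position: [0.457, -0.0615, 0.004]
tcp_rot: [0.001, -0.012, 1.0, -0.0]
contact_force: [-0.3, -1.0, 6.9]
gripper_width: 0.0083
```

```bash
python3 - <<'E'
from h import *
s=bot.snapshot("side"); crop("side",260,190,360,250,8,"s11",s)
E
python3 plan.py
```

```text
t 28.00 pos [ 0.457  -0.0615  0.004 ] tool x [-1.    -0.024 -0.002] z [ 1.8e-03 -4.0e-04 -1.0e+00] w 0.0081 F [-0.9  0.5  8.2] q [-0.28  0.66  2.14  0.    0.34 -1.87]
```

View pics/s11.png

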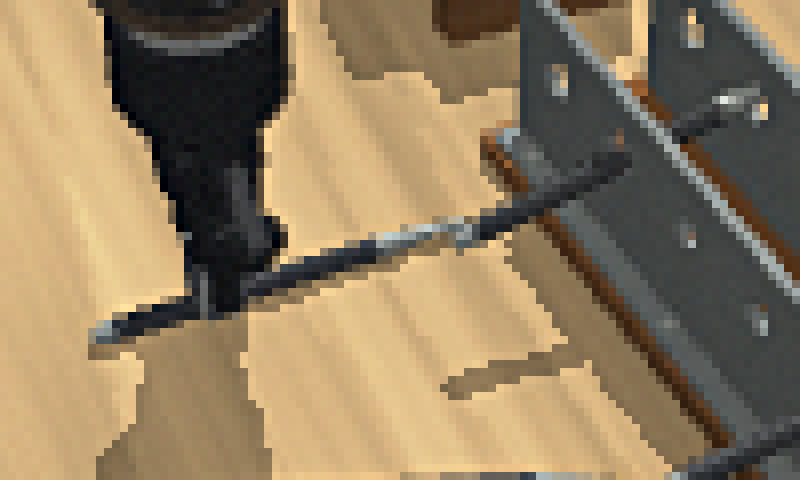

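Request:
{"api": "apply_moves", "payload": {
  "targets": "0 0 0 0 0 -0.3 -1; 0 0 0 0 0 -0.8 -1; 0 0 0 0 0 -1 -1; 0 0 0 0 0 -1 -1; 0 0 0 0 0 -1 -1; 0 0 0 0 0 -0.4 -1; 0 0 -0.041 0 0 0 -1; 0 0 0 0 0 0 -1; 0 0 0 0 0 0 -1; 0 0 0 0 0 0 -1"
}}

```text
time_s: 29.0
position: [0.4563, -0.0614, 0.1379]
tcp_rot: [-0.0, -0.044, 0.999, 0.0]
contact_force: [-0.5, 0.5, -2.1]
gripper_width: 0.0081
```

```bash
python3 plan.py .5113 -.2295 .14 .088
```

```text
t 29.00 pos [ 0.4563 -0.0614  0.1379] tool x [-0.996 -0.087  0.001] z [-5.e-04  2.e-04 -1.e+00] w 0.0081 F [-0.5  0.5 -2.1] q [-0.28  0.4   2.05  0.    0.69 -1.94]
turn shares(total) [ 0.0002 -0.0003 -0.0004]
shift shares after turn [-1.333 -5.743 -0.07 ]  before turn [-1.337 -5.742 -0.073]
```

Request:
{"api": "apply_moves", "payload": {
  "targets": "0 0 0 -0.1 -0.5 0 -1; 0 0 0 -0.2 -0.9 0 -1; 0 0 0 -0.2 -0.95 0 -1; 0 0 0 -0.25 -0.95 0 -1; 0 0 0 -0.25 -0.95 0 -1; 0 0 0 -0.2 -0.95 0 -1; 0 0 0 -0.13 -0.55 0 -1; 0 0 0 0 0 0 -1; 0 0 0 0 0 0 -1; 0 0 0 0 0 0 -1"
}}

```text
time_s: 30.0
position: [0.5111, -0.2288, 0.1379]
tcp_rot: [-0.0, -0.045, 0.999, 0.0]
contact_force: [-0.4, 0.1, -2.1]
gripper_width: 0.0083
```

```bash
python3 plan.py .5113 -.2295 .0668 .088
```

```text
t 30.00 pos [ 0.5111 -0.2288  0.1379] tool x [-0.996 -0.089  0.001] z [-7.e-04  6.e-04 -1.e+00] w 0.0083 F [-0.4  0.1 -2.1] q [-0.54  0.51  1.82  0.    0.81 -2.2 ]
turn shares(total) [ 0.0004 -0.0004  0.0007]
shift shares after turn [-0.003 -0.022  2.369]  before turn [-0.005 -0.024  2.369]
```

Request:
{"api": "apply_moves", "payload": {
  "targets": "0 0 0 0 -0.02 0.7 -1; 0 0 0 0 0 0.9 -1; 0 0 0 0 0 0.57 -1; 0 0 0 0 0 0.2 -1; 0 0 0 0 0 0 -1; 0 0 0 0 0 0 -1; 0 0 0 0 0 0 -1"
}}

```text
time_s: 30.7
position: [0.512, -0.2304, 0.0679]
tcp_rot: [0.001, -0.044, 0.999, -0.0]
contact_force: [-0.4, -0.0, -1.4]
gripper_width: 0.0082
```

```bash
python3 - <<'E'
from h import *
t=bot.snapshot("top"); crop("top",350,140,470,240,7,"t12",t)
s=bot.snapshot("side"); crop("side",300,190,400,270,8,"s12",s)
E
python3 plan.py .5113 -.2295 .0668 .088
```

```text
t 30.80 pos [ 0.5119 -0.2305  0.0677] tool x [-0.996 -0.088 -0.001] z [ 1.1e-03 -6.0e-04 -1.0e+00] w 0.0082 F [ 0.4  0.4 -1.2] q [-0.54  0.62  1.87  0.    0.66 -2.2 ]
turn shares(total) [-0.0004  0.0007  0.0004]
shift shares after turn [0.016 0.034 0.029]  before turn [0.016 0.034 0.029]
```

View pics/t12.png

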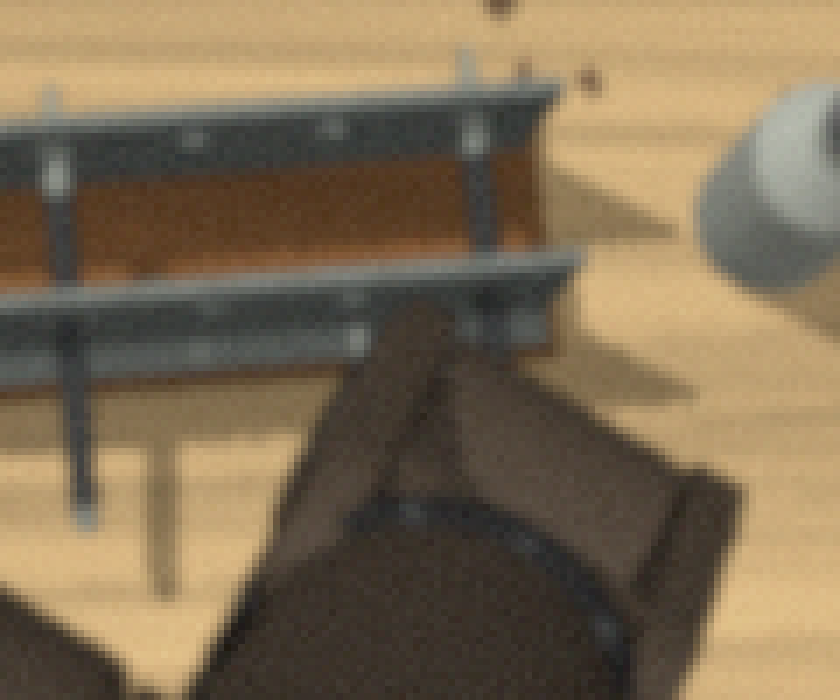

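View pics/s12.png

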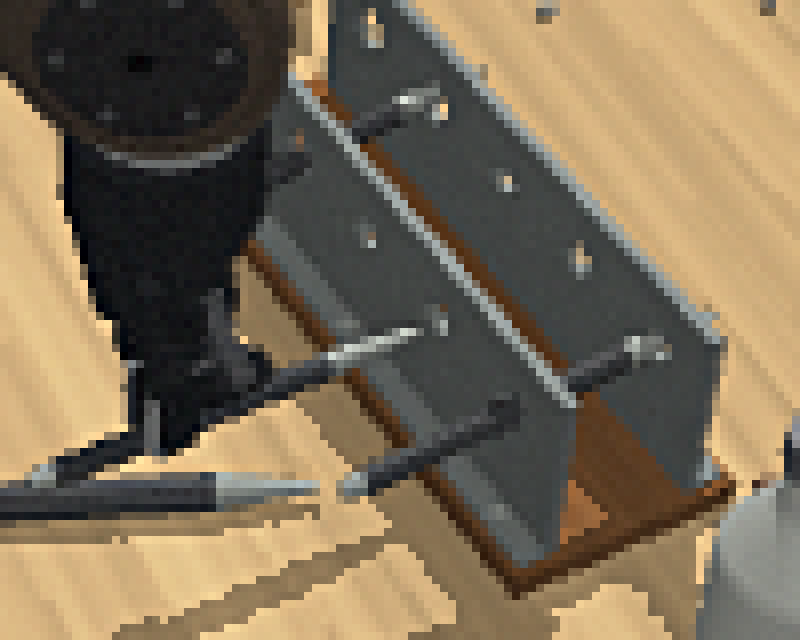

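Request:
{"api": "apply_moves", "payload": {
  "targets": "0 0 0 -0.2 0.03 0.02 -1; 0 0 0 -0.3 0 0 -1; 0 0 0 -0.3 0 0 -1; 0 0 0 -0.2 0 0 -1; 0 0 0 0 0 0 -1; 0 0 0 0 0 0 -1"
}}

```text
time_s: 31.4
position: [0.5414, -0.2266, 0.0661]
tcp_rot: [-0.0, -0.044, 0.999, 0.0]
contact_force: [0.3, -0.5, -1.3]
gripper_width: 0.0083
```

Request:
{"api": "apply_moves", "payload": {
  "targets": "0 0 0 -0.3 0 0 -1; 0 0 0 -0.3 0 0 -1; 0 0 0 -0.3 0 0 -1; 0 0 0 0 0 0 -1; 0 0 0 0 0 0 -1"
}}

```text
time_s: 31.9
position: [0.5685, -0.2243, 0.0662]
tcp_rot: [0.0, -0.044, 0.999, 0.0]
contact_force: [0.5, 0.4, -0.3]
gripper_width: 0.0081
```

Request:
{"api": "apply_moves", "payload": {
  "targets": "0 0 0 -0.2 0 0 -1; 0 0 0 -0.2 0 0 -1; 0 0 0 -0.2 0 0 -1; 0 0 0 -0.2 0 0 -1; 0 0 0 0 0 0 -1"
}}

```text
time_s: 32.4
position: [0.5931, -0.2222, 0.0663]
tcp_rot: [0.0, -0.044, 0.999, -0.0]
contact_force: [0.2, -0.1, 0.2]
gripper_width: 0.0082
```

Request:
{"api": "apply_moves", "payload": {
  "targets": "0 0 0 -0.2 0 0 -1; 0 0 0 -0.2 0 0 -1; 0 0 0 -0.2 0 0 -1; 0 0 0 0 0 0 -1"
}}

```text
time_s: 32.8
position: [0.6111, -0.2207, 0.0664]
tcp_rot: [0.001, -0.044, 0.999, -0.0]
contact_force: [-0.3, -0.5, 1.0]
gripper_width: 0.008
```

Request:
{"api": "apply_moves", "payload": {
  "targets": "0 0 0 -0.2 0 0 -1; 0 0 0 -0.2 0 0 -1; 0 0 0 -0.1 0 0 -1; 0 0 0 0 0 0 -1"
}}

```text
time_s: 33.2
position: [0.6259, -0.2193, 0.0664]
tcp_rot: [0.001, -0.044, 0.999, -0.0]
contact_force: [1.5, -0.4, 2.6]
gripper_width: 0.0081
```

Request:
{"api": "apply_moves", "payload": {
  "targets": "0 0 0 0 0 0 -0.3; 0 0 0 0 0 0 -0.3; 0 0 0 0 0 0 -0.3; 0 0 0 0.1 0 -0.5 -0.3; 0 0 0 0.5 0 -0.9 -0.3; 0 0 0 0.8 0 -0.9 -0.3; 0 0 0 0.9 0 -0.5 -0.3; 0 0 0 0.9 0 0 -0.3; 0 0 0 0.9 0 0 -0.3; 0 0 0 0.5 0 0 -0.3"
}}

```text
time_s: 34.2
position: [0.4858, -0.2316, 0.1516]
tcp_rot: [0.0, -0.044, 0.999, -0.0]
contact_force: [-1.3, 0.2, 0.5]
gripper_width: 0.0301
```

Request:
{"api": "apply_moves", "payload": {
  "targets": "0 0 0 0 -0.5 0 -0.3; 0 0 0 0 -0.5 0 -0.3; 0 0 0 0 0 0 -0.3"
}}

```text
time_s: 34.5
position: [0.4912, -0.2637, 0.1507]
tcp_rot: [0.001, -0.044, 0.999, -0.001]
contact_force: [0.0, -0.4, 0.0]
gripper_width: 0.0301
```

```bash
python3 - <<'E'
from h import *
t=bot.snapshot("top"); crop("top",310,140,490,290,4,"t13",t)
s=bot.snapshot("side"); crop("side",300,180,400,260,8,"s13",s)
E
python3 plan.py
```

```text
t 34.60 pos [ 0.4906 -0.262   0.1502] tool x [-0.996 -0.088 -0.   ] z [ 1.e-04  1.e-04 -1.e+00] w 0.0299 F [ 0.2  0.7 -0.2] q [-0.61  0.49  1.82  0.    0.83 -2.27]
```

View pics/t13.png

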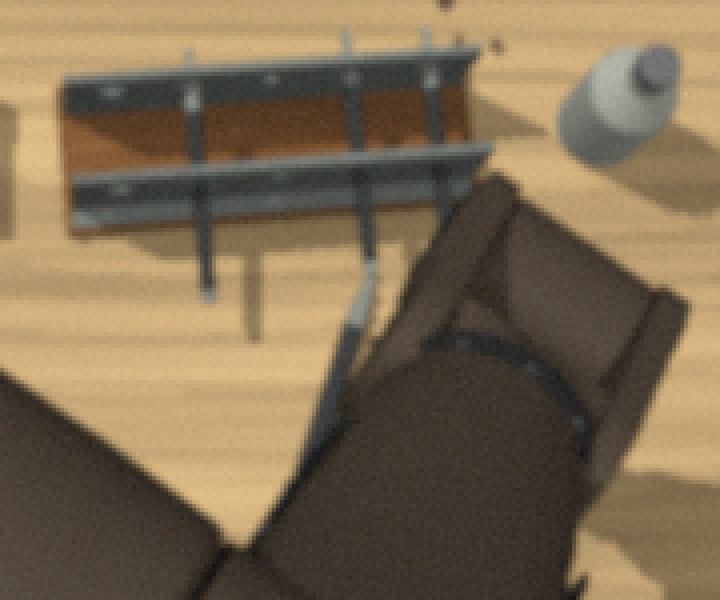

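View pics/s13.png

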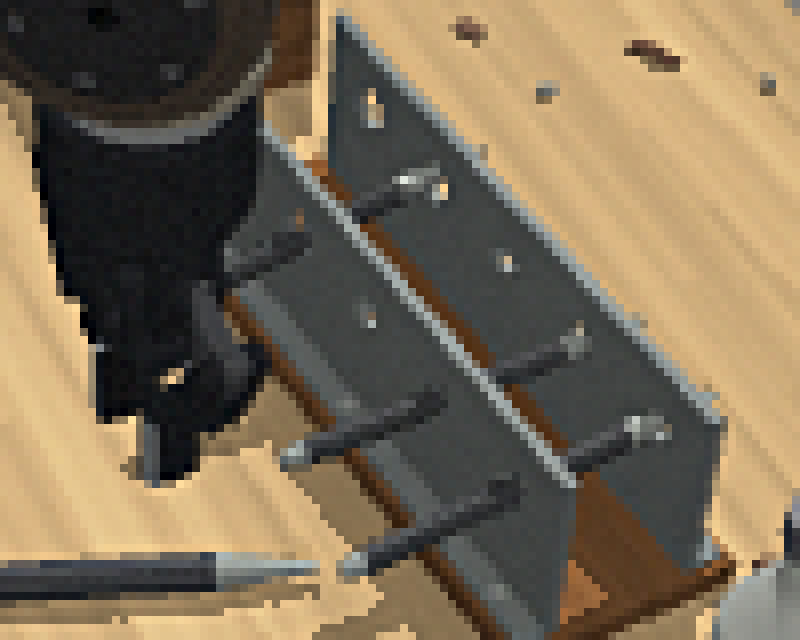

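```bash
python3 - <<'E'
from h import *
a=np.array([(208,299),(203,235),(190,50)],float)/4+[310,140]-.5
P=onz("top",a,.0653); print(P.round(4))
b=np.array([(350,318),(420,288)],float)/4+[230,140]-.5
Q=onz("side",b,.0653); print(Q.round(4))
print("tri head",tri(b[0],a[0]).round(4))
for X in list(P)+list(Q):
    d=X[:2]-[.6717,-.1599];y=.088;print((d@[np.cos(y),np.sin(y)]).round(4),(d@[-np.sin(y),np.cos(y)]).round(4))
E
python3 plan.py .595 -.1135 .15 .088
```

```text
[[ 0.5495 -0.1141  0.0653]
 [ 0.5943 -0.1107  0.0653]
 [ 0.7268 -0.102   0.0653]]
[[ 0.5469 -0.1231  0.0653]
 [ 0.6176 -0.1127  0.0653]]
tri head [ 0.5508 -0.1146  0.0561]
-0.1177 0.0564
-0.0728 0.0558
0.06 0.0529
-0.121 0.0477
-0.0497 0.0518
t 34.60 pos [ 0.4906 -0.262   0.1502] tool x [-0.996 -0.088 -0.   ] z [ 1.e-04  1.e-04 -1.e+00] w 0.0299 F [ 0.2  0.7 -0.2] q [-0.61  0.49  1.82  0.    0.83 -2.27]
turn shares(total) [ 0.0001  0.     -0.0001]
shift shares after turn [-3.902  4.624  0.005]  before turn [-3.901  4.625  0.006]
```

Run:
```python
from h import *
T=lambda x,y:np.array([x,y],float)/4+[310,140]-.5
S=lambda x,y:np.array([x,y],float)/8+[300,180]-.5
S10=lambda x,y:np.array([x,y],float)/4+[230,140]-.5
def rk(X):
    d=X[:2]-[.6717,-.1599];y=.088;return np.r_[d@[np.cos(y),np.sin(y)],d@[-np.sin(y),np.cos(y)],X[2]].round(4)
print("slim3 tip",rk(tri(S(482,152),T(189,51))))
print("slim3 head",rk(tri(S10(349,317),T(208,297))))
print("slim2 tip",rk(tri(S(638,320),T(346,29))))
print("slim2 head",rk(tri(S(289,460),T(371,263))))
```

```text
slim3 tip [0.0553 0.0548 0.0799]
slim3 head [-0.1162  0.056   0.0573]
slim2 tip [ 0.0642 -0.0572  0.0697]
slim2 head [-0.105  -0.0566  0.069 ]
```

Request:
{"api": "apply_moves", "payload": {
  "targets": "0 0 0 0 0.5 0 -0.2; 0 0 0 -0.5 0.9 0 -0.2; 0 0 0 -0.8 0.9 0 -0.2; 0 0 0 -0.9 0.9 0 -0.2; 0 0 0 -0.9 0.9 0 -0.2; 0 0 0 -0.8 0.52 0 -0.2; 0 -0.083 0 0 0 0 -0.2; 0 0 0 0 0 0 -0.2; 0 0 0 0 0 0 -0.2; 0 0 0 0 0 0 -0.2"
}}

```text
time_s: 35.6
position: [0.5945, -0.113, 0.1505]
tcp_rot: [0.064, -0.044, 0.997, 0.003]
contact_force: [0.2, -0.0, -0.2]
gripper_width: 0.034
```

```bash
python3 plan.py .609 -.108 .0578 .088
```

```text
t 35.60 pos [ 0.5945 -0.113   0.1505] tool x [-0.988 -0.088 -0.128] z [ 0.1277  0.0115 -0.9918] w 0.0340 F [ 0.2 -0.  -0.2] q [-0.32  0.52  1.78  0.08  0.73 -2.03]
turn shares(total) [0.0001 0.0818 0.0003]
shift shares after turn [-0.495  0.123  3.091]  before turn [-0.095  0.122  3.129]
```

Request:
{"api": "apply_moves", "payload": {
  "targets": "0 0 0 -0.09 0.12 0.6 -0.2; 0 0 0 0 0 0.9 -0.2; 0 0 0 0 0 0.8 -0.2; 0 0 0 0 0 0.6 -0.2; 0 0 0 0 0 0.23 -0.2; 0 0 0 0 0 0 -0.2; 0 0 0 0 0 0 -0.2"
}}

```text
time_s: 36.3
position: [0.6093, -0.1084, 0.0582]
tcp_rot: [0.065, -0.044, 0.997, 0.003]
contact_force: [-0.5, 0.4, 0.6]
gripper_width: 0.0344
```

```bash
python3 - <<'E'
from h import *
t=bot.snapshot("top"); crop("top",310,140,430,230,6,"t14",t)
s=bot.snapshot("side"); crop("side",290,180,390,250,8,"s14",s)
E
python3 plan.py .609 -.108 .0578 .088
```

```text
t 36.40 pos [ 0.6094 -0.1083  0.0586] tool x [-0.987 -0.088 -0.131] z [ 0.1307  0.0112 -0.9914] w 0.0342 F [-0.3 -1.3 -0.3] q [-0.3   0.66  1.81  0.09  0.55 -2.04]
turn shares(total) [-0.0003  0.0838  0.0003]
shift shares after turn [0.013 0.012 0.026]  before turn [0.016 0.012 0.024]
```

View pics/s14.png

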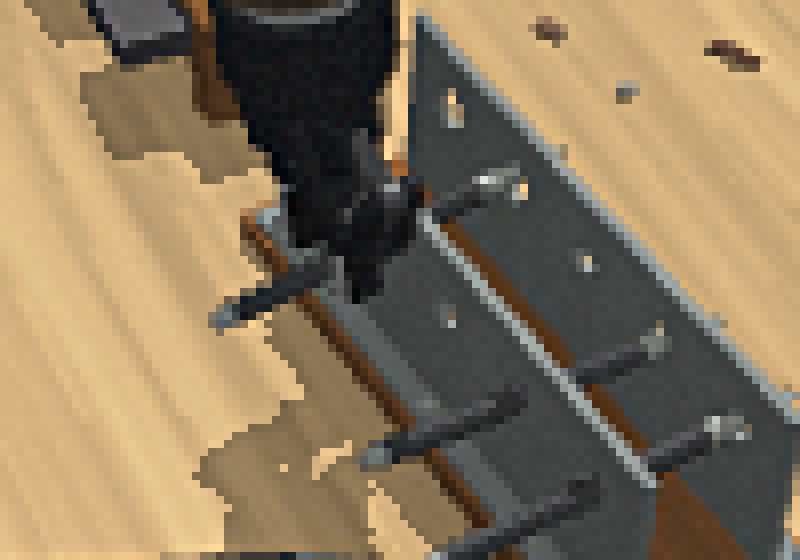

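Request:
{"api": "apply_moves", "payload": {
  "targets": "0 0 0 0 0 0 -1; 0 0 0 0 0 0 -1; 0 0 0 0 0 0 -1; 0 0 0 0 0 0 -1; 0 0 0 0 0 0 -1"
}}

```text
time_s: 36.9
position: [0.6093, -0.1083, 0.058]
tcp_rot: [0.065, -0.044, 0.997, 0.003]
contact_force: [-1.3, -1.7, 5.6]
gripper_width: 0.0085
```

Request:
{"api": "apply_moves", "payload": {
  "targets": "0 0 0 0.3 0 0 -1; 0 0 0 0.5 0 0 -1; 0 0 0 0.6 0 0 -1; 0 0 0 0.6 0 0 -1; 0 0 0 0 0 0 -1"
}}

```text
time_s: 37.4
position: [0.5471, -0.113, 0.049]
tcp_rot: [0.063, -0.044, 0.997, 0.004]
contact_force: [0.2, -0.0, -1.2]
gripper_width: 0.0086
```

Request:
{"api": "apply_moves", "payload": {
  "targets": "0 0 0 0.5 0 0 -1; 0 0 0 0.6 0 0 -1; 0 0 0 0.5 0 0 -1; 0 0 0 0.2 0 0 -1; 0 0.083 0 0 0 0 -1; 0 0 0 0 0 -0.6 -1; 0 0 0 0 0 0 -1; 0 0 0 0 0 0 -1; 0 0 0 0 0 0 -1"
}}

```text
time_s: 38.3
position: [0.4962, -0.118, 0.0602]
tcp_rot: [-0.0, -0.044, 0.999, 0.0]
contact_force: [0.1, 0.5, -1.5]
gripper_width: 0.0083
```

```bash
python3 - <<'E'
from h import *
t=bot.snapshot("top"); crop("top",310,140,430,240,7,"t15",t)
s=bot.snapshot("side"); crop("side",280,170,380,250,8,"s15",s)
E
python3 plan.py .507 -.1745 .063 .088
```

```text
t 38.40 pos [ 0.4961 -0.1181  0.0602] tool x [-0.996 -0.088  0.001] z [-6.e-04  5.e-04 -1.e+00] w 0.0087 F [-0.2 -0.4 -1.4] q [-0.36  0.58  2.    0.    0.56 -2.02]
turn shares(total) [ 0.0004 -0.0004  0.0002]
shift shares after turn [-0.196 -1.905 -0.094]  before turn [-0.195 -1.905 -0.096]
```

View pics/s15.png

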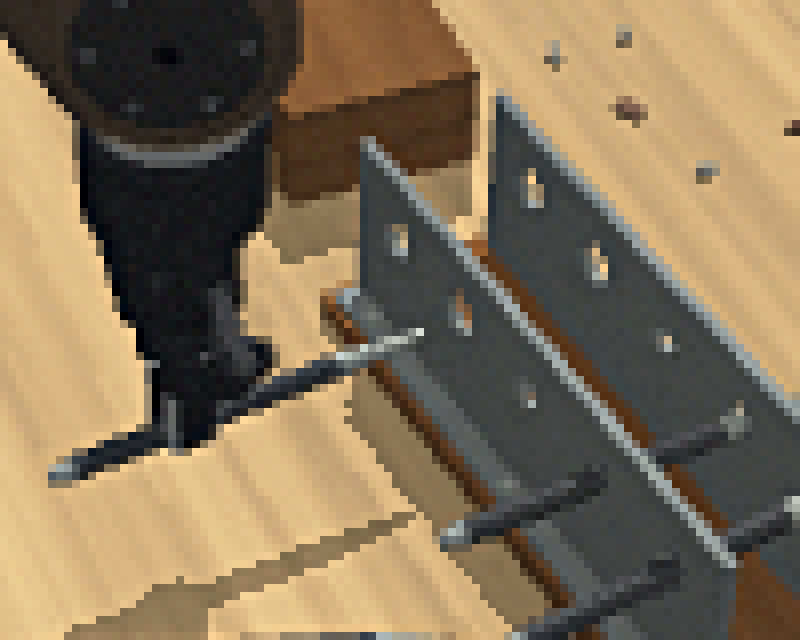

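View pics/t15.png

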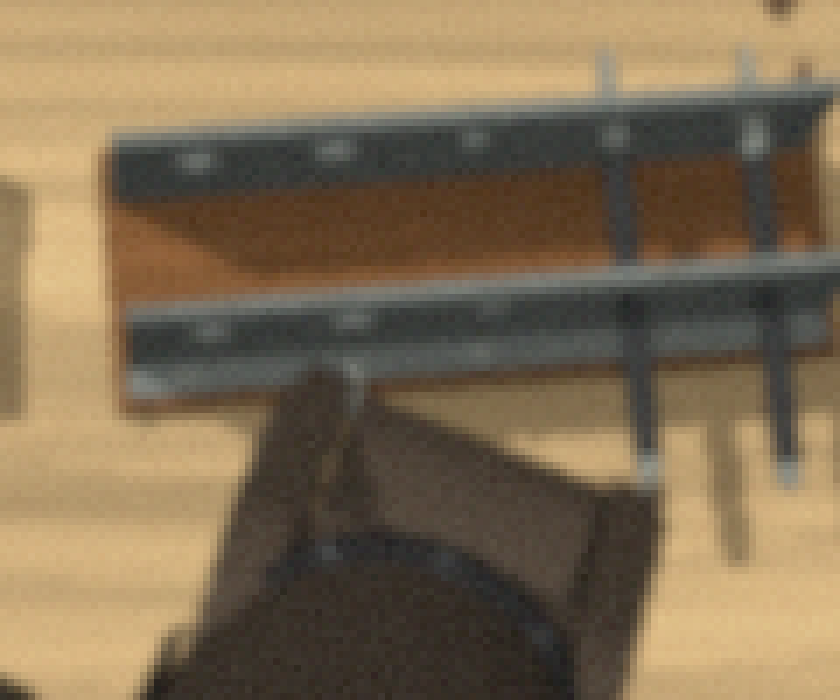

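Run:
```python
from h import *
T=lambda x,y:np.array([x,y],float)/7+[310,140]-.5
S=lambda x,y:np.array([x,y],float)/8+[280,170]-.5
def rk(X):
    d=X[:2]-[.6717,-.1599];y=.088;return np.r_[d@[np.cos(y),np.sin(y)],d@[-np.sin(y),np.cos(y)],X[2]].round(4)
print("tip",rk(tri(S(423,331),T(351,366))))
# head: on vertical plane through chisel axis at rack y
o,d=ray("side",[S(62,474)]);y=.088;n=np.array([-np.sin(y),np.cos(y),0])
tip=tri(S(423,331),T(351,366)); X=o+d[0]*((tip-o)@n)/(d[0]@n); print("head",rk(X), np.linalg.norm(X-tip))
```

```text
tip [-0.0553  0.0561  0.0673]
head [-0.2287  0.0561  0.0623] 0.17341641225549223
```

Request:
{"api": "apply_moves", "payload": {
  "targets": "0 0.01 0 0 -0.4 -0.13 -1; 0 0 0 0 -0.8 0 -1; 0 0 0 0 -0.67 0 -1; 0 0 0 0 0 0 -1; 0 0 0 0 0 0 -1; 0 0 0 0 0 0 -1"
}}

```text
time_s: 39.0
position: [0.5011, -0.1733, 0.0644]
tcp_rot: [-0.008, -0.044, 0.999, -0.0]
contact_force: [-0.6, 0.2, -1.5]
gripper_width: 0.0082
```

```bash
python3 - <<'E'
from h import *
t=bot.snapshot("top"); crop("top",310,140,430,240,7,"t16",t)
s=bot.snapshot("side"); crop("side",280,170,380,250,8,"s16",s)
E
python3 plan.py .506 -.174 .064 .088
```

```text
t 39.10 pos [ 0.5013 -0.1733  0.0645] tool x [-0.996 -0.089  0.016] z [-0.016  -0.0011 -0.9999] w 0.0086 F [ 0.2  0.5 -1.4] q [-0.45  0.6   1.93 -0.01  0.62 -2.1 ]
turn shares(total) [ 0.0002 -0.0102  0.0008]
shift shares after turn [-0.155 -0.038  0.017]  before turn [-0.155 -0.038  0.015]
```

View pics/s16.png

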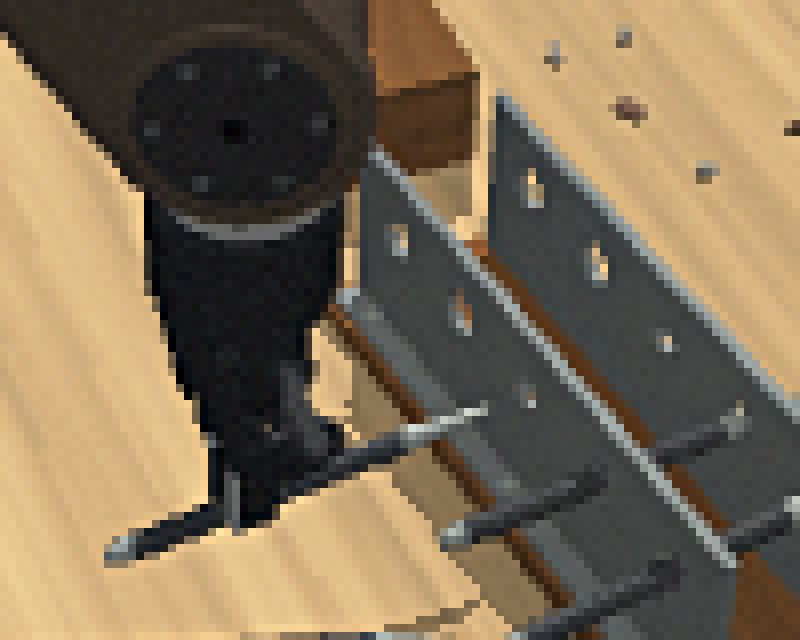

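View pics/t16.png

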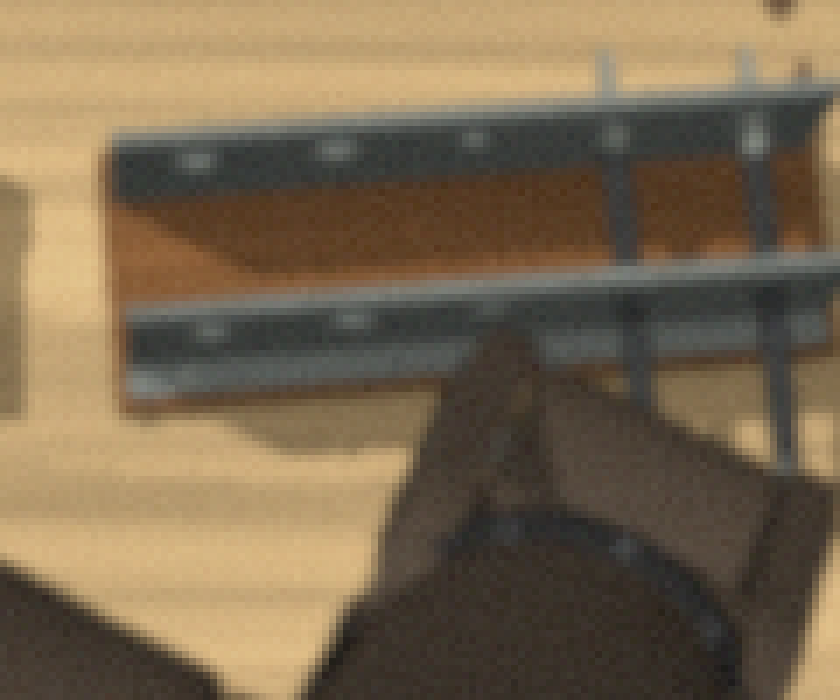

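Request:
{"api": "apply_moves", "payload": {
  "targets": "0 0 0 -0.2 -0.045 0.02 -1; 0 0 0 -0.3 0 0 -1; 0 0 0 -0.3 0 0 -1; 0 0 0 -0.2 0 0 -1; 0 0 0 0 0 0 -1; 0 0 0 0 0 0 -1"
}}

```text
time_s: 39.7
position: [0.5314, -0.1725, 0.0634]
tcp_rot: [-0.008, -0.044, 0.999, -0.0]
contact_force: [-0.7, -0.2, -1.8]
gripper_width: 0.0087
```

Request:
{"api": "apply_moves", "payload": {
  "targets": "0 0 0 -0.3 0 0 -1; 0 0 0 -0.2 0 0 -1; 0 0 0 0 0 0 -1; 0 0 0 0 0 0 -1"
}}

```text
time_s: 40.1
position: [0.5464, -0.1713, 0.0632]
tcp_rot: [-0.008, -0.044, 0.999, -0.0]
contact_force: [0.2, 0.0, -1.2]
gripper_width: 0.0083
```

```bash
python3 - <<'E'
from h import *
t=bot.snapshot("top"); crop("top",310,140,430,240,7,"t17",t)
s=bot.snapshot("side"); crop("side",280,170,380,250,8,"s17",s)
E
python3 plan.py
```

```text
t 40.20 pos [ 0.5462 -0.1713  0.0632] tool x [-0.996 -0.088  0.016] z [-0.0159 -0.0012 -0.9999] w 0.0086 F [ 0.6 -0.3 -1.9] q [-0.42  0.64  1.83 -0.01  0.68 -2.07]
```

View pics/s17.png

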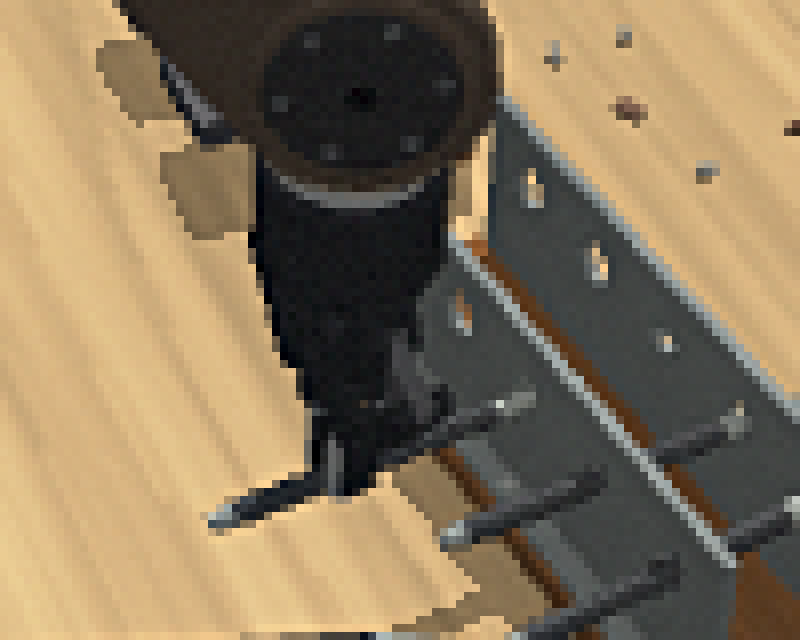

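View pics/t17.png

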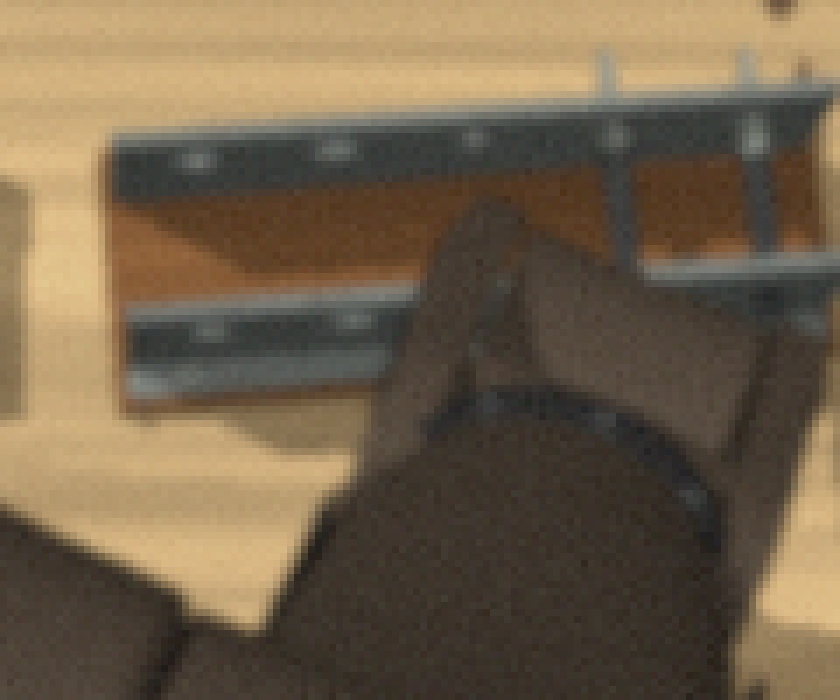

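Request:
{"api": "apply_moves", "payload": {
  "targets": "0 0 0 -0.3 0 0 -1; 0 0 0 -0.3 0 0 -1; 0 0 0 -0.2 0 0 -1; 0 0 0 0 0 0 -1; 0 0 0 0 0 0 -1"
}}

```text
time_s: 40.7
position: [0.5708, -0.1692, 0.063]
tcp_rot: [-0.007, -0.044, 0.999, -0.0]
contact_force: [0.8, 2.0, 2.3]
gripper_width: 0.0087
```

Request:
{"api": "apply_moves", "payload": {
  "targets": "0 0 0 -0.2 0 0 -1; 0 0 0 -0.2 0 0 -1; 0 0 0 -0.2 0 0 -1; 0 0 0 0 0 0 -1"
}}

```text
time_s: 41.1
position: [0.5893, -0.1676, 0.0628]
tcp_rot: [-0.007, -0.044, 0.999, -0.0]
contact_force: [0.7, 4.1, 4.6]
gripper_width: 0.0084
```

Request:
{"api": "apply_moves", "payload": {
  "targets": "0 0 0 -0.2 0 0 -1; 0 0 0 -0.2 0 0 -1; 0 0 0 -0.2 0 0 -1; 0 0 0 0 0 0 -1"
}}

```text
time_s: 41.5
position: [0.6069, -0.1658, 0.063]
tcp_rot: [-0.007, -0.044, 0.999, -0.0]
contact_force: [-0.6, 5.4, 8.6]
gripper_width: 0.0087
```

Request:
{"api": "apply_moves", "payload": {
  "targets": "0 0 0 0 0.03 -0.05 -1; 0 0 0 -0.2 0 0 -1; 0 0 0 -0.2 0 -0.01 -1; 0 0 0 -0.1 0 0 -1; 0 0 0 0 0 0 -1; 0 0 0 0 0 0 -1"
}}

```text
time_s: 42.1
position: [0.6219, -0.164, 0.0642]
tcp_rot: [-0.007, -0.044, 0.999, -0.0]
contact_force: [0.2, 2.1, 6.2]
gripper_width: 0.0084
```

Request:
{"api": "apply_moves", "payload": {
  "targets": "0 0 0 0 0 0 -0.3; 0 0 0 0 0 0 -0.3; 0 0 0 0 0 0 -0.3; 0 0 0 0.1 0 -0.5 -0.3; 0 0 0 0.5 0 -0.9 -0.3; 0 0 0 0.8 0 -0.9 -0.3; 0 -0.01 0 0.9 0 -0.5 -0.3; 0 0 0 0.9 0.9 0 -0.3; 0 0 0 0.9 0.9 0 -0.3; 0 0 0 0 0.9 0 -0.3"
}}

```text
time_s: 43.1
position: [0.4897, -0.0934, 0.1502]
tcp_rot: [-0.0, -0.044, 0.999, 0.0]
contact_force: [1.0, 0.4, 0.1]
gripper_width: 0.0301
```

Request:
{"api": "apply_moves", "payload": {
  "targets": "0 0 0 0 0.9 0 -0.3; 0 0 0 0 0.9 0 -0.3; 0 0 0 0 0.9 0 -0.3; 0 0 0 0 0 0 -0.3; 0 0 0 0 0 0 -0.3"
}}

```text
time_s: 43.6
position: [0.4856, -0.0131, 0.1498]
tcp_rot: [0.001, -0.045, 0.999, -0.0]
contact_force: [1.2, -0.7, 0.0]
gripper_width: 0.0296
```

```bash
python3 - <<'E'
from h import *
t=bot.snapshot("top"); crop("top",310,140,490,290,4,"t18",t);show("top",t,.008,(370,195,460,300),smax=75)
s=bot.snapshot("side"); crop("side",270,180,390,300,6.5,"s18",s)
show("side",s,.008,(230,245,370,300),smax=75)
E
python3 plan.py
```

```text
top [381.8 202.2] A 57 c [ 0.5944 -0.1762] mid [ 0.5939 -0.1763] yaw 0.109 L 0.045 W 0.011
top [392.7 236.7] A 390 c [ 0.4953 -0.2066] mid [ 0.4979 -0.2074] yaw -0.306 L 0.242 W 0.025
top [421.7 201.4] A 48 c [ 0.598 -0.292] mid [ 0.5962 -0.292 ] yaw 0.038 L 0.041 W 0.010
top [437.6 251.9] A 350 c [ 0.4527 -0.3345] mid [ 0.4557 -0.3355] yaw -0.333 L 0.206 W 0.016
side [306.4 251.9] A 291 c [ 0.4771 -0.1988] mid [ 0.4824 -0.2006] yaw -0.331 L 0.206 W 0.021
side [314.5 285.7] A 356 c [ 0.4507 -0.3313] mid [ 0.4556 -0.333 ] yaw -0.330 L 0.208 W 0.020
side [359.8 250.3] A 228 c [ 0.6436 -0.2613] mid [ 0.636  -0.2543] yaw -0.748 L 0.092 W 0.068
t 43.70 pos [ 0.4857 -0.0139  0.1494] tool x [-0.996 -0.088 -0.001] z [ 7.e-04 -1.e-04 -1.e+00] w 0.0298 F [1.  0.2 0.3] q [-0.16  0.41  1.98 -0.    0.75 -1.82]
```

View pics/t18.png

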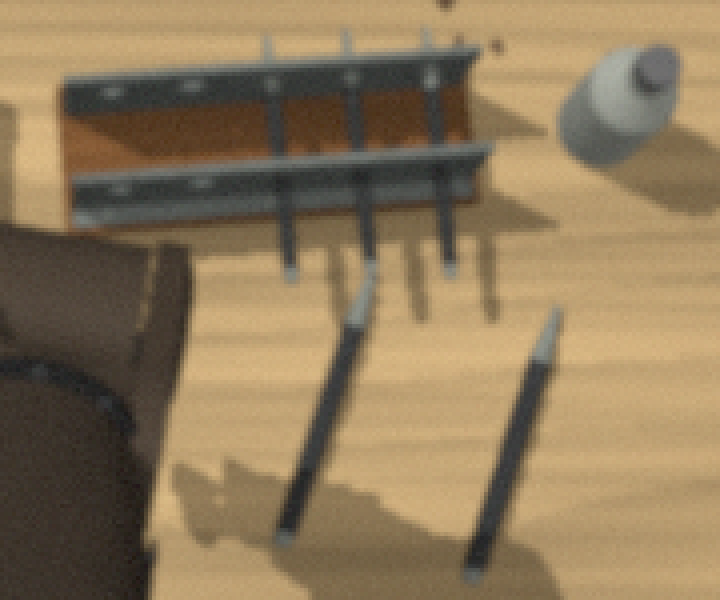

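View pics/s18.png

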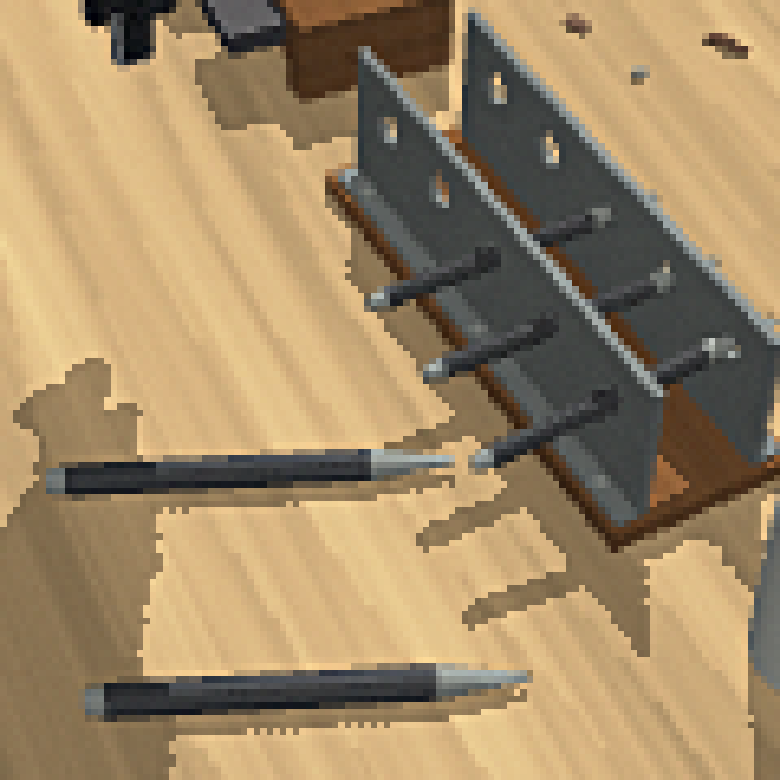

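```bash
python3 plan.py .458 -.1926 .09 -.332
```

```text
t 43.70 pos [ 0.4857 -0.0139  0.1494] tool x [-0.996 -0.088 -0.001] z [ 7.e-04 -1.e-04 -1.e+00] w 0.0298 F [1.  0.2 0.3] q [-0.16  0.41  1.98 -0.    0.75 -1.82]
turn shares(total) [-0.      0.0005  0.2675]
shift shares after turn [-1.069 -5.932  1.981]  before turn [ 1.446 -5.851  1.982]
```

Request:
{"api": "apply_moves", "payload": {
  "targets": "0 0 0.09 0 0 0 0; 0 0 0.09 0 0 0 0; 0 0 0.0875 0 0 0 0; 0 0 0 -0.1 -0.6 0.2 0; 0 0 0 -0.2 -0.9 0.3 0; 0 0 0 -0.2 -0.95 0.4 0; 0 0 0 -0.2 -0.95 0.4 0; 0 0 0 -0.2 -0.95 0.4 0; 0 0 0 -0.17 -0.95 0.28 0; 0 0 0 0 -0.63 0 0"
}}

```text
time_s: 44.7
position: [0.4572, -0.1946, 0.0886]
tcp_rot: [-0.0, 0.166, 0.986, 0.0]
contact_force: [0.2, -0.3, 0.4]
gripper_width: 0.0428
```

Request:
{"api": "apply_moves", "payload": {
  "targets": "0 0 0 0 0 0 0; 0 0 0 0 0 0 0; 0 0 0 0 0 0 0; 0 0 0 0 0 0 0"
}}

```text
time_s: 45.1
position: [0.4581, -0.1913, 0.0898]
tcp_rot: [0.0, 0.165, 0.986, 0.0]
contact_force: [-0.6, -0.1, 0.5]
gripper_width: 0.0427
```

```bash
python3 plan.py .458 -.1926 .002 -.332;python3 - <<'E'
from h import *
s=bot.snapshot("side"); crop("side",230,180,390,300,5,"s19",s)
show("side",s,.008,(230,245,370,300),smax=75)
E
```

```text
t 45.10 pos [ 0.4581 -0.1913  0.0898] tool x [-0.946  0.325 -0.   ] z [ 3.e-04 -0.e+00 -1.e+00] w 0.0427 F [-0.6 -0.1  0.5] q [-0.53  0.52  2.01  0.    0.61 -1.77]
turn shares(total) [0.     0.0002 0.0008]
shift shares after turn [-0.01  -0.042  2.927]  before turn [-0.009 -0.042  2.927]
side [306.2 251.9] A 293 c [ 0.4764 -0.1986] mid [ 0.4824 -0.2006] yaw -0.333 L 0.206 W 0.021
side [314.9 285.7] A 355 c [ 0.452  -0.3318] mid [ 0.4571 -0.3336] yaw -0.331 L 0.205 W 0.020
side [359.9 250.3] A 227 c [ 0.6436 -0.2613] mid [ 0.6358 -0.2543] yaw -0.738 L 0.092 W 0.068
```

View pics/s19.png

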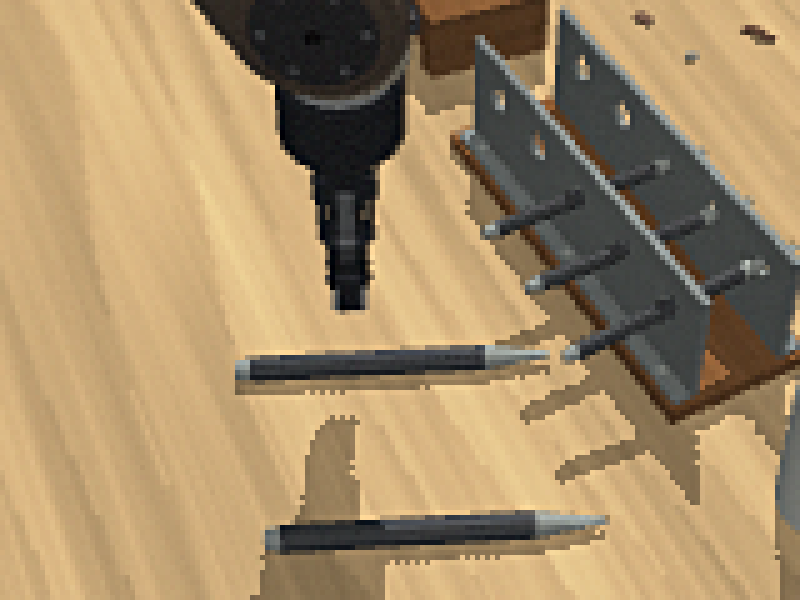

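Chisel unmoved; descend and grip.

Request:
{"api": "apply_moves", "payload": {
  "targets": "0 0 0 -0.01 -0.04 0.9 0; 0 0 0 0 0 0.9 0; 0 0 0 0 0 0.7 0; 0 0 0 0 0 0.3 0; 0 0 0 0 0 0.1 0; 0 0 0 0 0 0 0; 0 0 0 0 0 0 -1; 0 0 0 0 0 0 -1; 0 0 0 0 0 0 -1; 0 0 0 0 0 0 -1"
}}

```text
time_s: 46.15
position: [0.4582, -0.1933, 0.0036]
tcp_rot: [0.001, 0.165, 0.986, -0.0]
contact_force: [-0.9, 0.8, 6.5]
gripper_width: 0.0141
```

Request:
{"api": "apply_moves", "payload": {
  "targets": "0 0 0 0 0 0 -1; 0 0 0 0 0 -0.3 -1; 0 0 0 0.3 0 -0.1 -1; 0 0 0 0.6 0 0 -1; 0 0 0 0.4 0 0 -1; 0 0 0 0 0 0 -1; 0 0 0 0 0 0 -1"
}}

```text
time_s: 46.85
position: [0.4213, -0.1807, 0.0148]
tcp_rot: [0.0, 0.165, 0.986, -0.0]
contact_force: [-0.6, 0.4, -2.3]
gripper_width: 0.0139
```

```bash
python3 - <<'E'
from h import *
s=bot.snapshot("side"); crop("side",230,180,390,300,5,"s20",s)
E
python3 plan.py
```

```text
t 46.90 pos [ 0.4216 -0.1808  0.0147] tool x [-0.945  0.326 -0.001] z [ 9.e-04 -4.e-04 -1.e+00] w 0.0138 F [ 0.2  0.9 -3.6] q [-0.55  0.63  2.14  0.    0.36 -1.79]
```

View pics/s20.png

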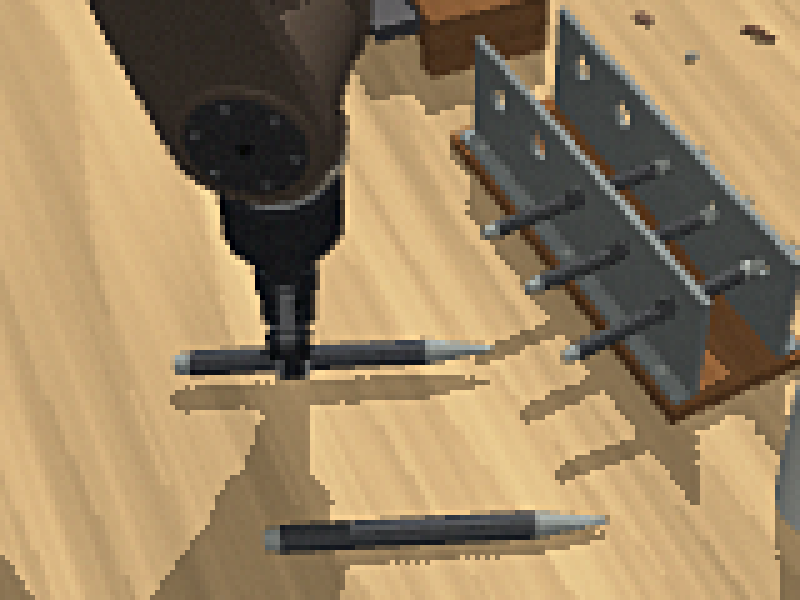

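Request:
{"api": "apply_moves", "payload": {
  "targets": "0 0 0 0 0 -0.6 -1; 0 0 0 0 0 -1 -1; 0 0 0 0 0 -1 -1; 0 0 0 0 0 -1 -1; 0 0 0 0 0 -0.6 -1; 0 0 -0.09 0 0 0 -1; 0 0 -0.09 0 0 0 -1; 0 0 -0.0875 0 0 0 -1; 0 0 0 0 0 0 -1; 0 0 0 0 0 0 -1"
}}

```text
time_s: 47.9
position: [0.4212, -0.1805, 0.1406]
tcp_rot: [0.0, -0.042, 0.999, 0.0]
contact_force: [0.4, -0.7, -2.1]
gripper_width: 0.0139
```

```bash
python3 plan.py .4847 -.0632 .14 .088
```

```text
t 47.90 pos [ 0.4212 -0.1805  0.1406] tool x [-0.996 -0.085 -0.   ] z [ 1.e-04  0.e+00 -1.e+00] w 0.0139 F [ 0.4 -0.7 -2.1] q [-0.55  0.39  2.06  0.    0.69 -2.2 ]
turn shares(total) [ 0.      0.0001 -0.0021]
shift shares after turn [-2.453  3.71   0.019]  before turn [-2.44   3.718  0.02 ]
```

Request:
{"api": "apply_moves", "payload": {
  "targets": "0 0 -0.002 -0.2 0.5 0 -1; 0 0 0 -0.5 0.8 0 -1; 0 0 0 -0.6 0.8 0 -1; 0 0 0 -0.6 0.8 0.5 -1; 0 0 0 -0.55 0.8 0.8 -1; 0 0 0 0 0 0.8 -1; 0 0 0 0 0 0.35 -1; 0 0 0 0 0 0 -1; 0 0 0 0 0 0 -1; 0 0 0 0 0 0 -1"
}}

```text
time_s: 48.9
position: [0.4844, -0.0638, 0.0681]
tcp_rot: [0.001, -0.045, 0.999, -0.0]
contact_force: [-0.4, 0.4, -3.3]
gripper_width: 0.0138
```

```bash
python3 - <<'E'
from h import *
t=bot.snapshot("top"); crop("top",290,140,410,240,7,"t21",t)
s=bot.snapshot("side"); crop("side",270,170,370,250,8,"s21",s)
E
python3 plan.py .4847 -.0632 .066 .088
```

```text
t 49.00 pos [ 0.4843 -0.0637  0.068 ] tool x [-0.996 -0.091 -0.002] z [ 1.6e-03 -3.0e-04 -1.0e+00] w 0.0134 F [-0.8  0.1 -3. ] q [-0.27  0.55  2.04  0.    0.54 -1.93]
turn shares(total) [-0.0003  0.001   0.0017]
shift shares after turn [-0.014  0.014  0.066]  before turn [-0.014  0.014  0.066]
```

View pics/s21.png

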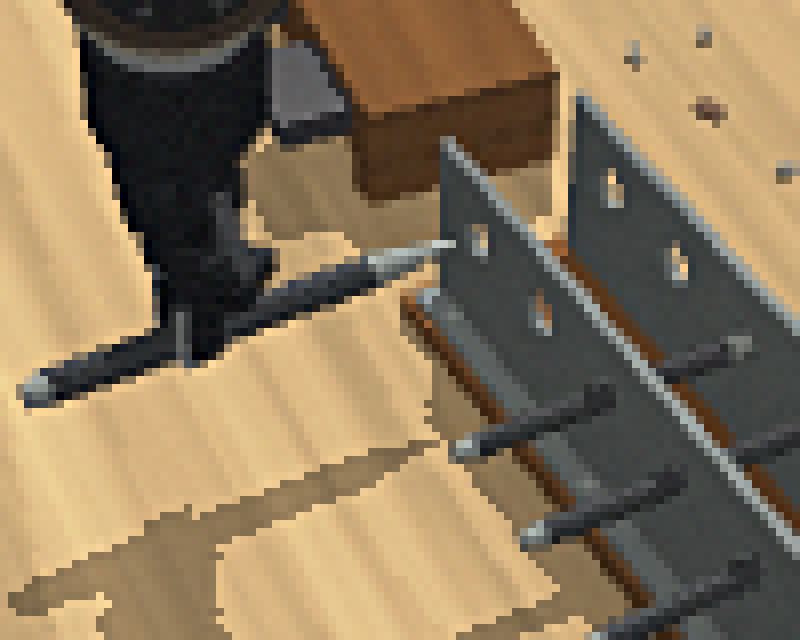

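View pics/t21.png

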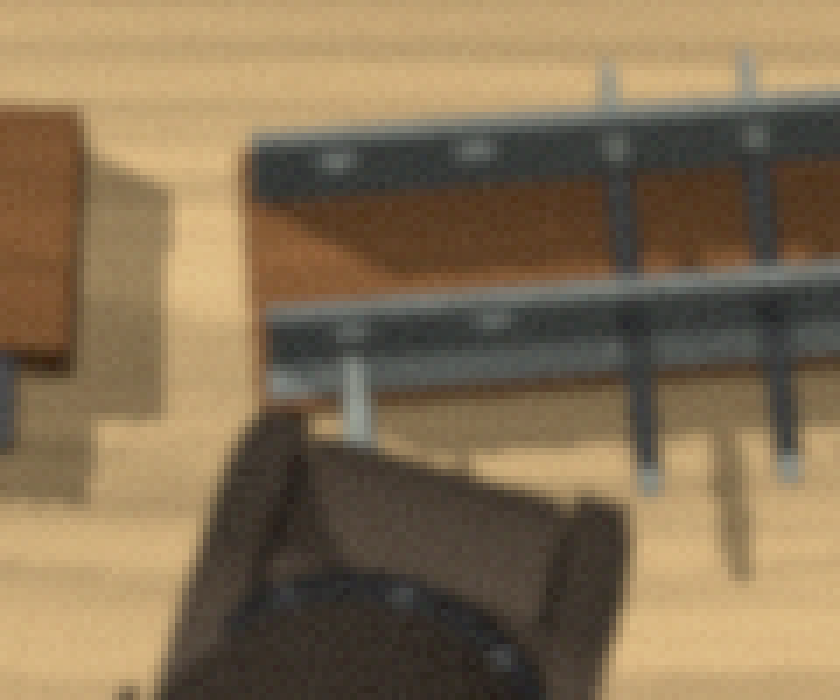

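Request:
{"api": "apply_moves", "payload": {
  "targets": "0 0 0.001 0 0.015 0.06 -1; 0 0 0 -0.3 0 0 -1; 0 0 0 -0.3 0 0 -1; 0 0 0 -0.3 0 0 -1; 0 0 0 -0.3 0 0 -1; 0 0 0 0 0 0 -1; 0 0 0 0 0 0 -1"
}}

```text
time_s: 49.7
position: [0.5197, -0.0594, 0.0651]
tcp_rot: [-0.0, -0.045, 0.999, 0.0]
contact_force: [1.7, -0.8, -2.6]
gripper_width: 0.0138
```

Request:
{"api": "apply_moves", "payload": {
  "targets": "0 0 0 -0.3 0 0 -1; 0 0 0 -0.3 0 0 -1; 0 0 0 -0.2 0 0 -1; 0 0 0 0 0 0 -1; 0 0 0 0 0 0 -1"
}}

```text
time_s: 50.2
position: [0.5436, -0.0573, 0.0651]
tcp_rot: [-0.0, -0.045, 0.999, 0.0]
contact_force: [-0.1, -0.8, -2.2]
gripper_width: 0.0141
```

```bash
python3 - <<'E'
from h import *
t=bot.snapshot("top"); crop("top",290,140,410,240,7,"t22",t)
s=bot.snapshot("side"); crop("side",270,170,370,250,8,"s22",s)
E
python3 plan.py
```

```text
t 50.30 pos [ 0.5434 -0.0573  0.0652] tool x [-0.996 -0.09   0.   ] z [-4.e-04  1.e-04 -1.e+00] w 0.0137 F [-0.9  0.2 -2.4] q [-0.23  0.61  1.9   0.    0.63 -1.89]
```

View pics/s22.png

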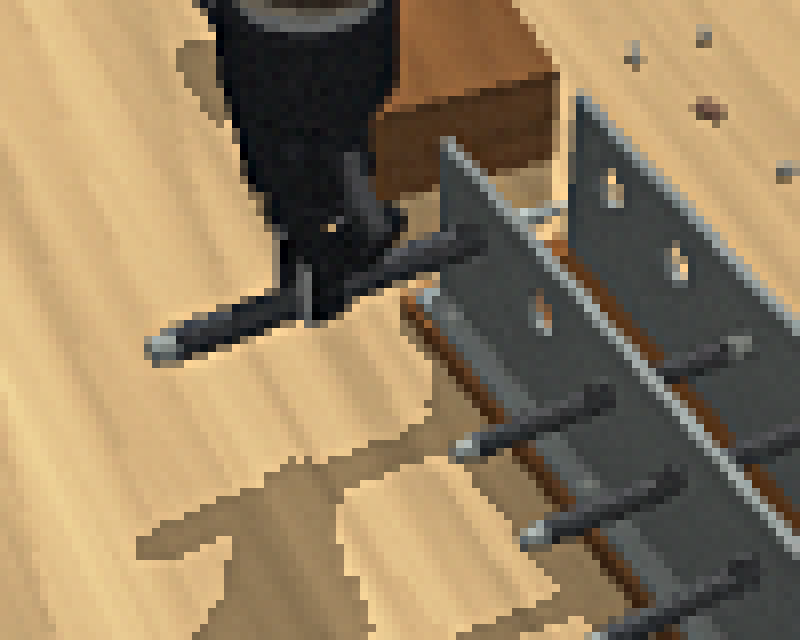

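View pics/t22.png

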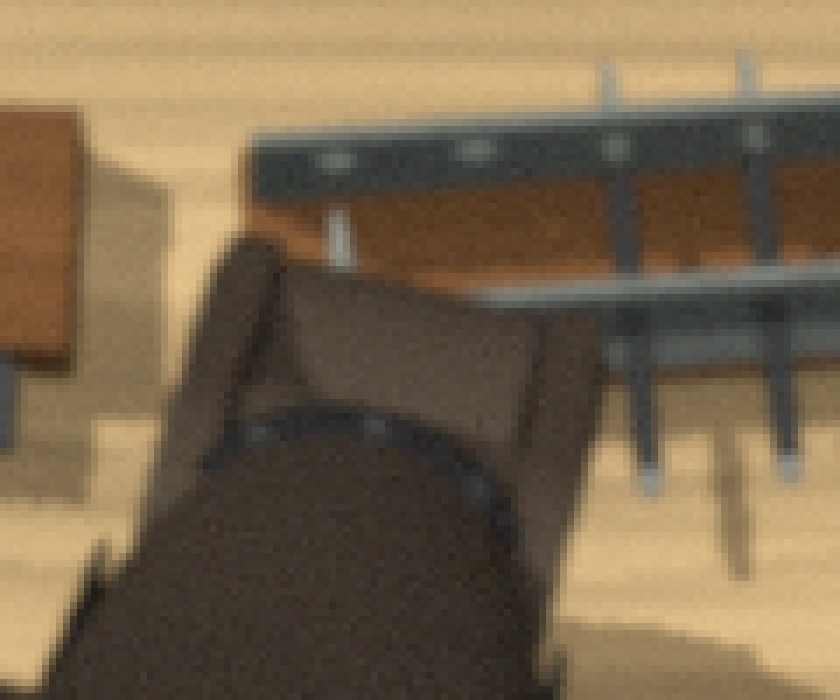

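Request:
{"api": "apply_moves", "payload": {
  "targets": "0 0 0 -0.3 0 0 -1; 0 0 0 -0.3 0 0 -1; 0 0 0 -0.2 0 0 -1; 0 0 0 0 0 0 -1; 0 0 0 0 0 0 -1"
}}

```text
time_s: 50.8
position: [0.5675, -0.0551, 0.0651]
tcp_rot: [-0.0, -0.045, 0.999, 0.0]
contact_force: [-0.3, -0.1, -2.4]
gripper_width: 0.0138
```

Request:
{"api": "apply_moves", "payload": {
  "targets": "0 0 0 -0.3 0 0 -1; 0 0 0 -0.3 0 0 -1; 0 0 0 -0.2 0 0 -1; 0 0 0 0 0 0 -1; 0 0 0 0 0 0 -1"
}}

```text
time_s: 51.3
position: [0.5914, -0.053, 0.0651]
tcp_rot: [-0.0, -0.045, 0.999, 0.0]
contact_force: [-0.6, -0.4, -2.3]
gripper_width: 0.014
```

Request:
{"api": "apply_moves", "payload": {
  "targets": "0 0 0 -0.2 0 0 -1; 0 0 0 -0.2 0 0 -1; 0 0 0 -0.1 0 0 -1; 0 0 0 0 0 0 -1; 0 0 0 0 0 0 -1"
}}

```text
time_s: 51.8
position: [0.6064, -0.0516, 0.0652]
tcp_rot: [-0.0, -0.045, 0.999, 0.0]
contact_force: [0.1, 0.2, -2.3]
gripper_width: 0.0139
```

Request:
{"api": "apply_moves", "payload": {
  "targets": "0 0 0 0 0 0 -0.3; 0 0 0 0 0 0 -0.3; 0 0 0 0 0 0 -0.3; 0 0 0 0.1 0 -0.5 -0.3; 0 0 0 0.5 0 -0.9 -0.3; 0 0 0 0.8 0 -0.9 -0.3; 0 0 0 0.9 0 -0.5 -0.3; 0 0 0 0.9 0 0 -0.3; 0 0 0 0.9 0 0 -0.3; 0 0 0 0 0 0 0"
}}

```text
time_s: 52.8
position: [0.4813, -0.0627, 0.1506]
tcp_rot: [-0.0, -0.045, 0.999, 0.0]
contact_force: [-0.2, -0.1, -0.5]
gripper_width: 0.042
```

```bash
python3 - <<'E'
from h import *
t=bot.snapshot("top"); crop("top",290,140,410,240,7,"t23",t); show("top",t,.008,(410,210,470,300),smax=75)
s=bot.snapshot("side"); crop("side",270,170,370,250,8,"s23",s); show("side",s,.008,(270,270,360,300),smax=75)
E
python3 plan.py .433 -.3253 .14 -.333
```

```text
top [437.7 251.9] A 353 c [ 0.4528 -0.3345] mid [ 0.4557 -0.3355] yaw -0.334 L 0.206 W 0.016
side [314.7 285.6] A 356 c [ 0.4514 -0.3316] mid [ 0.4557 -0.333 ] yaw -0.330 L 0.208 W 0.020
t 52.90 pos [ 0.4843 -0.063   0.1505] tool x [-0.996 -0.09  -0.002] z [ 1.9e-03 -4.0e-04 -1.0e+00] w 0.0424 F [ 0.5 -0.4  1. ] q [-0.26  0.41  1.98  0.    0.75 -1.93]
turn shares(total) [-1.000e-04  1.200e-03  2.691e-01]
shift shares after turn [-1.241 -8.824  0.349]  before turn [ 2.489 -8.556  0.349]
```

View pics/s23.png

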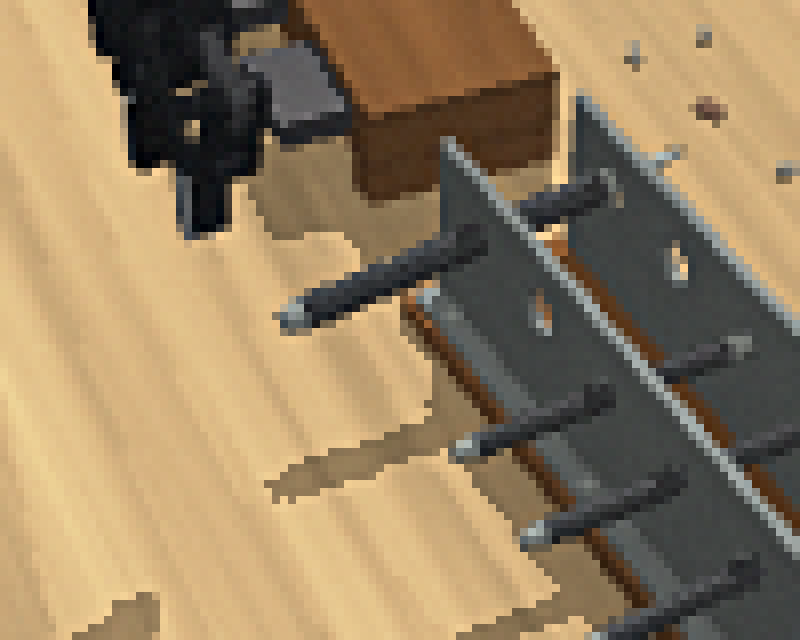

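Request:
{"api": "apply_moves", "payload": {
  "targets": "0 0 0.09 0 0 0 0; 0 0 0.09 0 0 0 0; 0 0 0.088 0 -0.3 0 0; 0 0 0 -0.15 -0.9 0 0; 0 0 0 -0.15 -0.95 0 0; 0 0 0 -0.15 -0.95 0 0; 0 0 0 -0.2 -0.95 0.1 0; 0 0 0 -0.2 -0.95 0.2 0; 0 0 0 -0.2 -0.95 0.4 0; 0 0 0 -0.19 -0.95 0.5 0"
}}

```text
time_s: 53.9
position: [0.4541, -0.2728, 0.1135]
tcp_rot: [0.001, 0.165, 0.986, -0.0]
contact_force: [1.1, -0.1, -0.0]
gripper_width: 0.0428
```

Request:
{"api": "apply_moves", "payload": {
  "targets": "0 0 0 0 -0.95 0.5 0; 0 0 0 0 -0.7 0 0; 0 0 0 0 -0.25 0 0; 0 0 0 0 0 0 0; 0 0 0 0 0 0 0; 0 0 0 0 0 0 0"
}}

```text
time_s: 54.5
position: [0.4351, -0.324, 0.0986]
tcp_rot: [0.0, 0.164, 0.986, -0.0]
contact_force: [0.2, -0.5, 0.0]
gripper_width: 0.0429
```

```bash
python3 plan.py .433 -.3253 .003 -.333;python3 - <<'E'
from h import *
s=bot.snapshot("side"); crop("side",230,180,390,300,5,"s24",s)
show("side",s,.008,(270,270,360,300),smax=75)
E
```

```text
t 54.50 pos [ 0.4351 -0.324   0.0986] tool x [-0.946  0.324 -0.   ] z [ 4.e-04 -2.e-04 -1.e+00] w 0.0429 F [ 0.2 -0.5  0. ] q [-0.76  0.55  1.89  0.    0.7  -2.  ]
turn shares(total) [-0.      0.0003  0.0021]
shift shares after turn [ 0.053 -0.063  3.188]  before turn [ 0.055 -0.063  3.188]
side [314.5 285.7] A 358 c [ 0.4508 -0.3313] mid [ 0.4557 -0.333 ] yaw -0.330 L 0.208 W 0.020
```

View pics/s24.png

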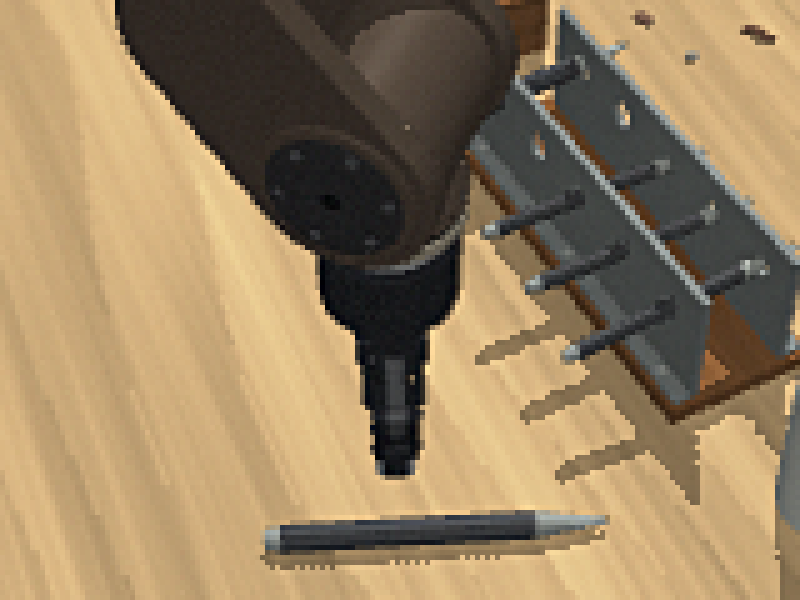

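Request:
{"api": "apply_moves", "payload": {
  "targets": "0 0 0 0.05 -0.05 0.9 0; 0 0 0 0 0 0.9 0; 0 0 0 0 0 0.8 0; 0 0 0 0 0 0.5 0; 0 0 0 0 0 0.09 0; 0 0 0 0 0 0 0; 0 0 0 0 0 0 -1; 0 0 0 0 0 0 -1; 0 0 0 0 0 0 -1; 0 0 0 0 0 0 -1"
}}

```text
time_s: 55.55
position: [0.4331, -0.326, 0.0037]
tcp_rot: [0.001, 0.165, 0.986, -0.0]
contact_force: [-0.7, 2.1, 5.7]
gripper_width: 0.0143
```

Request:
{"api": "apply_moves", "payload": {
  "targets": "0 0 0 0 0 0 -1; 0 0 0 0 0 -0.4 -1; 0 0 0 0 0 -0.8 -1; 0 0 0 0 0 -1 -1; 0 0 0 0 0 -1 -1; 0 0 0 0 0 -1 -1; 0 0 0 0 0 -0.4 -1; 0 0 0 0 0 0 -1; 0 0 0 0 0 0 -1"
}}

```text
time_s: 56.45
position: [0.4323, -0.3255, 0.1399]
tcp_rot: [-0.0, 0.165, 0.986, 0.0]
contact_force: [0.3, -0.6, -3.5]
gripper_width: 0.0135
```

Request:
{"api": "apply_moves", "payload": {
  "targets": "0 0 -0.09 0 0 0 -1; 0 0 -0.09 0 0 0 -1; 0 0 -0.088 0 0 0 -1; 0 0 0 0 0 0 -1; 0 0 0 0 0 0 -1"
}}

```text
time_s: 56.95
position: [0.4324, -0.3255, 0.1394]
tcp_rot: [-0.001, -0.043, 0.999, 0.001]
contact_force: [0.4, -0.3, -3.6]
gripper_width: 0.0136
```

```bash
python3 plan.py .4896 -.1185 .14 .088;python3 - <<'E'
from h import *
s=bot.snapshot("side"); crop("side",230,180,390,300,5,"s25",s)
E
```

```text
t 56.95 pos [ 0.4324 -0.3255  0.1394] tool x [-0.996 -0.086  0.001] z [-0.0014  0.0014 -1.    ] w 0.0136 F [ 0.4 -0.3 -3.6] q [-0.77  0.49  1.86  0.    0.79 -2.42]
turn shares(total) [ 0.001  -0.0008 -0.0012]
shift shares after turn [-2.507  6.706 -0.019]  before turn [-2.494  6.711 -0.012]
```

View pics/s25.png

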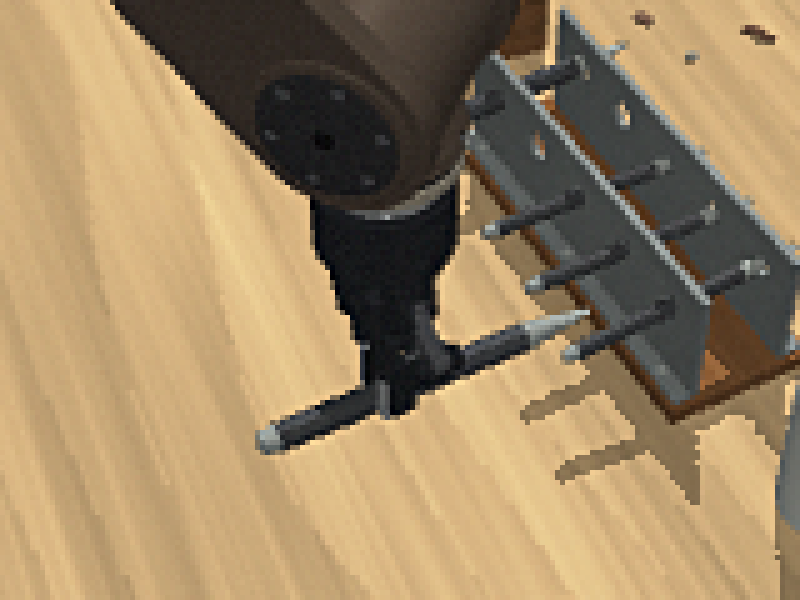

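Request:
{"api": "apply_moves", "payload": {
  "targets": "0 0 -0.001 -0.1 0.5 0 -1; 0 0 0 -0.3 0.9 0 -1; 0 0 0 -0.3 0.95 0 -1; 0 0 0 -0.4 0.95 0 -1; 0 0 0 -0.4 0.95 0 -1; 0 0 0 -0.4 0.95 0 -1; 0 0 0 -0.4 0.95 0 -1; 0 0 0 -0.2 0.56 0 -1; 0 0 0 0 0 0 -1; 0 0 0 0 0 0 -1"
}}

```text
time_s: 58.0
position: [0.4888, -0.1179, 0.1406]
tcp_rot: [-0.0, -0.046, 0.999, 0.0]
contact_force: [0.0, -0.4, -3.6]
gripper_width: 0.0135
```

Request:
{"api": "apply_moves", "payload": {
  "targets": "0 0 0 0 0 0.5 -1; 0 0 0 0 0 0.9 -1; 0 0 0 0 0 0.7 -1; 0 0 0 0 0 0.35 -1; 0 0 0 0 0 0 -1; 0 0 0 0 0 0 -1; 0 0 0 0 0 0 -1"
}}

```text
time_s: 58.7
position: [0.4894, -0.1188, 0.068]
tcp_rot: [0.001, -0.046, 0.999, -0.0]
contact_force: [-0.2, 1.5, -3.1]
gripper_width: 0.0142
```

```bash
python3 - <<'E'
from h import *
t=bot.snapshot("top"); crop("top",290,140,410,240,7,"t26",t)
s=bot.snapshot("side"); crop("side",270,170,370,250,8,"s26",s)
E
python3 plan.py .4896 -.1182 .0655 .088
```

```text
t 58.80 pos [ 0.4893 -0.1186  0.0679] tool x [-0.996 -0.091 -0.001] z [ 1.4e-03 -5.0e-04 -1.0e+00] w 0.0138 F [ 0.7 -0.6 -3.3] q [-0.37  0.56  2.01  0.    0.57 -2.03]
turn shares(total) [-0.0004  0.0009  0.0023]
shift shares after turn [-0.011  0.013  0.081]  before turn [-0.011  0.013  0.081]
```

View pics/s26.png

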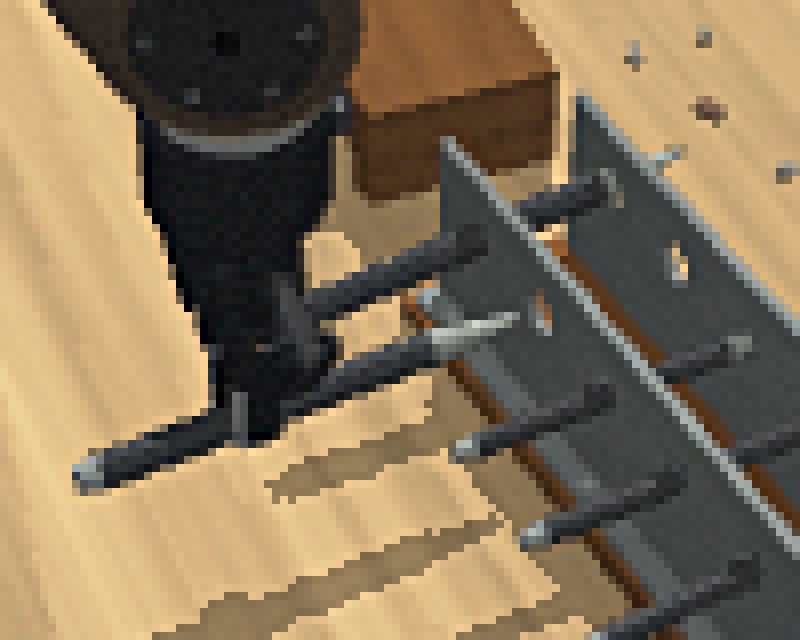

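View pics/t26.png

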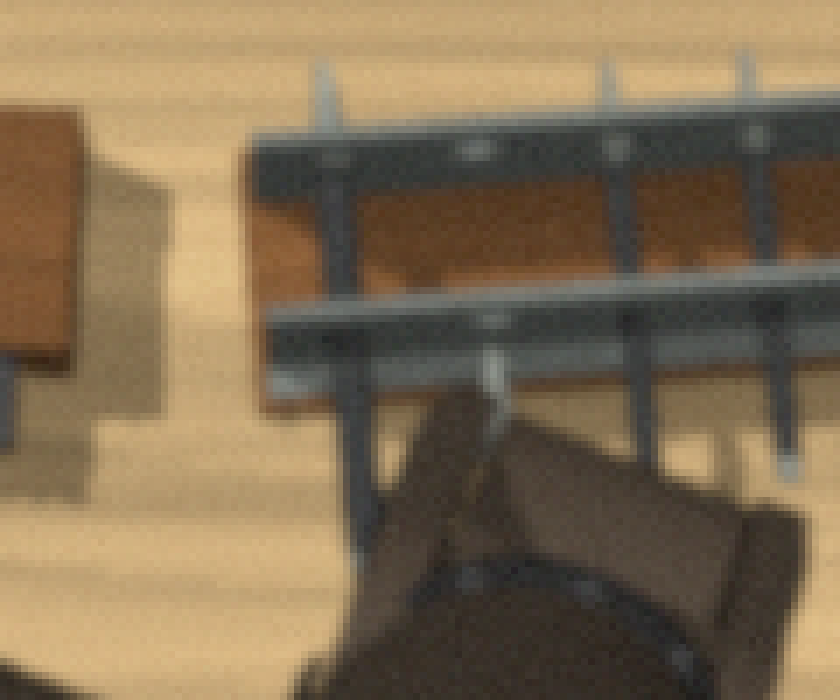

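Request:
{"api": "apply_moves", "payload": {
  "targets": "0 0 0.002 0 0.013 0.07 -1; 0 0 0 -0.3 0 0 -1; 0 0 0 -0.3 0 0 -1; 0 0 0 -0.3 0 0 -1; 0 0 0 -0.3 0 0 -1; 0 0 0 0 0 0 -1; 0 0 0 0 0 0 -1"
}}

```text
time_s: 59.5
position: [0.5247, -0.1147, 0.0648]
tcp_rot: [-0.0, -0.044, 0.999, 0.0]
contact_force: [-0.4, -0.5, -3.3]
gripper_width: 0.0141
```

Request:
{"api": "apply_moves", "payload": {
  "targets": "0 0 0 -0.3 0 0 -1; 0 0 0 -0.3 0 0 -1; 0 0 0 -0.2 0 0 -1; 0 0 0 0 0 0 -1; 0 0 0 0 0 0 -1"
}}

```text
time_s: 60.0
position: [0.5486, -0.1127, 0.0649]
tcp_rot: [-0.0, -0.044, 0.999, 0.0]
contact_force: [0.1, 0.8, -2.1]
gripper_width: 0.0136
```

Request:
{"api": "apply_moves", "payload": {
  "targets": "0 0 0 -0.3 0 0 -1; 0 0 0 -0.3 0 0 -1; 0 0 0 -0.2 0 0 -1; 0 0 0 0 0 0 -1; 0 0 0 0 0 0 -1"
}}

```text
time_s: 60.5
position: [0.5725, -0.1105, 0.0648]
tcp_rot: [-0.0, -0.044, 0.999, 0.0]
contact_force: [-0.7, 0.1, -3.3]
gripper_width: 0.0143
```

Request:
{"api": "apply_moves", "payload": {
  "targets": "0 0 0 -0.3 0 0 -1; 0 0 0 -0.3 0 0 -1; 0 0 0 -0.2 0 0 -1; 0 0 0 0 0 0 -1; 0 0 0 0 0 0 -1"
}}

```text
time_s: 61.0
position: [0.5964, -0.1084, 0.0648]
tcp_rot: [-0.0, -0.044, 0.999, 0.0]
contact_force: [-0.2, 0.2, -2.6]
gripper_width: 0.0136
```

Request:
{"api": "apply_moves", "payload": {
  "targets": "0 0 0 -0.2 0 0 -1; 0 0 0 -0.2 0 0 -1; 0 0 0 -0.1 0 0 -1; 0 0 0 0 0 0 -1; 0 0 0 0 0 0 -1"
}}

```text
time_s: 61.5
position: [0.6113, -0.1071, 0.0649]
tcp_rot: [-0.0, -0.044, 0.999, 0.0]
contact_force: [-0.4, 0.0, -2.9]
gripper_width: 0.0138
```

Release, lift away to an unobstructing position, and inspect.

Request:
{"api": "apply_moves", "payload": {
  "targets": "0 0 0 0 0 0 -0.3; 0 0 0 0 0 0 -0.3; 0 0 0 0 0 0 -0.3; 0 0 0 0.1 0 -0.5 -0.3; 0 0 0 0.5 0 -0.9 -0.3; 0 0 0 0.8 0 -0.9 -0.3; 0 0 0 0.9 0 -0.8 -0.3; 0 0 0 0.9 0 -0.5 -0.3; 0 0 0 0.9 0.5 -0.5 -0.3; 0 0 0 0 0.9 0 -0.3"
}}

```text
time_s: 62.5
position: [0.4832, -0.0769, 0.1908]
tcp_rot: [0.001, -0.043, 0.999, -0.001]
contact_force: [0.8, 0.2, 0.0]
gripper_width: 0.0302
```

Request:
{"api": "apply_moves", "payload": {
  "targets": "0 0 0 0 1 0 -0.3; 0 0 0 0 1 0 -0.3; 0 0 0 0 1 0 -0.3; 0 0 0 0 1 0 -0.3; 0 0 0 0 1 0 -0.3; 0 0 0 0 1 0 -0.3; 0 0 0 0 1 0 -0.3; 0 0 0 0 1 0 -0.3; 0 0 0 0 1 0 -0.3; 0 0 0 0 1 0 -0.3"
}}

```text
time_s: 63.5
position: [0.4583, 0.2237, 0.1892]
tcp_rot: [0.001, -0.044, 0.999, 0.0]
contact_force: [0.3, 0.4, 0.4]
gripper_width: 0.0297
```

Request:
{"api": "apply_moves", "payload": {
  "targets": "0 0 0 0 0.5 0 -0.3; 0 0 0 0 0 0 -0.3; 0 0 0 0 0 0 -0.3; 0 0 0 0 0 0 -0.3; 0 0 0 0 0 0 -0.3"
}}

```text
time_s: 64.0
position: [0.4575, 0.2366, 0.1881]
tcp_rot: [0.0, -0.044, 0.999, -0.0]
contact_force: [-0.4, -0.4, -0.1]
gripper_width: 0.0301
```

```bash
python3 - <<'E'
from h import *
t=bot.snapshot("top"); crop("top",220,140,450,240,3.4,"t27",t);cv2.imwrite("pics/t27f.png",t[:,:,::-1])
s=bot.snapshot("side"); crop("side",280,150,400,270,5,"s27",s);cv2.imwrite("pics/s27f.png",s[:,:,::-1])
E
python3 plan.py
```

```text
t 64.10 pos [0.4575 0.2369 0.1881] tool x [-0.996 -0.087  0.   ] z [-0.  0. -1.] w 0.0299 F [0.5 0.4 0.5] q [ 0.35  0.39  1.88  0.    0.88 -1.31]
```

View pics/s27.png

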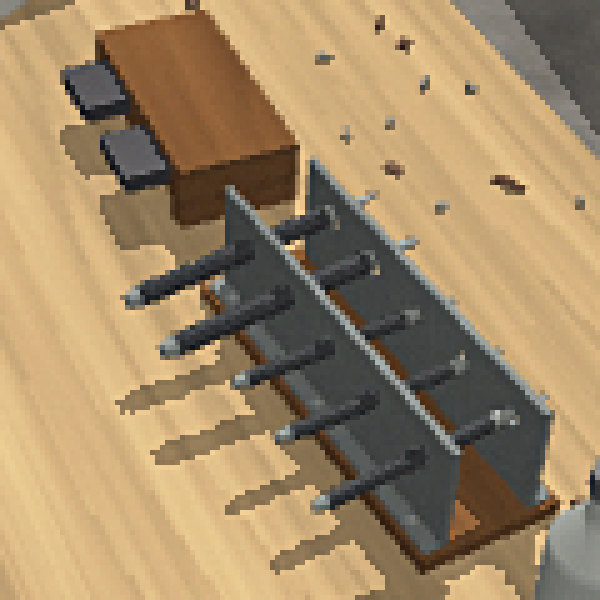

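View pics/t27.png

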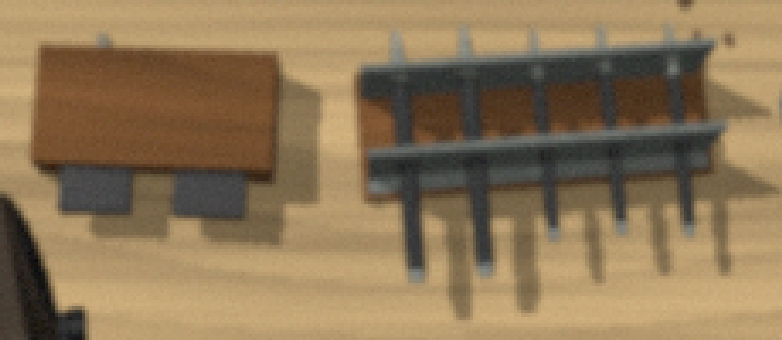

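View pics/s27f.png

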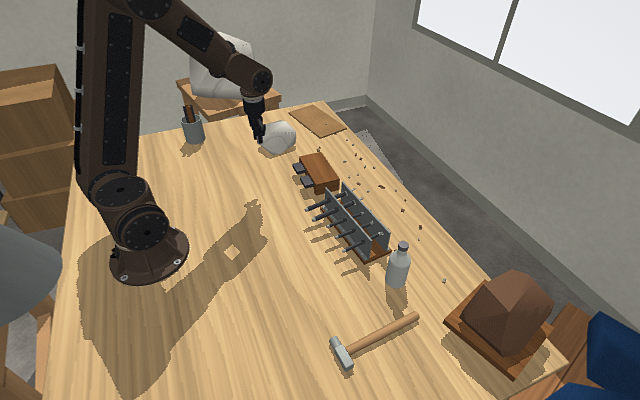

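Run:
```python
from h import *
s=cv2.imread("pics/s27f.png")[:,:,::-1];t=cv2.imread("pics/t27f.png")[:,:,::-1]
crop("side",300,180,394,260,8.5,"s28",s); crop("top",315,140,435,225,6.6,"t28",t)
S=lambda x,y:np.array([x,y],float)/5+[280,150]-.5
P=onz("side",[S(62,71),S(79,116),S(101,137),S(124,188)],.046)[:,:2];d=P-[.6714,.157]; y=-.032; print("stone near corners rack",(d@[np.cos(y),np.sin(y)]).round(4),(d@[-np.sin(y),np.cos(y)]).round(4))
```

```text
stone near corners rack [-0.089  -0.0952 -0.0875 -0.0917] [ 0.0741  0.0112 -0.0209 -0.0869]
```

View pics/s28.png

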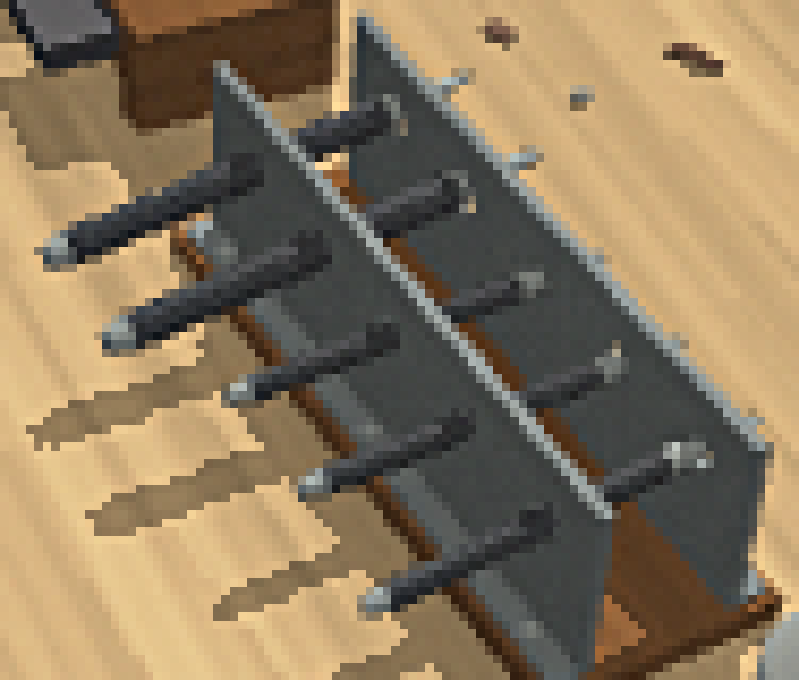

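View pics/t28.png

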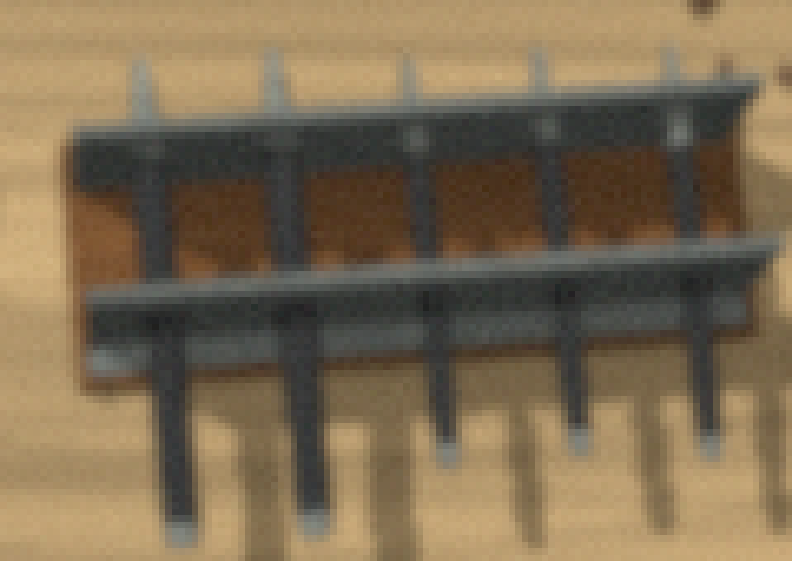

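Run:
```python
from h import *
S=lambda x,y:np.array([x,y],float)/8.5+[300,180]-.5
T=lambda x,y:np.array([x,y],float)/6.6+[315,140]-.5
def rk(X):
    d=X[:2]-[.6717,-.1599];y=.088;return np.r_[d@[np.cos(y),np.sin(y)],d@[-np.sin(y),np.cos(y)],X[2]]
for n,hs,ts,ht,tt in(("thickA",(52,250),(466,74),(181,540),(140,58)),("thickB",(117,335),(540,155),(314,530),(272,48)),("slim0",(237,389),(606,255),(448,464),(405,50)),("slim56",(310,486),(684,342),(580,450),(538,47)),("slim112",(372,602),(760,425),(711,456),(670,45))):
    h=rk(tri(S(*hs),T(*ht)));p=rk(tri(S(*ts),T(*tt)));d=p-h
    print(n,"head",h.round(4),"tip",p.round(4),"L %.3f ang %.3f"%(np.linalg.norm(d),np.arccos(d[0]/np.linalg.norm(d))))
s=cv2.imread("pics/s27f.png")[:,:,::-1];crop("side",285,155,325,195,18,"s29",s)
```

```text
thickA head [-0.1326  0.1116  0.0643] tip [0.0704 0.1126 0.0793] L 0.204 ang 0.074
thickB head [-0.1321  0.0558  0.0634] tip [0.0717 0.0562 0.0759] L 0.204 ang 0.061
slim0 head [-0.1098 -0.0016  0.0738] tip [ 0.0683 -0.0008  0.0672] L 0.178 ang 0.037
slim56 head [-0.1085 -0.0572  0.0715] tip [ 0.0659 -0.0579  0.0681] L 0.174 ang 0.020
slim112 head [-0.1144 -0.1129  0.0656] tip [ 0.0609 -0.1135  0.0743] L 0.176 ang 0.050
```

View pics/s29.png

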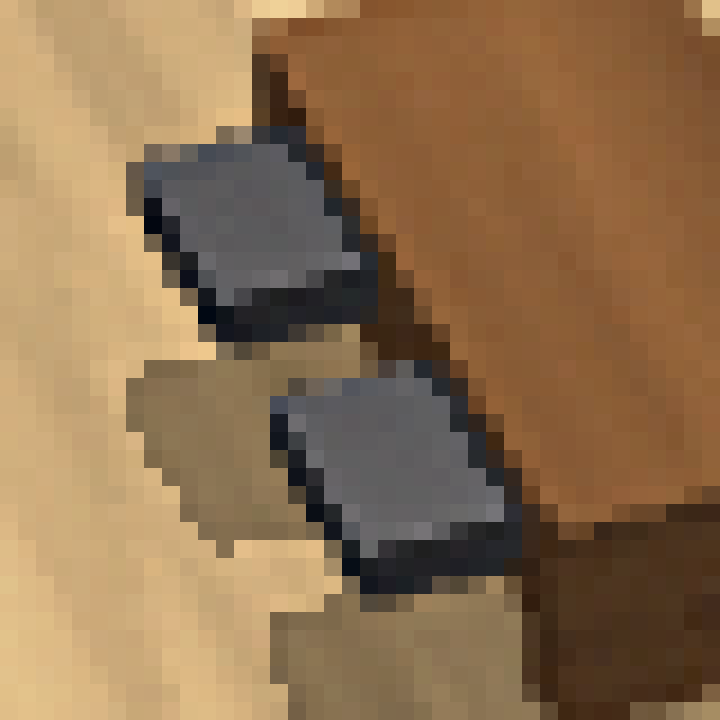

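Run:
```python
from h import *
S=lambda x,y:np.array([x,y],float)/18+[285,155]-.5
P=onz("side",[S(138,163),S(214,305),S(272,400),S(358,553)],.046)[:,:2];d=P-[.6714,.157]; y=-.032; print((d@[np.cos(y),np.sin(y)]).round(4),(d@[-np.sin(y),np.cos(y)]).round(4))
t=cv2.imread("pics/t27f.png")[:,:,::-1]
show("top",t,.046,(225,180,315,215),smax=75)
a=cv2.imread("pics/t4f.png")[:,:,::-1]
# bystanders: compare first/last
for n,i in(("top","pics/t27f.png"),("side","pics/s27f.png")):
    A=cv2.imread(f"pics/{n}0.png").astype(int);B=cv2.imread(i).astype(int);D=abs(A-B).sum(2)
    bx={"top":[("block",130,160,190,235),("bottle",445,145,485,185),("hammer",495,170,535,270)],"side":[("bottle",380,235,415,292),("hammer",325,305,425,375)]}[n]
    for b,x0,y0,x1,y1 in bx: print(n,b,"changed px",(D[y0:y1,x0:x1]>90).sum())
```

```text
[-0.0876 -0.0884 -0.0875 -0.0875] [ 0.0747  0.0175 -0.0197 -0.0764]
top [247.7 195.3] A 293 c [0.6036 0.2044] mid [0.6037 0.205 ] yaw 1.512 L 0.062 W 0.039
top [280.9 196.4] A 288 c [0.6011 0.1106] mid [0.6012 0.1113] yaw 1.539 L 0.060 W 0.038
top block changed px 445
top bottle changed px 0
top hammer changed px 0
side bottle changed px 0
side hammer changed px 0
```

Run:
```python
from h import *
t=bot.snapshot("top"); crop("top",100,140,260,260,4,"t30",t)
A=cv2.imread("pics/top0.png").astype(int);B=cv2.imread("pics/t6f.png").astype(int)
print((abs(A-B).sum(2)[160:235,130:190]>90).sum())
```

```text
1
```

View pics/t30.png

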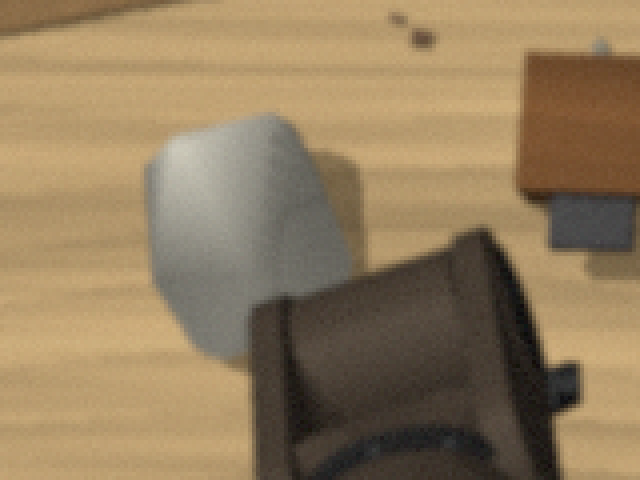

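```bash
python3 -c "
from workcell import bot
print(bot.state()['contact_force'].round(1)); print(bot.finish_job())"
```

```text
[-0.4  0.4 -0.6]
the job is handed in; nothing more can be done
None
```

I put all five chisels through both plates in holes of their own size and slid both stones fully home, then handed the job in at about 64 s of the 210 s. The slim chisel left in a thick chisel's hole is now in the first slim hole. The hand-in gives no verdict, so the figures below come from my last camera measurements, good to about 2 mm.

| Check | Last measurement | Needed |
|---|---|---|
| Points, in the rack frame | x = 0.061 to 0.072 m | at least 0.048 m |
| Heads out in front of the front plate | at least 70 mm | at least 20 mm |
| Chisels off the hole axis, sideways | under 2 mm | under 12 mm |
| Chisel tilt | at most 0.074 rad | under 0.15 rad |
| Stone near ends, in the rack frame | -0.0876 m (-0.088 m is fully home) | within 6 mm of the back |
| Stone edge to edge skew | about 1 mm | about 5 mm over the stone's width |

- **Bystanders:** the bottle and the hammer show no pixel changes from start to finish. At the end the arm hid part of the stone block in the top view. The block had not changed in a picture taken part-way through, and the forces read at each step gave no sign of touching it.
- **Disagreements:** one quick reading of the stones off a coarse enlargement came out up to 7 mm off. A finer crop of the same picture showed them home, so I went with that. The measured chisel lengths came out 2 to 6 mm short, which is within the picture resolution.
- **Disturbances:** I saw no knock to any piece and no slackening of the grip during the run.

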